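Check a conductivity probe against its standards and put everything away

TASK

Check the conductivity probe: lift it off its grey rest and dip its tip into each colour cup that is there, in the order yellow, green, blue, red, each time with the tip in the lower half of the cup for about three seconds so that the reading settles; then dip it in the same way in the glass rinse beaker. Then push the probe handle straight down past the green sprung jaw of the clip stand until it sits fully home with the jaw closed over it and its shaft hanging down, let go, and afterwards press the meter's green key fully in. All the cups must finish standing upright on the steel plate, and the bottles and scissors stay where they are.

Things in the scene. Friction and masses are not known exactly. Their poses are not given: they have to be found in the camera images.
- probe: Loose probe, 150 g. Round white handle, diameter 18 mm, level along its x from -106 mm (black cap) to +105 mm; blue flat-sided grip block in the middle, 50 mm (x) by 20 (y) by 22 tall; dark 12 mm shaft straight down (-z) at x=+95 mm, ending 110 mm below the axis. Origin: on the handle axis, mid-block, also the centre of mass. Starts in the rest, axis 140 mm above the table, z up.
- probe_tip (a point): The lower end of the probe's shaft, at (95, 0, -110) mm in the probe's frame.
- rest: Grey open rest on which the probe starts: base 180 x 90 x 12 mm with two plain upward-open forks at x=+-60 mm (14 mm long in x, 29 mm wide, top 141 mm high). Origin: centre of the underside; x along the probe handle, the shaft at the +x end. Fixed.
- clip: Clip stand, fixed: dark base 200 x 120 x 12 mm with two white forks at x=+-60 mm (14 mm long in x, free between them), 180 mm high. Each is a channel along x, 21 mm wide, open upward, with a high flared wall on the +y side and the green wire jaw on the -y side. Origin: centre of the underside; z up.
- clip_seat (a point): Where the probe's origin must come to rest in the clip stand: 140 mm above the stand's underside, midway between the two forks; the probe's handle lies along this frame's x, either way round.
- jaw (a joint): Green sprung wire jaw, hinged 18 mm to the -y side of the channel at 100 mm height, one 6 mm bent wire at each fork. 0 rad = closed over the seated handle; grows as it is pushed outward, about 0.2 rad while the handle passes. Its sloping upper wires and the flared walls guide the handle in; pushing past takes about 10 N.
- beaker: Glass rinse beaker, open at the top, outer diameter 80 mm, 105 mm tall, wall 3 mm, floor 6 mm thick, loose, 350 g. Origin: centre of its underside.
- plate: Flat steel plate for the used cups, 110 mm (its x) by 340 mm (its y), 6 mm thick, no rim, fixed to the table. Origin: centre of its underside, top at 6 mm.
- meter: Grey and white bench meter, 200 mm (x) by 170 mm (y), 40 mm high at its front (-x) part where the key is, 70 mm at the display. Origin: centre of its underside. Fixed.
- key (a joint): Travel of the meter's round green push key in m: 0 = out, 0.006 = fully in (about 5 N); it springs back.
- key_top (a point): Centre of the top of the green key (30 mm in diameter), pressed straight down.
- bottle_a: Bystander: bottle with blue cap, 60 mm in diameter, 130 mm tall.
- bottle_b: Bystander: bottle with white cap, 60 mm in diameter, 130 mm tall.
- scissors: Bystander: scissors with black handles lying flat, about 180 mm long.
- cup_yellow: Yellow cylindrical plastic cup, open at the top, outer diameter 56 mm, 60 mm tall, wall 3 mm, floor 8 mm thick, weighted base (150 g). Origin: centre of its underside; z up. May be absent (None).
- cup_green: Green cylindrical plastic cup, open at the top, outer diameter 56 mm, 60 mm tall, wall 3 mm, floor 8 mm thick, weighted base (150 g). Origin: centre of its underside; z up. May be absent (None).
- cup_blue: Blue cylindrical plastic cup, open at the top, outer diameter 56 mm, 60 mm tall, wall 3 mm, floor 8 mm thick, weighted base (150 g). Origin: centre of its underside; z up. May be absent (None).
- cup_red: Red cylindrical plastic cup, open at the top, outer diameter 56 mm, 60 mm tall, wall 3 mm, floor 8 mm thick, weighted base (150 g). Origin: centre of its underside; z up. May be absent (None).
There are look-alikes about, which are no part of the job. Several things look just like the cup_red: the one meant starts farthest to the robot's right.

How it is judged:
On the way, in this order (a step that is already met when the one before it is completed fails the run):
1. probe tip dipped into the lower part of the yellow cup and kept there 2 s (horizontal distance between probe_tip and cup_yellow below 0.024 m and z of probe_tip in the frame of cup_yellow between -0.005 and 0.034 m), for 2 s.
2. probe tip dipped into the lower part of the green cup and kept there 2 s (horizontal distance between probe_tip and cup_green below 0.024 m and z of probe_tip in the frame of cup_green between -0.005 and 0.034 m), for 2 s.
3. probe tip dipped into the lower part of the blue cup and kept there 2 s (horizontal distance between probe_tip and cup_blue below 0.024 m and z of probe_tip in the frame of cup_blue between -0.005 and 0.034 m), for 2 s.
4. probe tip dipped into the lower part of the red cup and kept there 2 s (horizontal distance between probe_tip and cup_red below 0.024 m and z of probe_tip in the frame of cup_red between -0.005 and 0.034 m), for 2 s.
5. probe tip dipped into the lower part of the rinse beaker and kept there 2 s (horizontal distance between probe_tip and beaker below 0.036 m and z of probe_tip in the frame of beaker between -0.005 and 0.062 m), for 2 s.
6. probe seated in the clip, jaw closed over it, released (x of probe in the frame of clip_seat between -0.025 and 0.025 m and y of probe in the frame of clip_seat between -0.005 and 0.005 m and z of probe in the frame of clip_seat between -0.005 and 0.005 m and angle between the x axis of probe and the x axis of clip_seat, either way round below 0.1 rad and z of probe_tip in the frame of clip_seat below -0.09 m and value of joint jaw below 0.06 rad and contact force between the fingers and probe below 0.1 N), for 0.3 s.
7. meter key pressed in (value of joint key above 0.0045 m), for 0.05 s.
At the end, for the whole second after the job is handed in: Probe in the clip within 5 mm of the seat (25 mm along it) and 0.1 rad, shaft down, jaw below 0.06 rad; every cup present upright (0.1 rad) and still on the plate, centre over it; beaker standing; key out (x of probe in the frame of clip_seat between -0.025 and 0.025 m and y of probe in the frame of clip_seat between -0.005 and 0.005 m and z of probe in the frame of clip_seat between -0.005 and 0.005 m and angle between the x axis of probe and the x axis of clip_seat, either way round below 0.1 rad and z of probe_tip in the frame of clip_seat below -0.09 m and value of joint jaw below 0.06 rad and x of cup_yellow in the frame of plate between -0.055 and 0.055 m and y of cup_yellow in the frame of plate between -0.17 and 0.17 m and z of cup_yellow in the frame of plate between 0.002 and 0.011 m and angle between each of cup_yellow, cup_green, cup_blue, cup_red, beaker's own z axis and vertical below 0.1 rad and linear speed of each of cup_yellow, cup_green, cup_blue, cup_red below 0.03 m/s and x of cup_green in the frame of plate between -0.055 and 0.055 m and y of cup_green in the frame of plate between -0.17 and 0.17 m and z of cup_green in the frame of plate between 0.002 and 0.011 m and x of cup_blue in the frame of plate between -0.055 and 0.055 m and y of cup_blue in the frame of plate between -0.17 and 0.17 m and z of cup_blue in the frame of plate between 0.002 and 0.011 m and x of cup_red in the frame of plate between -0.055 and 0.055 m and y of cup_red in the frame of plate between -0.17 and 0.17 m and z of cup_red in the frame of plate between 0.002 and 0.011 m and value of joint key below 0.003 m); the robot touches nothing.
It fails at once if a bystander is moved more than 50 mm (distance of any of bottle_a, bottle_b, scissors from where it was at the start of the episode above 0.05 m).
It fails at once if the rinse beaker is knocked over (angle between beaker's own z axis and vertical above 0.6 rad).
Of cup_yellow, cup_green, cup_blue, cup_red only 3 to 4 are there at a start; the rules pass over those that are not, and their reading is None.
At some moment in a run one of cup_yellow, cup_green, cup_blue, cup_red may be knocked a few centimetres aside while the robot is not near it.
It also fails if it takes over 210 s, if anything falls off the work surface, if the arm or the gripper's body presses on something with over 40 N, if the wrist force passes 120 N, or if a joint passes its speed limit or range.

ROBOT

A 6-joint arm with a two-finger parallel gripper is mounted at the origin on the work surface. World frame = base frame: x ahead of the robot, y to its left, z up, the work surface at z = 0. Lengths are in m, angles in rad, forces in N, time in s.
With the tool pointing down it reaches from about 0.35 to 0.725 m from the base axis. Payload 6 kg.
Tool frame: the origin (TCP) lies midway between the tips of the shut fingers; the grasp point (between the pads) lies 19 mm behind it; z points along the fingers, y is the direction in which the jaws open and shut (so a half turn about z gives the same grasp; the last joint's range is limited). The gripper opens to 85 mm and grips with 20 to 120 N. Pads are 22 mm wide; open, the fingers measure 114 mm over their backs; the gripper's body (76 mm by 85 mm) begins 54 mm behind the grasp point. The pads swing forward as they close: fully open they stand 13 mm farther back than shut.
Start: joints at [1.673, 0.04, 0.085, 0, -1.615, -0.334], TCP at [0.138, 0.584, 0.231] pointing down, gripper open.
Joint ranges: [-2.56, 2.56], [-1.29, 2.01], [-1.08, 1.49], [-3.29, 1.98], [-2.81, -0.18], [-2.99, 2.99]. Speed limits (rad/s): [2.57, 2.57, 3.01, 3.14, 3.14, 3.14].

INTERFACE

Orientations are given as a unit quaternion [x, y, z, w].
In Python, from cell import r gives the robot as it stands.
- The arm moves only by the tool move_arm, never from a script. Its argument "motion" is a list of rows, each a list of 3 entries, a list of its own where there are three numbers: the shift along the tool's x, y, z in m, then the turn, a rotation vector about the tool's x, y, z in degrees, then the finger opening in m, from 0 to 0.0854. A call has 1 to 12 rows; each row shifts and turns the pose as measured when the row begins, along the tool's axes as they then stand; what a row does not reach is not made up. A row lasts 1/10 s, in which the tool goes at most 50 mm and 8.59 degrees, less where a joint would pass 70% of its speed; a pose out of reach is approached as far as the arm can. A call with a gripper value outside its range is refused whole. The fingers move at their own pace and stop on an object; "newtons" is the grip in N (left out, the last holds). Time passes only in rows, so rows that do not move let the fingers close. It gives the time, the measured TCP pose, the force and the opening at its end, in the units of the state.
- r.get_obs(): the state, without advancing time (a new reading comes with each control period).
- r.get_image(name): name is "scene" or "top" or "wrist"; returns a dict with "img" (400x640x3 uint8, red, green, blue), "fx", "fy", "cx", "cy" (pixels), "pose" (4x4, takes a point from camera to world coordinates). Camera axes: x right, y up, looking along -z (the intrinsics and any distortion apply to the point x, -y, -z); pixel columns grow to the right and rows downward; lengths in m; the calibration is good to about 2 mm. The wrist camera is an equidistant fisheye: a pixel r from the principal point sees the ray r / f radians off the axis. A picture is of the moment at which its call begins. There is no depth.
- r.hand_in(): hands the job in, once; it reports no verdict.
The state is a dict: "time": time; "qpos": joint angles; "qvel": joint speeds; "effort": joint torques, N m; "ee_pos": TCP position; "orientation": TCP orientation; "contact_force": force on the tool from outside, world axes, zero at the start; "ft_torque": the same for the moment, N m; "finger_gap": finger opening in m.
Only numpy, scipy, OpenCV 4.12 (cv2) and the standard library are available. Lean on these libraries where they do the work, as an engineer would, in place of code of your own. Each camera call takes 0.05 s, during which the arm holds its last target.

## Working session

There is one attempt and no reset: what is moved stays moved. The work goes in short steps, Python scripts to look and compute and a tool call to move; the robot and the scene stay as the last step left them, time stands still between calls to the robot, and variables do not carry over. Pictures are saved under pics/ and viewed, and the job is handed in when it is done.

Besides the shell and the picture viewer there is one more tool, called after "Call:" as name([rows], argument=value, ...), one row to a line, values as JSON. move_arm: Moves the arm, as the interface text tells. Its arguments: {"type":"object","properties":{"motion":{"type":"array"},"newtons":{"type":"number"}},"required":["motion"]}

```bash
ls; mkdir -p pics; python3 - <<'E'
from cell import r
import cv2
o=r.get_obs()
for k,v in o.items(): print(k,v)
for n in ("scene","top","wrist"):
    d=r.get_image(n); cv2.imwrite(f"pics/{n}0.png",d["img"][:,:,::-1]); print(n,{k:d[k] for k in("fx","fy","cx","cy")},d["pose"].round(4).tolist(),[k for k in d])
E
```

```text
pics
time 0.0
qpos [ 1.67271146e+00  4.08031964e-02  8.38164254e-02 -4.54061426e-04
 -1.61544116e+00 -3.33720903e-01]
qvel [-0.0011431   0.00059658 -0.00129548 -0.00139145 -0.00106266  0.00062084]
effort [ 3.39205963e-04 -3.68196559e+01  3.47411513e+01  6.93206102e+00
 -5.25774216e-03  1.38216905e-06]
ee_pos [0.13767454 0.58367611 0.23028869]
orientation [ 9.93291570e-01 -1.15633643e-01 -4.51593094e-05  8.45537595e-04]
contact_force [-0.8137811  -0.39178264  0.44447708]
ft_torque [-0.04257211 -0.02168584  0.00014271]
finger_gap 0.0852665923218897
scene {'fx': 406.29282556733875, 'fy': 406.29282556733875, 'cx': 314.4763448590197, 'cy': 206.16888713820563} [[0.8665, -0.4232, 0.2647, 0.9915], [0.4991, 0.7422, -0.4473, -0.7812], [-0.0071, 0.5197, 0.8543, 1.3516], [0.0, 0.0, 0.0, 1.0]] ['img', 'fx', 'fy', 'cx', 'cy', 'pose']
top {'fx': 452.1885299951967, 'fy': 452.1885299951967, 'cx': 319.8307999422187, 'cy': 193.1059707505603} [[0.0158, 0.9937, -0.1113, 0.4323], [-0.9998, 0.0168, 0.008, -0.1113], [0.0098, 0.1112, 0.9938, 1.3444], [0.0, 0.0, 0.0, 1.0]] ['img', 'fx', 'fy', 'cx', 'cy', 'pose']
wrist {'fx': 309.70691628693146, 'fy': 309.70691628693146, 'cx': 320.0070693309663, 'cy': 197.70988676784572} [[-0.2302, 0.9388, 0.2562, 0.2022], [-0.9731, -0.2229, -0.0575, 0.5681], [0.0031, -0.2625, 0.9649, 0.3747], [0.0, 0.0, 0.0, 1.0]] ['img', 'fx', 'fy', 'cx', 'cy', 'pose']
```

View pics/scene0.png

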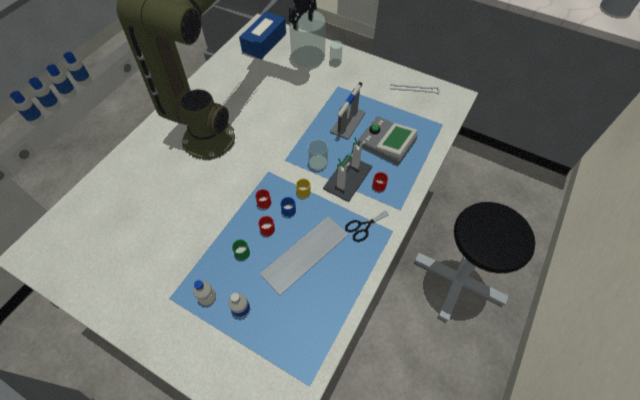

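View pics/top0.png

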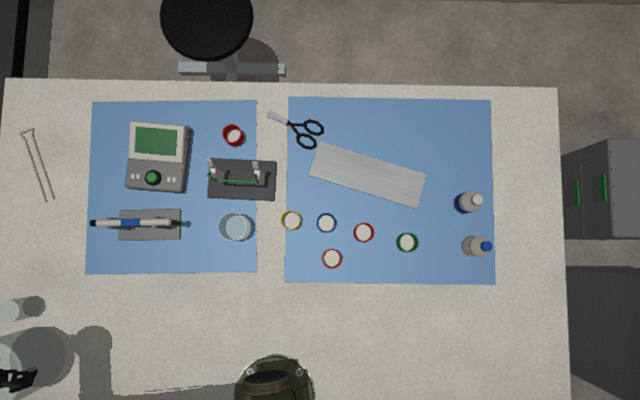

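View pics/wrist0.png

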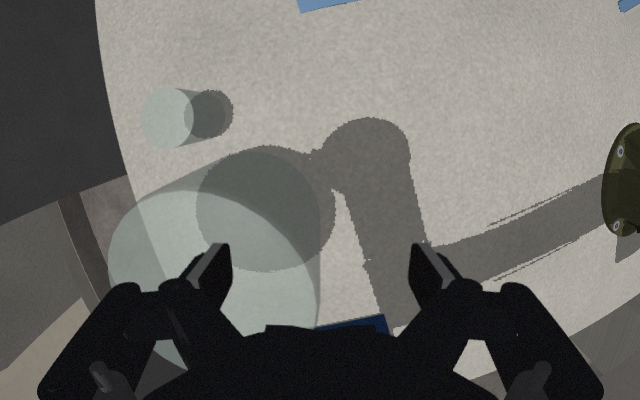

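The top view shows the cups: yellow (291,220), blue (327,223), green (407,242), and red at (363,232), (332,259) and (234,135). Robot right is image right, so the red one meant is at (363,232). The probe rest is at (150,223), clip (242,180), beaker (236,227), meter (155,160) and plate (367,175). Next I'll measure from both views.

```bash
cat > h.py <<'E'
import numpy as np, cv2
from scipy.spatial.transform import Rotation as R
from cell import r
def ray(d,u,v):
    x=(u-d["cx"])/d["fx"]; y=(v-d["cy"])/d["fy"]
    if d.get("fish"):
        rr=np.hypot(x,y); s=np.sin(rr)/rr if rr>1e-9 else 1.
        c=np.array([x*s,-y*s,-np.cos(rr)])
    else: c=np.array([x,-y,-1.]); c/=np.linalg.norm(c)
    P=np.array(d["pose"]); return P[:3,3],P[:3,:3]@c
def onz(d,u,v,z):
    o,k=ray(d,u,v); return o+k*(z-o[2])/k[2]
def tri(rays):
    A=np.zeros((3,3));b=np.zeros(3)
    for o,k in rays:
        M=np.eye(3)-np.outer(k,k);A+=M;b+=M@o
    p=np.linalg.solve(A,b); return p,[np.linalg.norm((np.eye(3)-np.outer(k,k))@(p-o)) for o,k in rays]
def proj(d,p):
    P=np.array(d["pose"]); c=P[:3,:3].T@(np.array(p)-P[:3,3]); c=np.array([c[0],-c[1],-c[2]])
    if d.get("fish"):
        t=np.arctan2(np.hypot(c[0],c[1]),c[2]); n=np.hypot(c[0],c[1]) or 1
        return d["cx"]+d["fx"]*t*c[0]/n, d["cy"]+d["fy"]*t*c[1]/n
    return d["cx"]+d["fx"]*c[0]/c[2], d["cy"]+d["fy"]*c[1]/c[2]
def im(n,save=None):
    d=dict(r.get_image(n)); d["fish"]=(n=="wrist")
    if save: cv2.imwrite(f"pics/{save}.png",d["img"][:,:,::-1])
    return d
def hsv(d): return cv2.cvtColor(d["img"],cv2.COLOR_RGB2HSV)
def mask(d,col,s=110,v=60):
    h=hsv(d);H=h[...,0];ok=(h[...,1]>s)&(h[...,2]>v)
    rg={"red":(H<8)|(H>172),"yellow":(H>15)&(H<33),"green":(H>50)&(H<80),"blue":(H>104)&(H<125)}[col]
    return (ok&rg).astype(np.uint8)
def blobs(m,amin=20):
    n,l,st,c=cv2.connectedComponentsWithStats(m)
    return [(c[i].round(1).tolist(),st[i].tolist()) for i in range(1,n) if st[i][4]>=amin]
def go(p,yaw=None,grasp=False):
    """target TCP p, yaw(deg) = world angle of tool x; prints tool-frame shift, turn about tool z"""
    o=r.get_obs(); q=R.from_quat(o["orientation"]); M=q.as_matrix()
    s=M.T@(np.array(p)-o["ee_pos"])
    cy=np.degrees(np.arctan2(M[1,0],M[0,0]))
    print("tcp",o["ee_pos"].round(4),"yaw",round(cy,2),"tilt",np.degrees(np.arccos(-M[2,2])).round(2),"shift(tool) mm",(s*1e3).round(1),"gap",round(o["finger_gap"],4),"t",o["time"])
    if yaw is not None: print("turn z deg (before shift invalidates it)",round((cy-yaw+180)%360-180,2))
E
python3 - <<'E'
from h import *
for n in("top","scene"):
    d=im(n); 
    for c,s,v in(("red",110,40),("yellow",110,40),("green",110,40),("blue",140,30)):
        print(n,c,[(b[0],b[1]) for b in blobs(mask(d,c,s,v),15)])
E
python3 - <<'E'
import cv2
a=cv2.imread("pics/top0.png");cv2.imwrite("pics/topL.png",cv2.resize(a[90:290,80:290],None,fx=3.8,fy=3,interpolation=cv2.INTER_CUBIC)[:600])
cv2.imwrite("pics/topR.png",cv2.resize(a[100:290,260:500],None,fx=3,fy=3,interpolation=cv2.INTER_CUBIC))
a=cv2.imread("pics/scene0.png");cv2.imwrite("pics/scL.png",cv2.resize(a[75:215,285:445],None,fx=4,fy=4,interpolation=cv2.INTER_CUBIC))
E
```

```text
top red [([232.6, 134.7], [223, 124, 21, 22, 204]), ([364.3, 232.0], [354, 223, 20, 19, 94]), ([332.1, 258.8], [322, 249, 20, 20, 77])]
top yellow [([288.9, 219.6], [281, 211, 19, 19, 76])]
top green [([151.2, 176.9], [146, 172, 12, 11, 101]), ([234.0, 179.4], [207, 172, 51, 11, 105]), ([602.5, 187.9], [599, 174, 8, 28, 169]), ([576.0, 193.3], [573, 181, 7, 25, 129]), ([408.1, 242.0], [397, 233, 22, 19, 127])]
top blue [([458.3, 204.5], [455, 194, 12, 19, 70]), ([327.7, 218.8], [317, 213, 19, 19, 44]), ([129.5, 222.1], [121, 219, 19, 8, 132]), ([486.3, 246.0], [481, 242, 11, 9, 81])]
scene red [([379.6, 181.5], [373, 172, 15, 20, 209]), ([263.0, 198.7], [255, 190, 16, 19, 205]), ([266.2, 225.5], [259, 216, 15, 20, 202])]
scene yellow [([302.8, 187.7], [296, 179, 14, 19, 201])]
scene green [([374.7, 127.6], [371, 125, 8, 6, 38]), ([396.8, 137.4], [384, 127, 26, 21, 295]), ([345.1, 159.8], [338, 151, 15, 15, 31]), ([240.4, 249.2], [232, 240, 17, 20, 199])]
scene blue [([262.9, 36.0], [240, 12, 45, 46, 1076]), ([69.4, 57.2], [64, 52, 12, 11, 88]), ([52.7, 69.8], [47, 65, 12, 11, 91]), ([80.0, 74.0], [71, 67, 17, 14, 141]), ([35.2, 82.8], [29, 78, 13, 11, 99]), ([64.2, 86.6], [55, 79, 18, 14, 150]), ([17.0, 96.7], [10, 91, 14, 12, 106]), ([48.1, 99.5], [38, 91, 19, 15, 155]), ([350.2, 98.1], [346, 94, 9, 10, 50]), ([30.9, 113.1], [20, 105, 20, 15, 169]), ([287.8, 206.5], [280, 197, 16, 21, 205]), ([198.1, 284.1], [194, 280, 9, 9, 63]), ([242.2, 311.9], [232, 304, 17, 12, 56])]
```

View pics/topL.png

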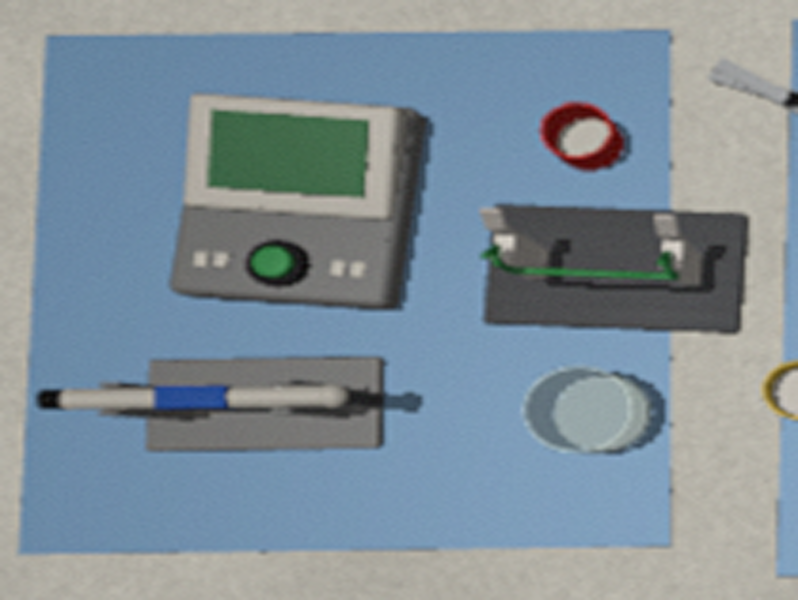

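View pics/topR.png

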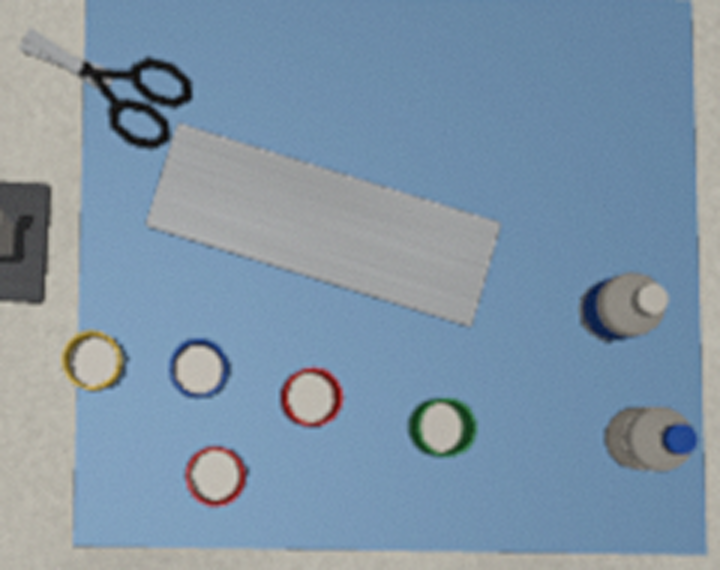

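View pics/scL.png

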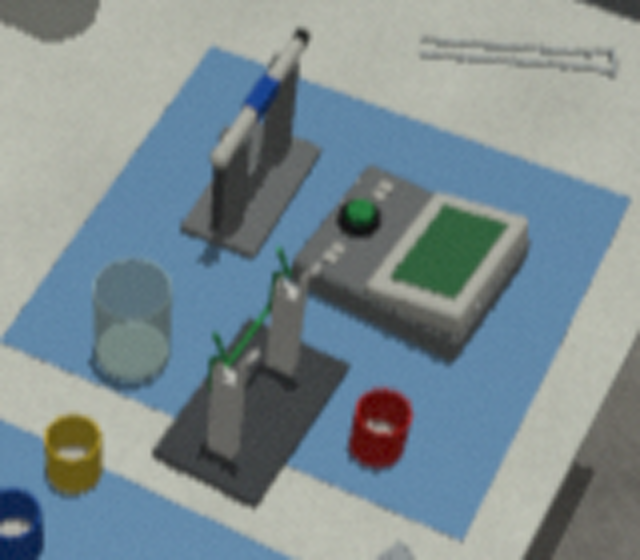

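```bash
python3 - <<'E'
from h import *
t=im("top"); s=im("scene")
for n,u,v in(("yellow",290.5,220),("blue",326.5,223),("red",363.5,232),("green",407,242),("red2",332,258.5),("red3",233,134)):
    print(n,onz(t,u,v,.06).round(3))
print("botA",onz(t,486,246,.13).round(3),"botB",onz(t,476,201,.13).round(3))
# plate corners from topR (x/3+260,y/3+100)
for u,v in((178,124),(499,222),(470,326),(147,226)): print("plate",onz(t,u/3+260,v/3+100,.006).round(3))
L=lambda u,v:(80+u/3.8,90+v/3)
S=lambda u,v:(285+u/4,75+v/4)
# handle cap end and block centre
for n,a,b in(("cap",(42,399),(301,36)),("block",(191,397),(262,97)),("elbow",(343,397),(219,156)),("bar end near meter",(505,268),(281,290)),("bar end far",(668,274),(230,362)),("key",(273,260),(361,212)),("forkA wall top",(492,219),(287,262))):
    p,e=tri([ray(t,*L(*a)),ray(s,*S(*b))]); print(n,p.round(4),np.round(e,4))
for u,v in((487,205),(748,215),(740,331),(485,321)): print("clipbase",onz(t,*L(u,v),.012).round(3))
print("beaker rim",onz(t,*L(578,409),.105).round(3),"floor",onz(t,*L(598,412),.006).round(3))
E
```

```text
yellow [ 0.498 -0.04   0.06 ]
blue [ 0.491 -0.142  0.06 ]
red [ 0.467 -0.247  0.06 ]
green [ 0.441 -0.37   0.06 ]
red2 [ 0.392 -0.159  0.06 ]
red3 [0.744 0.132 0.06 ]
botA [ 0.433 -0.568  0.13 ] botB [ 0.554 -0.544  0.13 ]
plate [ 0.739 -0.118  0.006]
plate [ 0.645 -0.441  0.006]
plate [ 0.541 -0.411  0.006]
plate [ 0.635 -0.089  0.006]
cap [0.4777 0.4877 0.1315] [0. 0.]
block [0.4822 0.3848 0.1313] [0.0014 0.0014]
elbow [0.4856 0.2765 0.1428] [0.0041 0.0041]
bar end near meter [0.6078 0.177  0.1101] [0.0053 0.0053]
bar end far [0.6064 0.0601 0.1257] [0.0106 0.0106]
key [0.6177 0.3641 0.0492] [0.001 0.001]
forkA wall top [0.6296 0.1609 0.1868] [0.0078 0.0078]
clipbase [0.68  0.213 0.012]
clipbase [0.674 0.008 0.012]
clipbase [0.558 0.011 0.012]
clipbase [0.564 0.209 0.012]
beaker rim [0.476 0.117 0.105] floor [0.477 0.119 0.006]
```

```bash
python3 - <<'E'
from h import *
go([0.482,.40,.33],-88)
E
```

```text
tcp [0.1378 0.5839 0.231 ] yaw -13.28 tilt 0.03 shift(tool) mm [377.3  99.9 -98.9] gap 0.0854 t 0.35
turn z deg (before shift invalidates it) 74.72
```

Call:
move_arm([
  [[0,0,-0.05],[0,0,0],0.085],
  [[0,0,-0.05],[0,0,0],0.085],
  [[0.047,0.0125,0],[0,0,0],0.085],
  [[0.047,0.0125,0],[0,0,0],0.085],
  [[0.047,0.0125,0],[0,0,0],0.085],
  [[0.047,0.0125,0],[0,0,0],0.085],
  [[0.047,0.0125,0],[0,0,0],0.085],
  [[0.047,0.0125,0],[0,0,0],0.085],
  [[0.047,0.0125,0],[0,0,0],0.085],
  [[0.047,0.0125,0],[0,0,0],0.085],
])

```text
time: 1.35
ee_pos: [0.4866, 0.3972, 0.3331]
orientation: [0.994, -0.11, 0.001, 0.003]
contact_force: [0.2, 1.6, 0.5]
finger_gap: 0.0848
```

Call:
move_arm([
  [[0,0,0],[0,0,8.3],0.085],
  [[0,0,0],[0,0,8.3],0.085],
  [[0,0,0],[0,0,8.3],0.085],
  [[0,0,0],[0,0,8.3],0.085],
  [[0,0,0],[0,0,8.3],0.085],
  [[0,0,0],[0,0,8.3],0.085],
  [[0,0,0],[0,0,8.3],0.085],
  [[0,0,0],[0,0,8.3],0.085],
  [[0,0,0],[0,0,8.3],0.085],
  [[0,0,0],[0,0,0],0.085],
])

```text
time: 2.35
ee_pos: [0.4935, 0.3915, 0.3301]
orientation: [-0.707, 0.708, -0.003, -0.004]
contact_force: [-0.2, -0.0, -0.1]
finger_gap: 0.0851
```

```bash
python3 - <<'E'
from h import *
im("wrist","w1");go([0.482,.40,.33],-88)
E
```

```text
tcp [0.4934 0.3916 0.3301] yaw -89.86 tilt 0.57 shift(tool) mm [-8.5 11.4  0. ] gap 0.085 t 2.4
turn z deg (before shift invalidates it) -1.86
```

View pics/w1.png

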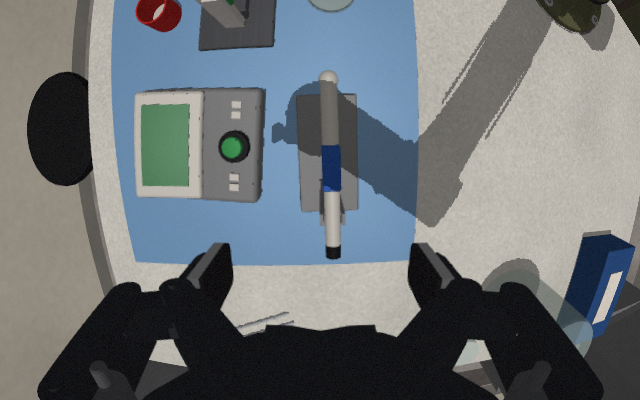

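```bash
python3 - <<'E'
from h import *
w=im("wrist"); t=im("top")
m=mask(w,"blue",130,30); bl=[b for b in blobs(m,100)]; print(bl)
mt=mask(t,"blue",130,30); bt=blobs(mt,60); print(bt)
k=cv2.inRange(hsv(w),(0,0,100),(180,60,255)); 
# handle edges along rows
hs=hsv(w)
for row in (90,100,110,120,135,210,225,235):
    x=np.arange(300,362); v=hs[row,300:362]
    # white handle: low sat, brighter than shadowed base
    print(row,[ (int(a),int(b[1]),int(b[2])) for a,b in zip(x,v)][10:48:2])
E
```

```text
[([331.2, 167.8], [322, 145, 19, 47, 841]), ([597.4, 276.6], [565, 236, 70, 103, 3705])]
[([458.3, 204.5], [455, 194, 12, 19, 71]), ([129.7, 222.0], [121, 219, 19, 7, 127]), ([486.3, 245.9], [481, 242, 11, 9, 85])]
90 [(310, 95, 107), (312, 97, 105), (314, 97, 105), (316, 91, 109), (318, 97, 105), (320, 39, 99), (322, 17, 103), (324, 22, 105), (326, 17, 106), (328, 19, 110), (330, 16, 110), (332, 15, 105), (334, 20, 103), (336, 11, 97), (338, 89, 103), (340, 87, 181), (342, 87, 193), (344, 89, 193), (346, 88, 194)]
100 [(310, 7, 70), (312, 0, 71), (314, 0, 69), (316, 4, 71), (318, 8, 65), (320, 7, 78), (322, 20, 103), (324, 24, 107), (326, 19, 107), (328, 17, 106), (330, 19, 107), (332, 19, 105), (334, 17, 104), (336, 20, 100), (338, 3, 73), (340, 4, 72), (342, 4, 71), (344, 4, 70), (346, 7, 71)]
110 [(310, 7, 70), (312, 8, 68), (314, 4, 71), (316, 11, 70), (318, 7, 71), (320, 7, 77), (322, 15, 100), (324, 15, 105), (326, 17, 105), (328, 21, 107), (330, 19, 109), (332, 19, 108), (334, 15, 104), (336, 15, 102), (338, 3, 75), (340, 11, 67), (342, 7, 70), (344, 7, 71), (346, 4, 71)]
120
[... 785 characters left out ...]
173), (338, 15, 152), (340, 3, 79), (342, 13, 58), (344, 40, 109), (346, 58, 141)]
225 [(310, 92, 185), (312, 94, 185), (314, 95, 186), (316, 91, 185), (318, 93, 186), (320, 33, 139), (322, 18, 131), (324, 59, 148), (326, 20, 150), (328, 18, 169), (330, 17, 179), (332, 18, 189), (334, 18, 182), (336, 19, 174), (338, 18, 154), (340, 55, 139), (342, 61, 162), (344, 63, 162), (346, 91, 187)]
235 [(310, 94, 184), (312, 96, 184), (314, 94, 185), (316, 93, 183), (318, 91, 184), (320, 93, 183), (322, 92, 185), (324, 80, 166), (326, 19, 147), (328, 21, 169), (330, 19, 179), (332, 19, 187), (334, 18, 183), (336, 18, 174), (338, 19, 157), (340, 54, 146), (342, 93, 186), (344, 93, 184), (346, 92, 183)]
```

```bash
python3 - <<'E'
from h import *
w=im("wrist");t=im("top"); 
p,e=tri([ray(w,331.2,167.8),ray(t,129.7,222)]);print("block",p.round(4),np.round(e,4))
print("block@.15",onz(w,331.2,167.8,.148).round(4), onz(t,129.7,222,.148).round(4))
a=[onz(w,u,v,.14) for u,v in((328.9,100),(330,135),(331.4,210),(332.4,235))]
for x in a: print(x.round(4))
print("yaw",np.degrees(np.arctan2(a[0][1]-a[3][1],a[0][0]-a[3][0])))
c=onz(w,334,258,.14);c2=onz(w,328,71,.14);print("cap",c.round(4),"elbow",c2.round(4),np.hypot(*(c-c2)[:2]))
E
```

```text
block [0.4812 0.3778 0.1497] [0.0001 0.0001]
block@.15 [0.481  0.3781 0.148 ] [0.4814 0.3784 0.148 ]
[0.4837 0.3055 0.14  ]
[0.4823 0.3434 0.14  ]
[0.4799 0.4275 0.14  ]
[0.4783 0.4579 0.14  ]
yaw -87.98834075013109
cap [0.4759 0.4876 0.14  ] elbow [0.4848 0.2737 0.14  ] 0.21403236127066305
```

Call:
move_arm([
  [[0,0,0],[0,0,-1.9],0.085],
  [[0,0,0],[0,0,0],0.085],
])

```text
time: 2.8
ee_pos: [0.4935, 0.3916, 0.3302]
orientation: [0.721, -0.693, 0.003, 0.004]
contact_force: [0.0, 0.2, 0.1]
finger_gap: 0.0847
```

```bash
cat >> h.py <<'E'
def tilt():
    M=R.from_quat(r.get_obs()["orientation"]).as_matrix()
    # world down expressed in tool frame -> rotvec to align tool z with it
    d=M.T@np.array([0,0,-1.]); print("tilt fix deg about tool x,y:",np.degrees(np.cross([0,0,1],d)).round(2))
E
python3 - <<'E'
from h import *
go([0.481,.379,.121],-88);tilt()
E
```

```text
tcp [0.4935 0.3916 0.3302] yaw -87.73 tilt 0.57 shift(tool) mm [ 10.   12.6 209.3] gap 0.0847 t 2.8
turn z deg (before shift invalidates it) 0.27
tilt fix deg about tool x,y: [ 0.09 -0.56  0.  ]
```

Call:
move_arm([
  [[0.012,0.0125,0.04],[0.1,-0.6,0.3],0.085],
  [[0,0,0.04],[0,0,0],0.085],
  [[0,0,0.04],[0,0,0],0.085],
  [[0,0,0.03],[0,0,0],0.085],
  [[0,0,0],[0,0,0],0.085],
])

```text
time: 3.3
ee_pos: [0.4817, 0.3789, 0.1769]
orientation: [0.719, -0.695, -0.001, -0.003]
contact_force: [-0.5, 0.3, -0.4]
finger_gap: 0.0848
```

```bash
python3 - <<'E'
from h import *
go([0.481,.379,.121],-88);tilt()
im("wrist","w2")
E
```

```text
tcp [0.4817 0.3789 0.1769] yaw -87.99 tilt 0.31 shift(tool) mm [ 0.2  0.8 55.9] gap 0.0848 t 3.3
turn z deg (before shift invalidates it) 0.01
tilt fix deg about tool x,y: [-0.16  0.27  0.  ]
```

View pics/w2.png

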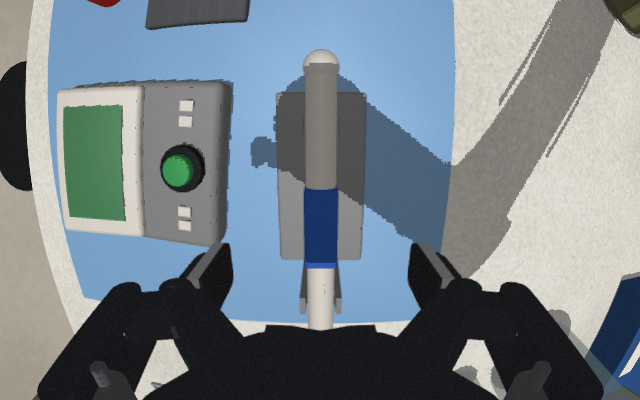

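Call:
move_arm([
  [[0,0.0008,0.028],[0,0.2,0],0.085],
  [[0,0,0.02],[0,0,0],0.085],
  [[0,0,0.007],[0,0,0],0.085],
  [[0,0,0],[0,0,0],0.085],
  [[0,0,0],[0,0,0],0.03],
  [[0,0,0],[0,0,0],0.01],
  [[0,0,0],[0,0,0],0.01],
  [[0,0,0],[0,0,0],0.01],
  [[0,0,0],[0,0,0],0.01],
  [[0,0,0],[0,0,0],0.01],
], newtons=70)

```text
time: 4.35
ee_pos: [0.4824, 0.3844, 0.1421]
orientation: [0.721, -0.693, -0.001, -0.01]
contact_force: [0.6, 0.1, -1.3]
finger_gap: 0.0178
```

```bash
python3 - <<'E'
from h import *
go([0.481,.379,.121],-88);tilt(); print(r.get_obs()["contact_force"])
im("wrist","w3")
E
```

```text
tcp [0.4824 0.3844 0.1421] yaw -87.79 tilt 1.17 shift(tool) mm [ 5.6  1.8 21. ] gap 0.0178 t 4.35
turn z deg (before shift invalidates it) 0.21
tilt fix deg about tool x,y: [-0.76  0.89  0.  ]
[ 0.61412953  0.05731377 -1.27693562]
```

View pics/w3.png

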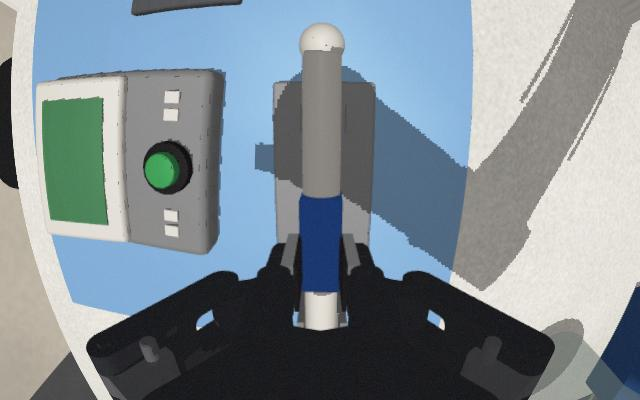

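The hand stopped short, at z = 0.142. I'll reopen, go lower and regrip.

Call:
move_arm([
  [[0,0,0],[0,0,0],0.085],
  [[0,0,0],[0,0,0],0.085],
  [[0,0,0],[0,0,0],0.085],
  [[0.005,0.002,0.0],[-0.8,0.9,0],0.085],
  [[0,0,0],[0,0,0],0.085],
])

```text
time: 4.9
ee_pos: [0.4819, 0.3787, 0.1425]
orientation: [0.72, -0.694, 0.001, -0.0]
contact_force: [-0.5, -0.0, 0.5]
finger_gap: 0.0846
```

Call:
move_arm([
  [[0,0,0.012],[0,0,0],0.085],
  [[0,0,0.012],[0,0,0],0.085],
])

```text
time: 5.1
ee_pos: [0.4829, 0.3793, 0.1188]
orientation: [0.72, -0.694, 0.001, -0.002]
contact_force: [-0.2, -0.3, 0.3]
finger_gap: 0.085
```

```bash
python3 - <<'E'
from h import *
go([0.481,.379,.121],-88);tilt(); print(r.get_obs()["contact_force"])
im("wrist","w3")
E
```

```text
tcp [0.4829 0.3793 0.1188] yaw -87.86 tilt 0.2 shift(tool) mm [ 0.2  1.9 -2.2] gap 0.085 t 5.1
turn z deg (before shift invalidates it) 0.14
tilt fix deg about tool x,y: [-0.18  0.08  0.  ]
[-0.24634351 -0.30649307  0.33229348]
```

Call:
move_arm([
  [[0,0.002,-0.002],[-0.2,0,0],0.085],
  [[0,0,0],[0,0,0],0.085],
])

```text
time: 5.35
ee_pos: [0.4794, 0.3778, 0.1163]
orientation: [0.72, -0.694, -0.001, 0.003]
contact_force: [0.2, 0.5, 0.3]
finger_gap: 0.0846
```

Call:
move_arm([
  [[0,0,0],[0,0,0],0.03],
  [[0,0,0],[0,0,0],0.01],
  [[0,0,0],[0,0,0],0.01],
  [[0,0,0],[0,0,0],0.01],
  [[0,0,0],[0,0,0],0.01],
  [[0,0,0],[0,0,0],0.01],
], newtons=80)

```text
time: 5.95
ee_pos: [0.4801, 0.3783, 0.1177]
orientation: [0.72, -0.694, -0.0, 0.002]
contact_force: [0.7, 0.7, -0.9]
finger_gap: 0.019
```

```bash
python3 - <<'E'
from h import *
go([0.481,.379,.121],-88);tilt(); print(r.get_obs()["contact_force"])
im("wrist","w4")
E
```

```text
tcp [0.4801 0.3783 0.1177] yaw -87.87 tilt 0.19 shift(tool) mm [-0.6 -1.  -3.3] gap 0.019 t 5.95
turn z deg (before shift invalidates it) 0.13
tilt fix deg about tool x,y: [ 0.17 -0.09  0.  ]
[ 0.71934725  0.71072068 -0.93402266]
```

View pics/w4.png

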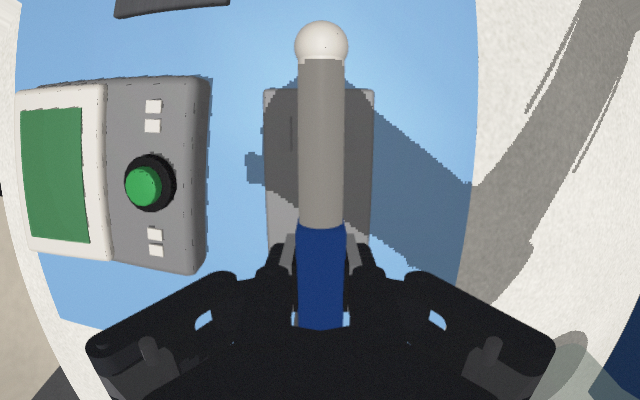

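Call:
move_arm([
  [[0,0,-0.01],[0,0,0],0.01],
  [[0,0,-0.03],[0,0,0],0.01],
  [[0,0,-0.04],[0,0,0],0.01],
  [[0,0,-0.04],[0,0,0],0.01],
  [[0,0,-0.04],[0,0,0],0.01],
  [[0,0,0],[0,0,0],0.01],
  [[0,0,0],[0,0,0],0.01],
])

```text
time: 6.7
ee_pos: [0.4786, 0.3772, 0.2836]
orientation: [0.72, -0.694, -0.001, 0.005]
contact_force: [-0.5, 0.3, -2.1]
finger_gap: 0.0189
```

```bash
python3 - <<'E'
from h import *
go([0.50,.055,.28],-88);tilt(); print(r.get_obs()["contact_force"])
im("wrist","w5")
E
```

```text
tcp [0.4786 0.3772 0.2836] yaw -87.84 tilt 0.62 shift(tool) mm [322.7  -9.3   5.4] gap 0.0189 t 6.7
turn z deg (before shift invalidates it) 0.16
tilt fix deg about tool x,y: [ 0.53 -0.33  0.  ]
[-0.53716425  0.33448273 -2.05322932]
```

View pics/w5.png

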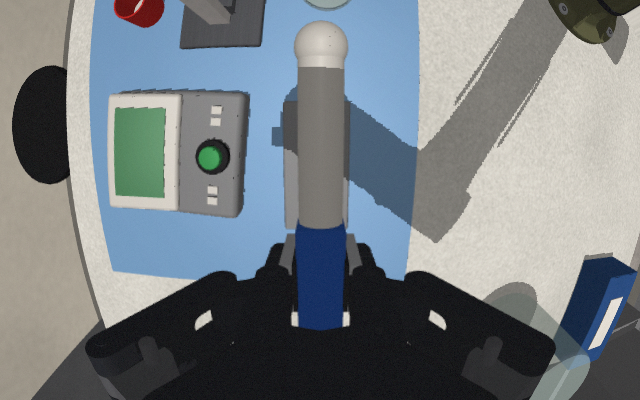

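Call:
move_arm([
  [[0.03,-0.001,0],[0.5,-0.3,0],0.01],
  [[0.04,-0.001,0],[0,0,0],0.01],
  [[0.04,-0.001,0],[0,0,0],0.01],
  [[0.04,-0.001,0],[0,0,0],0.01],
  [[0.04,-0.001,0],[0,0,0],0.01],
  [[0.04,-0.001,0],[0,0,0],0.01],
  [[0.04,-0.001,0],[0,0,0],0.01],
  [[0.04,-0.001,0],[0,0,0],0.01],
  [[0.01,0,0],[0,0,0],0.01],
  [[0,0,0],[0,0,0],0.01],
  [[0,0,0],[0,0,0],0.01],
])

```text
time: 7.85
ee_pos: [0.494, 0.0454, 0.272]
orientation: [0.722, -0.692, -0.002, 0.011]
contact_force: [0.4, 1.1, -2.1]
finger_gap: 0.0192
```

```bash
python3 - <<'E'
from h import *
go([0.496,.055,.28],-88);tilt(); print(r.get_obs()["contact_force"])
im("wrist","w6");im("top","t6")
E
```

```text
tcp [0.494  0.0454 0.272 ] yaw -87.61 tilt 1.24 shift(tool) mm [-9.4 -2.3 -8.2] gap 0.0192 t 7.85
turn z deg (before shift invalidates it) 0.39
tilt fix deg about tool x,y: [ 1.07 -0.64  0.  ]
[ 0.38049513  1.07815394 -2.12042182]
```

View pics/w6.png

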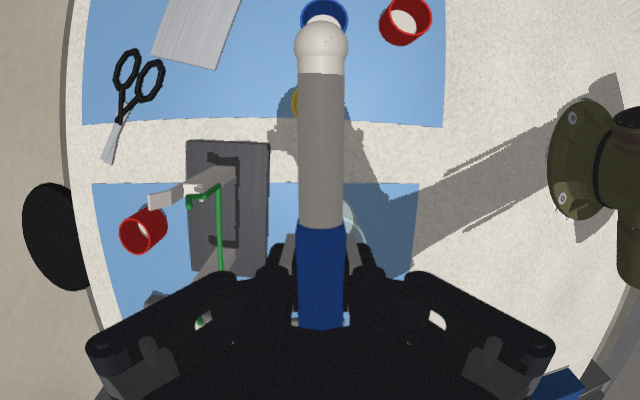

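View pics/t6.png

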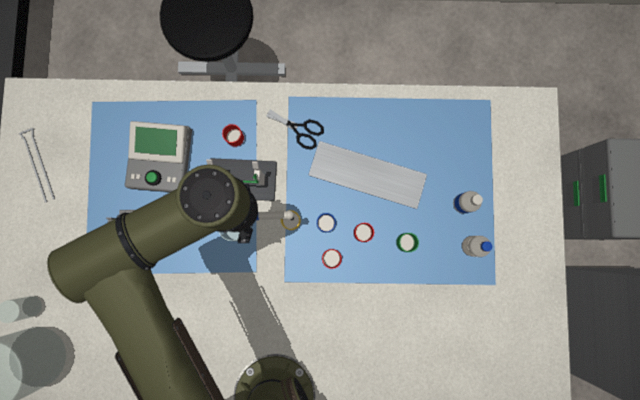

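```bash
cat >> h.py <<'E'
def cups(views=("top","scene"),s=100,v=40):
    for n in views:
        d=im(n)
        for c in("yellow","green","blue","red"):
            for b in blobs(mask(d,c,s if c!="blue" else 140,v if c!="blue" else 30),30):
                x,y,w,h,a=b[1]
                if not(10<w<27 and 10<h<27): continue
                p=onz(d,x+(w-1)/2,y+(h-1)/2,.03)
                if .3<p[0]<.85 and -.5<p[1]<.3: print(n,c,(x,y,w,h),p[:2].round(3))
E
python3 - <<'E'
from h import *
cups()
E
```

```text
top yellow (289, 211, 12, 19) [ 0.5  -0.05]
top green (397, 233, 22, 19) [ 0.441 -0.378]
top blue (317, 213, 19, 19) [ 0.495 -0.141]
top red (222, 124, 22, 22) [0.75 0.14]
top red (354, 223, 20, 19) [ 0.468 -0.25 ]
top red (322, 249, 20, 20) [ 0.391 -0.158]
scene yellow (296, 179, 14, 19) [ 0.5  -0.04]
scene green (338, 151, 15, 15) [0.575 0.173]
scene green (232, 240, 17, 20) [ 0.441 -0.379]
scene blue (280, 197, 16, 20) [ 0.494 -0.141]
scene red (373, 172, 15, 20) [0.75  0.138]
scene red (255, 190, 16, 19) [ 0.392 -0.16 ]
scene red (259, 216, 15, 20) [ 0.468 -0.251]
```

Call:
move_arm([
  [[-0.009,-0.003,0],[1.0,-0.6,0.4],0.01],
  [[0,0,0],[0,0,0],0.01],
])

```text
time: 8.25
ee_pos: [0.4971, 0.0574, 0.272]
orientation: [0.72, -0.694, 0.0, -0.0]
contact_force: [0.0, -0.2, -0.6]
finger_gap: 0.0188
```

```bash
python3 - <<'E'
from h import *
go([0.497,.0545,.11],-88);tilt()
s=im("scene","s7"); a=s["img"][120:220,240:400,::-1]; cv2.imwrite("pics/s7c.png",cv2.resize(a,None,fx=5,fy=5))
E
```

```text
tcp [0.4971 0.0574 0.272 ] yaw -87.84 tilt 0.04 shift(tool) mm [  3.    0.3 162. ] gap 0.0188 t 8.25
turn z deg (before shift invalidates it) 0.16
tilt fix deg about tool x,y: [-0.03  0.02  0.  ]
```

View pics/s7c.png

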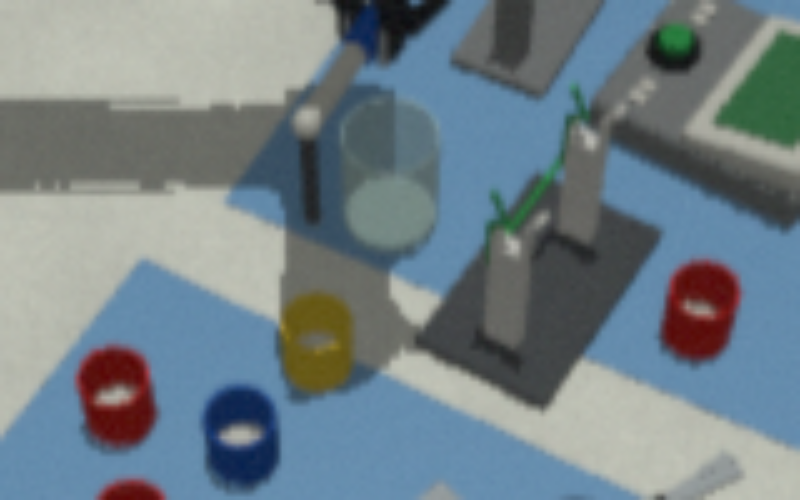

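```bash
python3 - <<'E'
from h import *
s=im("scene")
print(proj(s,[.5004,-.037,.184]),onz(s,302.4,164.4,.184))
E
```

```text
(np.float64(301.7197093227808), np.float64(163.51544318230452)) [ 0.5045608  -0.03920059  0.184     ]
```

Call:
move_arm([
  [[0.003,0,0.03],[0,0,0.1],0.01],
  [[0,0,0.035],[0,0,0],0.01],
  [[0,0,0.035],[0,0,0],0.01],
  [[0,0,0.02],[0,0,0],0.01],
  [[0,0,0],[0,0,0],0.01],
  [[0,0,0],[0,0,0],0.01],
])

```text
time: 8.95
ee_pos: [0.4978, 0.0541, 0.1502]
orientation: [0.72, -0.694, 0.001, -0.001]
contact_force: [1.0, 0.1, -0.5]
finger_gap: 0.0188
```

```bash
python3 - <<'E'
from h import *
go([0.497,.0545,.11],-88);tilt()
E
```

```text
tcp [0.4978 0.0541 0.1502] yaw -87.86 tilt 0.19 shift(tool) mm [-0.4  0.9 40.2] gap 0.0188 t 8.95
turn z deg (before shift invalidates it) 0.14
tilt fix deg about tool x,y: [-0.19 -0.    0.  ]
```

Call:
move_arm([
  [[0,0.001,0.02],[-0.2,0,0],0.01],
  [[0,0,0.018],[0,0,0],0.01],
  [[0,0,0],[0,0,0],0.01],
  [[0,0,0],[0,0,0],0.01],
])

```text
time: 9.35
ee_pos: [0.5002, 0.055, 0.119]
orientation: [0.72, -0.694, 0.003, -0.004]
contact_force: [-0.5, -0.7, -1.2]
finger_gap: 0.0192
```

```bash
python3 - <<'E'
from h import *
go([0.497,.0545,.11],-88);tilt(); print(r.get_obs()["contact_force"])
s=im("scene"); a=s["img"][120:220,240:400,::-1]; cv2.imwrite("pics/s8c.png",cv2.resize(a,None,fx=5,fy=5))
E
```

```text
tcp [0.5002 0.055  0.119 ] yaw -87.82 tilt 0.55 shift(tool) mm [0.4 3.3 9. ] gap 0.0192 t 9.35
turn z deg (before shift invalidates it) 0.18
tilt fix deg about tool x,y: [-0.54  0.11  0.  ]
[-0.52437316 -0.66857144 -1.16398804]
```

View pics/s8c.png

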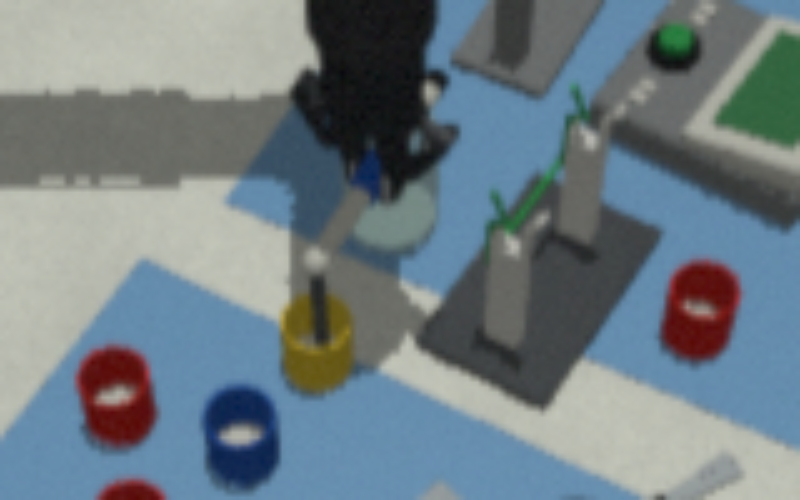

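The tip is in the yellow cup. I'll lower it a little more and hold about 3 s.

Call:
move_arm([
  [[0,0.003,0.009],[-0.5,0,0],0.01],
  [[0,0,0],[0,0,0],0.01],
  [[0,0,0],[0,0,0],0.01],
  [[0,0,0],[0,0,0],0.01],
  [[0,0,0],[0,0,0],0.01],
  [[0,0,0],[0,0,0],0.01],
  [[0,0,0],[0,0,0],0.01],
  [[0,0,0],[0,0,0],0.01],
  [[0,0,0],[0,0,0],0.01],
  [[0,0,0],[0,0,0],0.01],
  [[0,0,0],[0,0,0],0.01],
  [[0,0,0],[0,0,0],0.01],
])

```text
time: 10.6
ee_pos: [0.4985, 0.0555, 0.113]
orientation: [0.72, -0.693, 0.0, -0.003]
contact_force: [-0.7, -1.0, -2.3]
finger_gap: 0.0192
```

Call:
move_arm([
  [[0,0,0],[0,0,0],0.01],
  [[0,0,0],[0,0,0],0.01],
  [[0,0,0],[0,0,0],0.01],
  [[0,0,0],[0,0,0],0.01],
  [[0,0,0],[0,0,0],0.01],
  [[0,0,0],[0,0,0],0.01],
  [[0,0,0],[0,0,0],0.01],
  [[0,0,0],[0,0,0],0.01],
  [[0,0,0],[0,0,0],0.01],
  [[0,0,0],[0,0,0],0.01],
  [[0,0,0],[0,0,0],0.01],
  [[0,0,0],[0,0,0],0.01],
])

```text
time: 11.8
ee_pos: [0.4985, 0.0555, 0.1129]
orientation: [0.72, -0.693, 0.0, -0.003]
contact_force: [-0.9, 0.8, -1.1]
finger_gap: 0.0189
```

Call:
move_arm([
  [[0,0,0],[0,0,0],0.01],
  [[0,0,0],[0,0,0],0.01],
  [[0,0,0],[0,0,0],0.01],
  [[0,0,0],[0,0,0],0.01],
  [[0,0,0],[0,0,0],0.01],
  [[0,0,0],[0,0,0],0.01],
])

```text
time: 12.4
ee_pos: [0.4985, 0.0555, 0.1129]
orientation: [0.72, -0.693, 0.0, -0.003]
contact_force: [-0.4, 0.4, -1.1]
finger_gap: 0.0188
```

```bash
python3 - <<'E'
from h import *
go([0.497,.0545,.27],-88);tilt(); print(r.get_obs()["contact_force"])
E
```

```text
tcp [0.4985 0.0555 0.1129] yaw -87.81 tilt 0.33 shift(tool) mm [   0.4    0.8 -157.1] gap 0.0188 t 12.4
turn z deg (before shift invalidates it) 0.19
tilt fix deg about tool x,y: [-0.27  0.2   0.  ]
[-0.39977504  0.43261811 -1.09586049]
```

Call:
move_arm([
  [[0,0,-0.03],[0,0,0],0.01],
  [[0,0,-0.04],[0,0,0],0.01],
  [[0,0,-0.04],[0,0,0],0.01],
  [[0,0,0],[0,0,0],0.01],
  [[0,0,0],[0,0,0],0.01],
])

```text
time: 12.9
ee_pos: [0.4972, 0.0546, 0.2253]
orientation: [0.72, -0.694, -0.0, -0.001]
contact_force: [0.5, 0.4, -3.0]
finger_gap: 0.0192
```

```bash
python3 - <<'E'
from h import *
go([0.4377,-.2845,.22],-88);tilt(); cups()
E
```

```text
tcp [0.4972 0.0546 0.2253] yaw -87.83 tilt 0.17 shift(tool) mm [336.6  72.3   4.4] gap 0.0192 t 12.9
turn z deg (before shift invalidates it) 0.17
tilt fix deg about tool x,y: [-0.09  0.14  0.  ]
top yellow (289, 210, 12, 20) [ 0.501 -0.049]
top green (397, 233, 22, 19) [ 0.441 -0.378]
top blue (317, 213, 19, 18) [ 0.497 -0.141]
top red (222, 124, 22, 22) [0.75 0.14]
top red (354, 223, 20, 19) [ 0.468 -0.25 ]
top red (322, 249, 20, 20) [ 0.391 -0.158]
scene yellow (296, 179, 15, 19) [ 0.502 -0.039]
scene green (340, 151, 13, 15) [0.579 0.175]
scene green (232, 240, 17, 20) [ 0.441 -0.379]
scene blue (280, 197, 16, 20) [ 0.494 -0.141]
scene red (373, 172, 15, 20) [0.75  0.138]
scene red (255, 190, 16, 19) [ 0.392 -0.16 ]
scene red (259, 216, 15, 20) [ 0.468 -0.251]
```

Call:
move_arm([
  [[0.03,0.008,0],[0,0,0],0.01],
  [[0.042,0.009,0],[0,0,0],0.01],
  [[0.042,0.009,0],[0,0,0],0.01],
  [[0.042,0.009,0],[0,0,0],0.01],
  [[0.042,0.009,0],[0,0,0],0.01],
  [[0.042,0.009,0],[0,0,0],0.01],
  [[0.042,0.009,0],[0,0,0],0.01],
  [[0.03,0.007,0],[0,0,0],0.01],
  [[0.015,0.002,0],[0,0,0],0.01],
  [[0,0,0],[0,0,0],0.01],
  [[0,0,0],[0,0,0],0.01],
])

```text
time: 14.1
ee_pos: [0.4311, -0.2863, 0.2092]
orientation: [0.721, -0.693, -0.009, 0.006]
contact_force: [0.2, -0.1, -1.7]
finger_gap: 0.0187
```

```bash
python3 - <<'E'
from h import *
go([0.4377,-.2845,.112],-88);tilt(); cups()
E
```

```text
tcp [ 0.4311 -0.2863  0.2092] yaw -87.68 tilt 1.2 shift(tool) mm [-1.1 -8.6 97.1] gap 0.0187 t 14.1
turn z deg (before shift invalidates it) 0.32
tilt fix deg about tool x,y: [ 1.17  0.27 -0.  ]
top red (222, 124, 22, 22) [0.75 0.14]
top red (324, 251, 18, 18) [ 0.388 -0.161]
scene yellow (296, 179, 14, 19) [ 0.5  -0.04]
scene green (338, 151, 15, 15) [0.575 0.173]
scene green (232, 240, 18, 20) [ 0.443 -0.378]
scene blue (280, 197, 16, 20) [ 0.494 -0.141]
scene red (373, 172, 15, 20) [0.75  0.138]
scene red (257, 189, 14, 20) [ 0.394 -0.157]
scene red (259, 216, 16, 20) [ 0.47 -0.25]
```

Call:
move_arm([
  [[0,-0.0065,0.01],[1.1,0.3,0.3],0.01],
  [[0,0,0.025],[0,0,0],0.01],
  [[0,0,0.015],[0,0,0],0.01],
  [[0,0,0],[0,0,0],0.01],
  [[0,0,0],[0,0,0],0.01],
])

```text
time: 14.7
ee_pos: [0.4397, -0.2819, 0.1591]
orientation: [0.722, -0.692, 0.001, -0.0]
contact_force: [0.7, 0.2, -1.1]
finger_gap: 0.0189
```

```bash
python3 - <<'E'
from h import *
go([0.4377,-.2845,.112],-88);tilt()
s=im("scene"); a=s["img"][190:290,190:310,::-1]; cv2.imwrite("pics/s9c.png",cv2.resize(a,None,fx=5,fy=5))
E
```

```text
tcp [ 0.4397 -0.2819  0.1591] yaw -87.53 tilt 0.17 shift(tool) mm [ 2.5  2.2 47.1] gap 0.0189 t 14.7
turn z deg (before shift invalidates it) 0.47
tilt fix deg about tool x,y: [-0.13 -0.1   0.  ]
```

View pics/s9c.png

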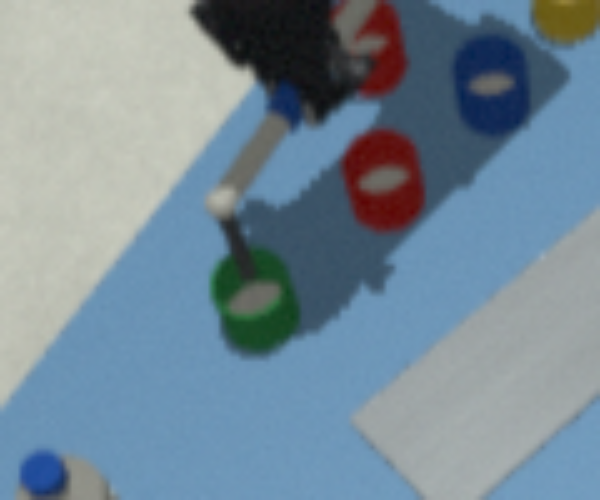

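Call:
move_arm([
  [[0.0025,0.002,0.02],[-0.1,0,0.4],0.01],
  [[0,0,0.02],[0,0,0],0.01],
  [[0,0,0.006],[0,0,0],0.01],
  [[0,0,0],[0,0,0],0.01],
  [[0,0,0],[0,0,0],0.01],
])

```text
time: 15.25
ee_pos: [0.4407, -0.2856, 0.1184]
orientation: [0.72, -0.694, 0.005, -0.001]
contact_force: [0.1, -0.8, -1.2]
finger_gap: 0.0191
```

```bash
python3 - <<'E'
from h import *
go([0.4377,-.2845,.112],-88);tilt()
s=im("scene"); a=s["img"][190:290,190:310,::-1]; cv2.imwrite("pics/s10c.png",cv2.resize(a,None,fx=5,fy=5))
E
```

```text
tcp [ 0.4407 -0.2856  0.1184] yaw -87.89 tilt 0.59 shift(tool) mm [-1.2  3.   6.4] gap 0.0191 t 15.25
turn z deg (before shift invalidates it) 0.11
tilt fix deg about tool x,y: [-0.48 -0.34  0.  ]
```

View pics/s10c.png

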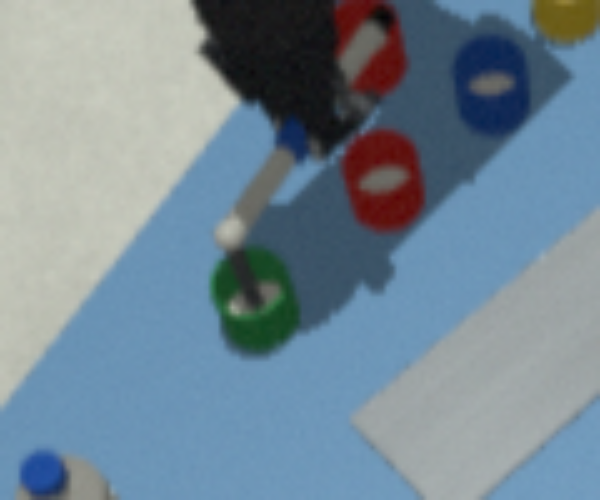

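Call:
move_arm([
  [[-0.001,0.003,0.009],[-0.4,-0.3,0],0.01],
  [[0,0,0],[0,0,0],0.01],
  [[0,0,0],[0,0,0],0.01],
  [[0,0,0],[0,0,0],0.01],
  [[0,0,0],[0,0,0],0.01],
  [[0,0,0],[0,0,0],0.01],
  [[0,0,0],[0,0,0],0.01],
  [[0,0,0],[0,0,0],0.01],
  [[0,0,0],[0,0,0],0.01],
  [[0,0,0],[0,0,0],0.01],
  [[0,0,0],[0,0,0],0.01],
  [[0,0,0],[0,0,0],0.01],
])

```text
time: 16.5
ee_pos: [0.4387, -0.2851, 0.1114]
orientation: [0.72, -0.694, 0.002, -0.001]
contact_force: [0.2, -0.4, -1.9]
finger_gap: 0.0192
```

Call:
move_arm([
  [[0,0,0],[0,0,0],0.01],
  [[0,0,0],[0,0,0],0.01],
  [[0,0,0],[0,0,0],0.01],
  [[0,0,0],[0,0,0],0.01],
  [[0,0,0],[0,0,0],0.01],
  [[0,0,0],[0,0,0],0.01],
  [[0,0,0],[0,0,0],0.01],
  [[0,0,0],[0,0,0],0.01],
  [[0,0,0],[0,0,0],0.01],
  [[0,0,0],[0,0,0],0.01],
  [[0,0,0],[0,0,0],0.01],
  [[0,0,0],[0,0,0],0.01],
])

```text
time: 17.7
ee_pos: [0.4387, -0.2851, 0.1114]
orientation: [0.72, -0.694, 0.002, -0.001]
contact_force: [-0.1, 0.4, -1.3]
finger_gap: 0.019
```

Call:
move_arm([
  [[0,0,0],[0,0,0],0.01],
  [[0,0,0],[0,0,0],0.01],
  [[0,0,0],[0,0,0],0.01],
  [[0,0,0],[0,0,0],0.01],
  [[0,0,0],[0,0,0],0.01],
  [[0,0,0],[0,0,0],0.01],
])

```text
time: 18.3
ee_pos: [0.4387, -0.2851, 0.1114]
orientation: [0.72, -0.694, 0.002, -0.001]
contact_force: [1.4, -0.1, -1.7]
finger_gap: 0.0187
```

Call:
move_arm([
  [[0,0,-0.03],[0,0,0],0.01],
  [[0,0,-0.04],[0,0,0],0.01],
  [[0,0,-0.03],[0,0,0],0.01],
  [[0,0,0],[0,0,0],0.01],
  [[0,0,0],[0,0,0],0.01],
])

```text
time: 18.8
ee_pos: [0.4373, -0.2847, 0.2133]
orientation: [0.72, -0.694, 0.001, -0.0]
contact_force: [0.2, 0.1, -2.1]
finger_gap: 0.0192
```

```bash
python3 - <<'E'
from h import *
# blue cup (0.494,-0.141) -> TCP (0.491,-0.0465)
go([0.491,-.0465,.21],-88);tilt(); cups()
E
```

```text
tcp [ 0.4373 -0.2847  0.2133] yaw -87.89 tilt 0.09 shift(tool) mm [-236.1  -62.4    3.3] gap 0.0192 t 18.8
turn z deg (before shift invalidates it) 0.11
tilt fix deg about tool x,y: [-0.09 -0.03  0.  ]
top red (222, 124, 22, 22) [0.75 0.14]
top red (324, 253, 18, 16) [ 0.385 -0.161]
scene yellow (296, 179, 14, 19) [ 0.5  -0.04]
scene green (338, 151, 15, 15) [0.575 0.173]
scene green (232, 240, 18, 20) [ 0.443 -0.378]
scene blue (280, 197, 16, 20) [ 0.494 -0.141]
scene red (373, 172, 15, 20) [0.75  0.138]
scene red (257, 189, 14, 20) [ 0.394 -0.157]
scene red (258, 216, 17, 20) [ 0.468 -0.251]
```

Call:
move_arm([
  [[-0.03,-0.008,0],[0,0,0],0.01],
  [[-0.042,-0.011,0],[0,0,0],0.01],
  [[-0.042,-0.011,0],[0,0,0],0.01],
  [[-0.042,-0.011,0],[0,0,0],0.01],
  [[-0.042,-0.011,0],[0,0,0],0.01],
  [[-0.025,-0.007,0],[0,0,0],0.01],
  [[-0.01,-0.002,0],[0,0,0],0.01],
  [[0,0,0],[0,0,0],0.01],
  [[0,0,0],[0,0,0],0.01],
])

```text
time: 19.8
ee_pos: [0.4869, -0.0419, 0.2003]
orientation: [0.719, -0.695, -0.006, 0.007]
contact_force: [-0.2, 0.9, -1.4]
finger_gap: 0.0193
```

```bash
python3 - <<'E'
from h import *
go([0.491,-.0465,.112],-88);tilt(); cups()
E
```

```text
tcp [ 0.4869 -0.0419  0.2003] yaw -88.06 tilt 1.0 shift(tool) mm [ 4.6 -5.5 88.3] gap 0.0193 t 19.8
turn z deg (before shift invalidates it) -0.06
tilt fix deg about tool x,y: [ 1.   -0.04  0.  ]
top green (397, 233, 22, 19) [ 0.441 -0.378]
top blue (319, 213, 17, 19) [ 0.495 -0.144]
top red (222, 124, 22, 22) [0.75 0.14]
top red (354, 223, 20, 19) [ 0.468 -0.25 ]
top red (322, 249, 20, 20) [ 0.391 -0.158]
scene yellow (296, 179, 14, 19) [ 0.5  -0.04]
scene green (338, 151, 15, 15) [0.575 0.173]
scene green (232, 240, 17, 20) [ 0.441 -0.379]
scene blue (280, 197, 16, 20) [ 0.494 -0.141]
scene red (373, 172, 15, 20) [0.75  0.138]
scene red (255, 190, 16, 19) [ 0.392 -0.16 ]
scene red (259, 216, 15, 20) [ 0.468 -0.251]
```

Call:
move_arm([
  [[0.0045,-0.004,0.01],[1.0,0,0],0.01],
  [[0,0,0.02],[0,0,0],0.01],
  [[0,0,0.01],[0,0,0],0.01],
  [[0,0,0],[0,0,0],0.01],
  [[0,0,0],[0,0,0],0.01],
])

```text
time: 20.4
ee_pos: [0.4909, -0.0516, 0.1606]
orientation: [0.716, -0.698, 0.002, -0.0]
contact_force: [0.7, -0.3, -1.8]
finger_gap: 0.0193
```

```bash
python3 - <<'E'
from h import *
go([0.491,-.0465,.112],-88);tilt()
E
```

```text
tcp [ 0.4909 -0.0516  0.1606] yaw -88.52 tilt 0.19 shift(tool) mm [-5.2 -0.1 48.6] gap 0.0193 t 20.4
turn z deg (before shift invalidates it) -0.52
tilt fix deg about tool x,y: [-0.16 -0.09  0.  ]
```

Call:
move_arm([
  [[-0.0045,0,0.02],[0,0,-0.4],0.01],
  [[0,0,0.022],[0,0,0],0.01],
  [[0,0,0.008],[0,0,0],0.01],
  [[0,0,0],[0,0,0],0.01],
  [[0,0,0],[0,0,0],0.01],
])

```text
time: 20.9
ee_pos: [0.4935, -0.048, 0.1149]
orientation: [0.718, -0.696, 0.004, -0.003]
contact_force: [-0.1, -0.2, 0.1]
finger_gap: 0.0187
```

```bash
python3 - <<'E'
from h import *
go([0.491,-.0465,.112],-88);tilt()
s=im("scene"); a=s["img"][150:250,230:350,::-1]; cv2.imwrite("pics/s11c.png",cv2.resize(a,None,fx=5,fy=5))
E
```

```text
tcp [ 0.4935 -0.048   0.1149] yaw -88.17 tilt 0.61 shift(tool) mm [-1.6  2.5  2.9] gap 0.0187 t 20.9
turn z deg (before shift invalidates it) -0.17
tilt fix deg about tool x,y: [-0.59 -0.12  0.  ]
```

View pics/s11c.png

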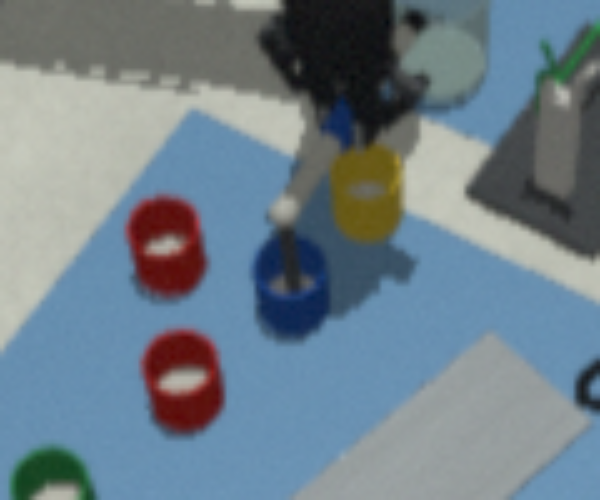

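Call:
move_arm([
  [[-0.001,0.002,0.005],[-0.5,0,0],0.01],
  [[0,0,0],[0,0,0],0.01],
  [[0,0,0],[0,0,0],0.01],
  [[0,0,0],[0,0,0],0.01],
  [[0,0,0],[0,0,0],0.01],
  [[0,0,0],[0,0,0],0.01],
  [[0,0,0],[0,0,0],0.01],
  [[0,0,0],[0,0,0],0.01],
  [[0,0,0],[0,0,0],0.01],
  [[0,0,0],[0,0,0],0.01],
  [[0,0,0],[0,0,0],0.01],
  [[0,0,0],[0,0,0],0.01],
])

```text
time: 22.15
ee_pos: [0.4927, -0.0469, 0.1125]
orientation: [0.718, -0.696, 0.002, -0.001]
contact_force: [-0.3, 0.8, -0.9]
finger_gap: 0.0192
```

Call:
move_arm([
  [[0,0,0],[0,0,0],0.01],
  [[0,0,0],[0,0,0],0.01],
  [[0,0,0],[0,0,0],0.01],
  [[0,0,0],[0,0,0],0.01],
  [[0,0,0],[0,0,0],0.01],
  [[0,0,0],[0,0,0],0.01],
  [[0,0,0],[0,0,0],0.01],
  [[0,0,0],[0,0,0],0.01],
  [[0,0,0],[0,0,0],0.01],
  [[0,0,0],[0,0,0],0.01],
  [[0,0,0],[0,0,0],0.01],
  [[0,0,0],[0,0,0],0.01],
])

```text
time: 23.35
ee_pos: [0.4927, -0.0469, 0.1125]
orientation: [0.718, -0.696, 0.002, -0.001]
contact_force: [0.4, -0.1, -2.5]
finger_gap: 0.019
```

Call:
move_arm([
  [[0,0,0],[0,0,0],0.01],
  [[0,0,0],[0,0,0],0.01],
  [[0,0,0],[0,0,0],0.01],
  [[0,0,0],[0,0,0],0.01],
  [[0,0,0],[0,0,0],0.01],
  [[0,0,0],[0,0,0],0.01],
])

```text
time: 23.95
ee_pos: [0.4927, -0.0469, 0.1125]
orientation: [0.718, -0.696, 0.002, -0.001]
contact_force: [0.7, 0.1, -0.9]
finger_gap: 0.0191
```

```bash
python3 - <<'E'
from h import *
go([0.491,-.0465,.112],-88)
E
```

```text
tcp [ 0.4927 -0.0469  0.1125] yaw -88.16 tilt 0.31 shift(tool) mm [-0.4  1.7  0.5] gap 0.0191 t 23.95
turn z deg (before shift invalidates it) -0.16
```

Call:
move_arm([
  [[0,0,-0.03],[0,0,0],0.01],
  [[0,0,-0.04],[0,0,0],0.01],
  [[0,0,-0.03],[0,0,0],0.01],
  [[0,0,0],[0,0,0],0.01],
  [[0,0,0],[0,0,0],0.01],
])

```text
time: 24.45
ee_pos: [0.4913, -0.0469, 0.2145]
orientation: [0.718, -0.696, 0.001, -0.0]
contact_force: [0.6, 0.3, -3.0]
finger_gap: 0.0188
```

```bash
python3 - <<'E'
from h import *
# red (0.468,-0.251) -> TCP (0.465,-0.1565)
go([0.465,-.1565,.21],-88);tilt(); cups()
E
```

```text
tcp [ 0.4913 -0.0469  0.2145] yaw -88.18 tilt 0.16 shift(tool) mm [108.7  29.8   4.7] gap 0.0188 t 24.45
turn z deg (before shift invalidates it) -0.18
tilt fix deg about tool x,y: [-0.12 -0.11  0.  ]
top green (397, 233, 22, 19) [ 0.441 -0.378]
top red (222, 124, 22, 22) [0.75 0.14]
top red (354, 223, 20, 19) [ 0.468 -0.25 ]
top red (322, 249, 20, 20) [ 0.391 -0.158]
scene yellow (296, 179, 14, 19) [ 0.5  -0.04]
scene green (338, 151, 15, 15) [0.575 0.173]
scene green (232, 240, 17, 20) [ 0.441 -0.379]
scene blue (280, 197, 16, 21) [ 0.495 -0.143]
scene red (373, 172, 15, 20) [0.75  0.138]
scene red (255, 190, 16, 19) [ 0.392 -0.16 ]
scene red (259, 216, 15, 20) [ 0.468 -0.251]
```

Call:
move_arm([
  [[0.025,0.007,0],[0,0,0],0.01],
  [[0.04,0.011,0],[0,0,0],0.01],
  [[0.03,0.008,0],[0,0,0],0.01],
  [[0.01,0.003,0],[0,0,0],0.01],
  [[0,0,0],[0,0,0],0.01],
  [[0,0,0],[0,0,0],0.01],
])

```text
time: 25.15
ee_pos: [0.4624, -0.1552, 0.2067]
orientation: [0.719, -0.695, -0.003, 0.004]
contact_force: [0.3, 1.1, -2.3]
finger_gap: 0.019
```

```bash
python3 - <<'E'
from h import *
go([0.465,-.1565,.112],-88);tilt(); cups(("scene",))
E
```

```text
tcp [ 0.4624 -0.1552  0.2067] yaw -88.06 tilt 0.57 shift(tool) mm [ 1.3 -3.5 94.7] gap 0.019 t 25.15
turn z deg (before shift invalidates it) -0.06
tilt fix deg about tool x,y: [ 0.56 -0.09  0.  ]
scene yellow (296, 179, 14, 19) [ 0.5  -0.04]
scene green (338, 151, 15, 15) [0.575 0.173]
scene green (232, 240, 17, 20) [ 0.441 -0.379]
scene blue (280, 197, 16, 20) [ 0.494 -0.141]
scene red (373, 172, 15, 20) [0.75  0.138]
scene red (259, 216, 16, 20) [ 0.47 -0.25]
```

Call:
move_arm([
  [[0.001,-0.0025,0.01],[0.5,0,0],0.01],
  [[0,0,0.02],[0,0,0],0.01],
  [[0,0,0.015],[0,0,0],0.01],
  [[0,0,0],[0,0,0],0.01],
  [[0,0,0],[0,0,0],0.01],
])

```text
time: 25.7
ee_pos: [0.4663, -0.1522, 0.1576]
orientation: [0.721, -0.693, 0.0, 0.0]
contact_force: [0.2, -0.5, -1.0]
finger_gap: 0.0191
```

```bash
python3 - <<'E'
from h import *
go([0.465,-.1565,.112],-88);tilt()
s=im("scene"); a=s["img"][150:250,210:330,::-1]; cv2.imwrite("pics/s12c.png",cv2.resize(a,None,fx=5,fy=5))
E
```

```text
tcp [ 0.4663 -0.1522  0.1576] yaw -87.71 tilt 0.03 shift(tool) mm [ 4.2  1.4 45.6] gap 0.0191 t 25.7
turn z deg (before shift invalidates it) 0.29
tilt fix deg about tool x,y: [ 0.01 -0.03  0.  ]
```

View pics/s12c.png

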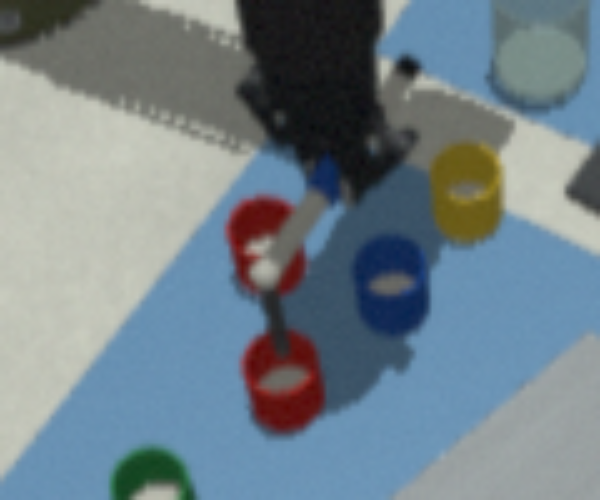

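Call:
move_arm([
  [[0.004,0.001,0.02],[0,0,0.2],0.01],
  [[0,0,0.02],[0,0,0],0.01],
  [[0,0,0.007],[0,0,0],0.01],
  [[0,0,0],[0,0,0],0.01],
  [[0,0,0],[0,0,0],0.01],
])

```text
time: 26.25
ee_pos: [0.4682, -0.1559, 0.1142]
orientation: [0.72, -0.694, 0.003, -0.002]
contact_force: [-0.3, 0.0, -0.7]
finger_gap: 0.0191
```

```bash
python3 - <<'E'
from h import *
go([0.465,-.1565,.112],-88);tilt()
s=im("scene"); a=s["img"][150:250,210:330,::-1]; cv2.imwrite("pics/s13c.png",cv2.resize(a,None,fx=5,fy=5))
E
```

```text
tcp [ 0.4682 -0.1559  0.1142] yaw -87.82 tilt 0.42 shift(tool) mm [0.5 3.2 2.2] gap 0.0191 t 26.25
turn z deg (before shift invalidates it) 0.18
tilt fix deg about tool x,y: [-0.41 -0.09  0.  ]
```

View pics/s13c.png

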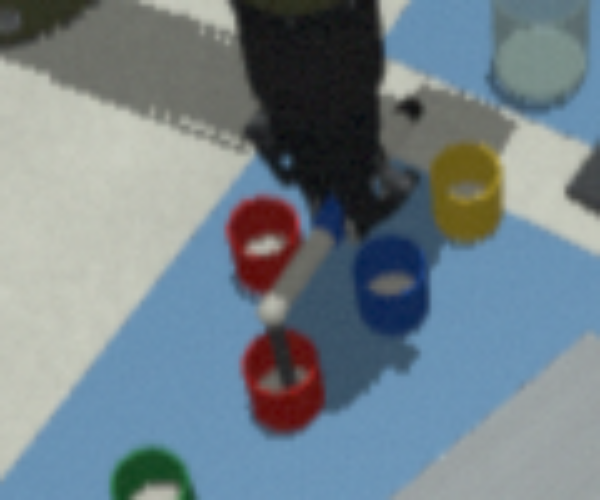

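Call:
move_arm([
  [[0,0.003,0.005],[-0.4,0,0],0.01],
  [[0,0,0],[0,0,0],0.01],
  [[0,0,0],[0,0,0],0.01],
  [[0,0,0],[0,0,0],0.01],
  [[0,0,0],[0,0,0],0.01],
  [[0,0,0],[0,0,0],0.01],
  [[0,0,0],[0,0,0],0.01],
  [[0,0,0],[0,0,0],0.01],
  [[0,0,0],[0,0,0],0.01],
  [[0,0,0],[0,0,0],0.01],
  [[0,0,0],[0,0,0],0.01],
  [[0,0,0],[0,0,0],0.01],
])

```text
time: 27.5
ee_pos: [0.4663, -0.1561, 0.1116]
orientation: [0.72, -0.693, 0.002, -0.001]
contact_force: [-0.6, -0.2, -2.6]
finger_gap: 0.0188
```

Call:
move_arm([
  [[0,0,0],[0,0,0],0.01],
  [[0,0,0],[0,0,0],0.01],
  [[0,0,0],[0,0,0],0.01],
  [[0,0,0],[0,0,0],0.01],
  [[0,0,0],[0,0,0],0.01],
  [[0,0,0],[0,0,0],0.01],
  [[0,0,0],[0,0,0],0.01],
  [[0,0,0],[0,0,0],0.01],
  [[0,0,0],[0,0,0],0.01],
  [[0,0,0],[0,0,0],0.01],
  [[0,0,0],[0,0,0],0.01],
  [[0,0,0],[0,0,0],0.01],
])

```text
time: 28.7
ee_pos: [0.4663, -0.1561, 0.1116]
orientation: [0.72, -0.693, 0.002, -0.001]
contact_force: [0.1, 0.1, -2.1]
finger_gap: 0.0192
```

Call:
move_arm([
  [[0,0,0],[0,0,0],0.01],
  [[0,0,0],[0,0,0],0.01],
  [[0,0,0],[0,0,0],0.01],
  [[0,0,0],[0,0,0],0.01],
  [[0,0,0],[0,0,0],0.01],
  [[0,0,0],[0,0,0],0.01],
])

```text
time: 29.3
ee_pos: [0.4663, -0.1561, 0.1116]
orientation: [0.72, -0.693, 0.002, -0.001]
contact_force: [-0.7, -0.0, -1.2]
finger_gap: 0.0186
```

```bash
python3 - <<'E'
from h import *
go([0.465,-.1565,.112],-88)
E
```

```text
tcp [ 0.4663 -0.1561  0.1116] yaw -87.81 tilt 0.25 shift(tool) mm [ 0.3  1.3 -0.4] gap 0.0186 t 29.3
turn z deg (before shift invalidates it) 0.19
```

Call:
move_arm([
  [[0,0,-0.03],[0,0,0],0.01],
  [[0,0,-0.04],[0,0,0],0.01],
  [[0,0,-0.045],[0,0,0],0.01],
  [[0,0,-0.045],[0,0,0],0.01],
  [[0,0,-0.02],[0,0,0],0.01],
  [[0,0,0],[0,0,0],0.01],
  [[0,0,0],[0,0,0],0.01],
])

```text
time: 30.0
ee_pos: [0.4645, -0.156, 0.2961]
orientation: [0.72, -0.694, 0.0, 0.001]
contact_force: [-0.0, 0.4, -1.7]
finger_gap: 0.0187
```

```bash
python3 - <<'E'
from h import *
go([0.473,.213,.29],-88);tilt(); cups(); t=im("top","t14"); a=t["img"][140:280,180:340,::-1]; cv2.imwrite("pics/t14c.png",cv2.resize(a,None,fx=4,fy=4))
E
```

```text
tcp [ 0.4645 -0.156   0.2961] yaw -87.84 tilt 0.08 shift(tool) mm [-368.4  -22.4    5.6] gap 0.0187 t 30.0
turn z deg (before shift invalidates it) 0.16
tilt fix deg about tool x,y: [ 0.   -0.08  0.  ]
top green (397, 233, 22, 19) [ 0.441 -0.378]
top red (222, 124, 22, 22) [0.75 0.14]
top red (322, 254, 20, 15) [ 0.384 -0.159]
scene yellow (296, 179, 14, 19) [ 0.5  -0.04]
scene green (338, 151, 15, 15) [0.575 0.173]
scene green (232, 240, 17, 20) [ 0.441 -0.379]
scene blue (280, 197, 16, 20) [ 0.494 -0.141]
scene red (373, 172, 15, 20) [0.75  0.138]
scene red (255, 190, 16, 19) [ 0.392 -0.16 ]
scene red (259, 216, 16, 20) [ 0.47 -0.25]
```

View pics/t14c.png

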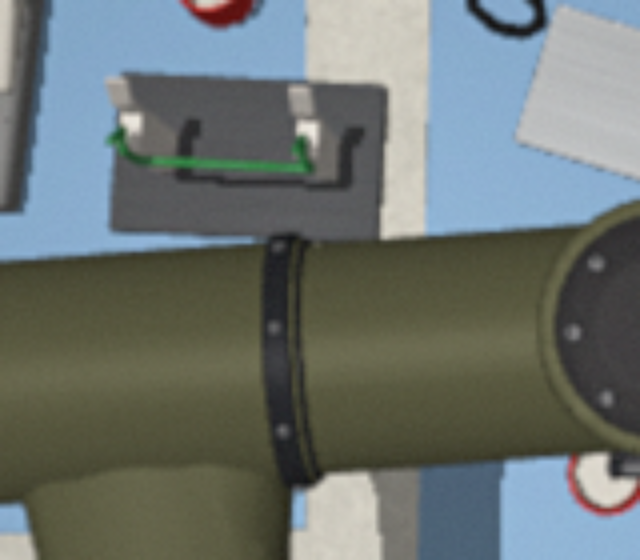

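Call:
move_arm([
  [[-0.03,-0.002,0],[0,0,0],0.01],
  [[-0.042,-0.0025,0],[0,0,0],0.01],
  [[-0.042,-0.0025,0],[0,0,0],0.01],
  [[-0.042,-0.0025,0],[0,0,0],0.01],
  [[-0.042,-0.0025,0],[0,0,0],0.01],
  [[-0.042,-0.0025,0],[0,0,0],0.01],
  [[-0.042,-0.0025,0],[0,0,0],0.01],
  [[-0.04,-0.0025,0],[0,0,0],0.01],
  [[-0.025,-0.002,0],[0,0,0],0.01],
  [[-0.01,0,0],[0,0,0],0.01],
  [[0,0,0],[0,0,0],0.01],
  [[0,0,0],[0,0,0],0.01],
])

```text
time: 31.35
ee_pos: [0.4671, 0.2133, 0.274]
orientation: [0.719, -0.694, -0.005, 0.015]
contact_force: [0.1, -0.3, -1.6]
finger_gap: 0.019
```

```bash
python3 - <<'E'
from h import *
go([0.4735,.213,.133],-88);tilt(); cups(("top",)); t=im("scene","s15"); a=t["img"][80:210,250:430,::-1]; cv2.imwrite("pics/s15c.png",cv2.resize(a,None,fx=4,fy=4))
im("wrist","w15")
E
```

```text
tcp [0.4671 0.2133 0.274 ] yaw -87.97 tilt 1.8 shift(tool) mm [ -1.3 -10.3 140.8] gap 0.019 t 31.35
turn z deg (before shift invalidates it) 0.03
tilt fix deg about tool x,y: [ 1.63 -0.77  0.  ]
top yellow (281, 211, 19, 19) [ 0.5   -0.036]
top green (397, 233, 22, 19) [ 0.441 -0.378]
top blue (317, 213, 19, 15) [ 0.501 -0.141]
top red (222, 124, 22, 22) [0.75 0.14]
top red (354, 223, 20, 19) [ 0.468 -0.25 ]
top red (322, 249, 20, 20) [ 0.391 -0.158]
```

View pics/s15c.png

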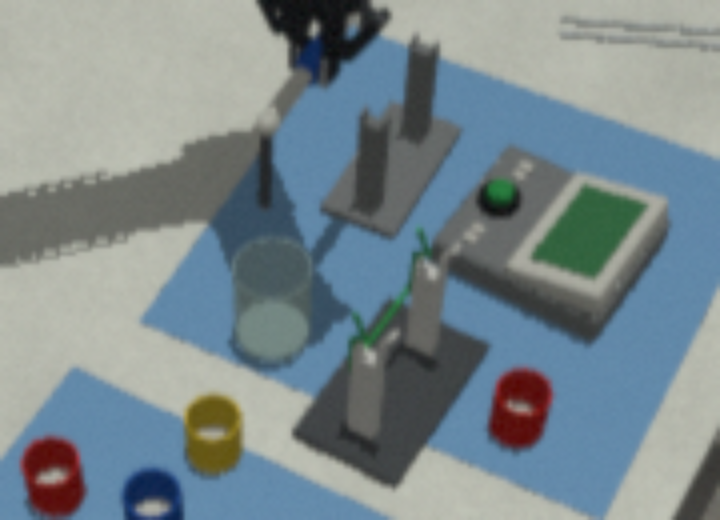

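View pics/w15.png

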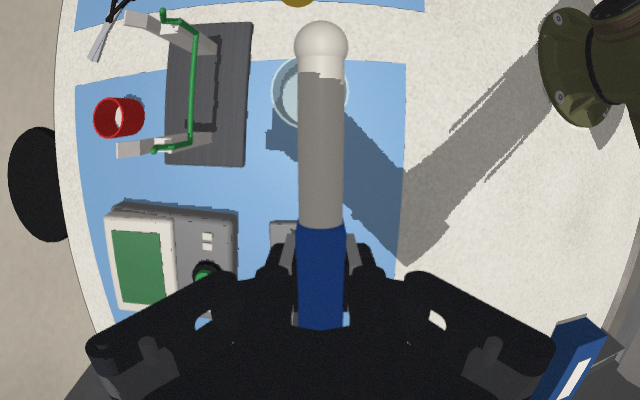

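```bash
python3 - <<'E'
from h import *
s=im("scene")
print("rim",onz(s,250+272.5/4,80+266/4,.105),"base floor",onz(s,250+271/4,80+332/4,.006))
E
```

```text
rim [0.48036116 0.11737442 0.105     ] base floor [0.48192469 0.11159862 0.006     ]
```

Call:
move_arm([
  [[0.001,-0.008,0],[1.6,-0.8,0],0.01],
  [[0,0,0.02],[0,0,0],0.01],
  [[0,0,0.02],[0,0,0],0.01],
  [[0,0,0],[0,0,0],0.01],
  [[0,0,0],[0,0,0],0.01],
])

```text
time: 32.05
ee_pos: [0.4773, 0.2088, 0.2373]
orientation: [0.717, -0.697, 0.001, -0.004]
contact_force: [-0.6, -0.5, -0.5]
finger_gap: 0.0189
```

```bash
python3 - <<'E'
from h import *
go([0.4757,.2115,.133],-88);tilt()
E
```

```text
tcp [0.4773 0.2088 0.2373] yaw -88.35 tilt 0.52 shift(tool) mm [ -2.2   2.2 104.3] gap 0.0189 t 32.05
turn z deg (before shift invalidates it) -0.35
tilt fix deg about tool x,y: [-0.41  0.31  0.  ]
```

Call:
move_arm([
  [[-0.002,0.001,0.02],[-0.4,0.3,-0.3],0.01],
  [[0,0,0.03],[0,0,0],0.01],
  [[0,0,0.03],[0,0,0],0.01],
  [[0,0,0.015],[0,0,0],0.01],
  [[0,0,0],[0,0,0],0.01],
  [[0,0,0],[0,0,0],0.01],
])

```text
time: 32.65
ee_pos: [0.4802, 0.2112, 0.1491]
orientation: [0.718, -0.696, 0.002, -0.006]
contact_force: [0.8, -0.2, -1.1]
finger_gap: 0.0191
```

```bash
python3 - <<'E'
from h import *
go([0.4757,.2115,.133],-88);tilt();print(r.get_obs()["contact_force"])
t=im("scene","s16"); a=t["img"][80:210,250:430,::-1]; cv2.imwrite("pics/s16c.png",cv2.resize(a,None,fx=4,fy=4))
E
```

```text
tcp [0.4802 0.2112 0.1491] yaw -88.15 tilt 0.73 shift(tool) mm [-0.4  4.7 16. ] gap 0.0191 t 32.65
turn z deg (before shift invalidates it) -0.15
tilt fix deg about tool x,y: [-0.65  0.33  0.  ]
[ 0.77254813 -0.23666071 -1.13634984]
```

View pics/s16c.png

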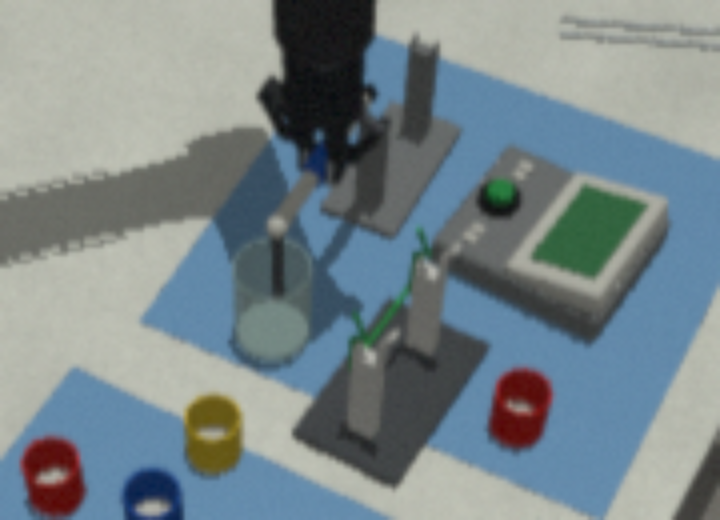

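Call:
move_arm([
  [[0,0.004,0.008],[-0.6,0.3,0],0.01],
  [[0,0,0.008],[0,0,0],0.01],
  [[0,0,0],[0,0,0],0.01],
  [[0,0,0],[0,0,0],0.01],
])

```text
time: 33.1
ee_pos: [0.4773, 0.2122, 0.1355]
orientation: [0.718, -0.696, 0.0, -0.003]
contact_force: [0.6, -0.0, -1.6]
finger_gap: 0.0192
```

```bash
python3 - <<'E'
from h import *
go([0.4757,.2115,.134],-88);tilt();print(r.get_obs()["contact_force"])
E
```

```text
tcp [0.4773 0.2122 0.1355] yaw -88.15 tilt 0.32 shift(tool) mm [0.6 1.6 1.5] gap 0.0192 t 33.1
turn z deg (before shift invalidates it) -0.15
tilt fix deg about tool x,y: [-0.25  0.19  0.  ]
[ 0.56731525 -0.00232334 -1.56963668]
```

Call:
move_arm([
  [[0,0,0.001],[0,0,0],0.01],
  [[0,0,0],[0,0,0],0.01],
  [[0,0,0],[0,0,0],0.01],
  [[0,0,0],[0,0,0],0.01],
  [[0,0,0],[0,0,0],0.01],
  [[0,0,0],[0,0,0],0.01],
  [[0,0,0],[0,0,0],0.01],
  [[0,0,0],[0,0,0],0.01],
  [[0,0,0],[0,0,0],0.01],
  [[0,0,0],[0,0,0],0.01],
  [[0,0,0],[0,0,0],0.01],
  [[0,0,0],[0,0,0],0.01],
])

```text
time: 34.3
ee_pos: [0.4776, 0.2123, 0.1351]
orientation: [0.718, -0.696, 0.001, -0.003]
contact_force: [-0.2, 0.1, -1.7]
finger_gap: 0.0189
```

Call:
move_arm([
  [[0,0,0],[0,0,0],0.01],
  [[0,0,0],[0,0,0],0.01],
  [[0,0,0],[0,0,0],0.01],
  [[0,0,0],[0,0,0],0.01],
  [[0,0,0],[0,0,0],0.01],
  [[0,0,0],[0,0,0],0.01],
  [[0,0,0],[0,0,0],0.01],
  [[0,0,0],[0,0,0],0.01],
  [[0,0,0],[0,0,0],0.01],
  [[0,0,0],[0,0,0],0.01],
  [[0,0,0],[0,0,0],0.01],
  [[0,0,0],[0,0,0],0.01],
])

```text
time: 35.5
ee_pos: [0.4776, 0.2123, 0.1352]
orientation: [0.718, -0.696, 0.001, -0.003]
contact_force: [-0.4, 0.0, -1.7]
finger_gap: 0.0191
```

Call:
move_arm([
  [[0,0,0],[0,0,0],0.01],
  [[0,0,0],[0,0,0],0.01],
  [[0,0,0],[0,0,0],0.01],
  [[0,0,0],[0,0,0],0.01],
  [[0,0,0],[0,0,0],0.01],
  [[0,0,0],[0,0,0],0.01],
])

```text
time: 36.1
ee_pos: [0.4776, 0.2123, 0.1351]
orientation: [0.718, -0.696, 0.001, -0.003]
contact_force: [-0.2, -0.1, -1.9]
finger_gap: 0.0191
```

Call:
move_arm([
  [[0,0,-0.03],[0,0,0],0.01],
  [[0,0,-0.04],[0,0,0],0.01],
  [[0,0,-0.045],[0,0,0],0.01],
  [[0,0,-0.045],[0,0,0],0.01],
  [[0,0,-0.04],[0,0,0],0.01],
  [[0,0,-0.02],[0,0,0],0.01],
  [[0,0,0],[0,0,0],0.01],
  [[0,0,0],[0,0,0],0.01],
])

```text
time: 36.9
ee_pos: [0.4758, 0.2104, 0.3612]
orientation: [0.718, -0.696, 0.0, -0.001]
contact_force: [-0.2, 0.6, -2.2]
finger_gap: 0.0188
```

```bash
python3 - <<'E'
from h import *
go([0.4757,.2115,.134],-88);tilt();print(r.get_obs()["contact_force"]);cups()
w=im("wrist","w17");t=im("top"); a=t["img"][140:260,180:310,::-1]; cv2.imwrite("pics/t17c.png",cv2.resize(a,None,fx=5,fy=5,interpolation=cv2.INTER_CUBIC))
t=im("scene"); a=t["img"][120:220,310:400,::-1]; cv2.imwrite("pics/s17c.png",cv2.resize(a,None,fx=6,fy=6,interpolation=cv2.INTER_CUBIC))
E
```

```text
tcp [0.4758 0.2104 0.3612] yaw -88.19 tilt 0.16 shift(tool) mm [ -0.7   0.6 227.2] gap 0.0188 t 36.9
turn z deg (before shift invalidates it) -0.19
tilt fix deg about tool x,y: [-0.12  0.11  0.  ]
[-0.20823722  0.60456388 -2.22360826]
top yellow (285, 231, 20, 19) [ 0.442 -0.051]
top green (397, 233, 22, 19) [ 0.441 -0.378]
top blue (317, 213, 19, 17) [ 0.498 -0.141]
top red (222, 124, 22, 22) [0.75 0.14]
top red (354, 223, 20, 19) [ 0.468 -0.25 ]
top red (322, 249, 20, 20) [ 0.391 -0.158]
scene yellow (282, 175, 14, 19) [ 0.442 -0.051]
scene green (338, 151, 15, 15) [0.575 0.173]
scene green (232, 240, 17, 20) [ 0.441 -0.379]
scene blue (280, 197, 16, 20) [ 0.494 -0.141]
scene red (373, 172, 15, 20) [0.75  0.138]
scene red (255, 190, 16, 19) [ 0.392 -0.16 ]
scene red (258, 216, 16, 20) [ 0.466 -0.252]
```

View pics/w17.png

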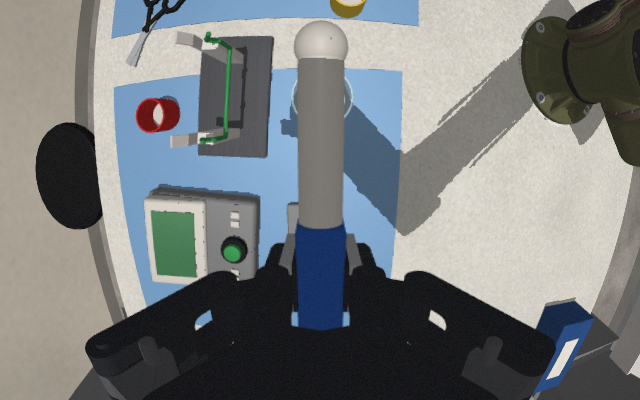

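View pics/s17c.png

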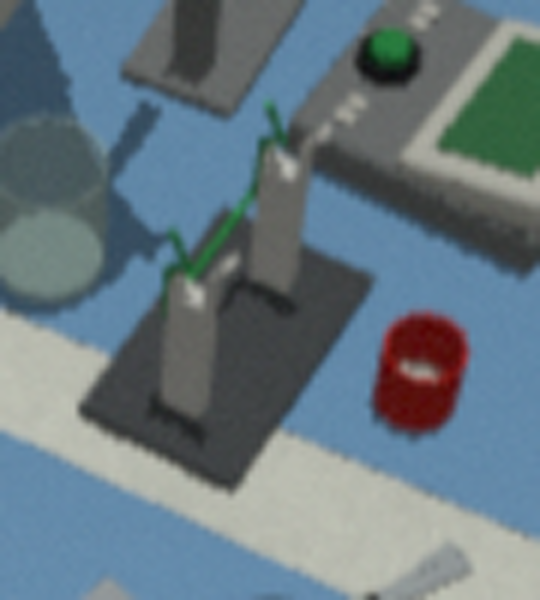

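View pics/t17c.png

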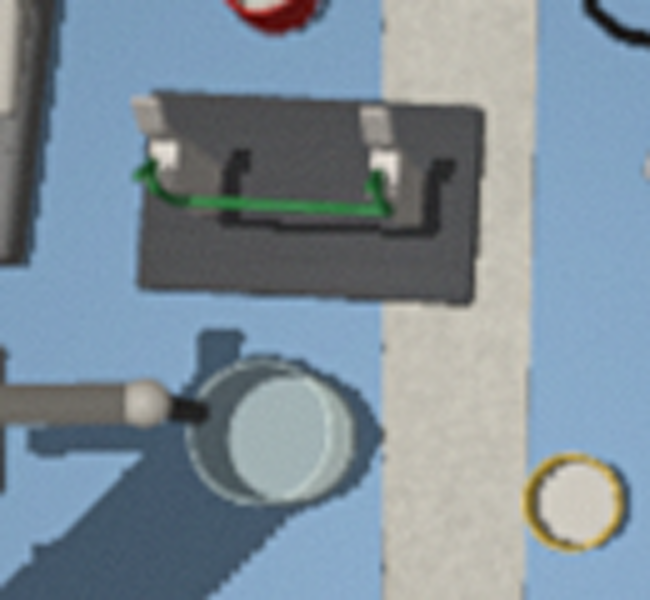

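```bash
python3 - <<'E'
from h import *
w=im("wrist");t=im("top");s=im("scene")
a=w["img"][20:170,150:290,::-1];cv2.imwrite("pics/w17c.png",cv2.resize(a,None,fx=4,fy=4,interpolation=cv2.INTER_CUBIC))
T=lambda u,v:(180+u/5,140+v/5);S=lambda u,v:(310+u/6,120+v/6)
for n,a,b in(("bar near",(388,210),(190,272)),("bar far",(185,202),(258,185)),("tip far",(143,170),(270,105)),("tip near",(376,175),(172,235)),("wall far",(148,100),(325,132)),("wall near",(373,112),(233,255))):
    p,e=tri([ray(t,*T(*a)),ray(s,*S(*b))]);print(n,p.round(4),e[0].round(4), "wrist px",np.round(proj(w,p),1))
E
```

```text
bar near [0.6046 0.0548 0.1313] 0.0113 wrist px [219.   46.1]
bar far [0.6054 0.167  0.0994] 0.0039 wrist px [224.2 133.1]
tip far [0.6089 0.1701 0.1782] 0.001 wrist px [200.3 140.5]
tip near [0.6064 0.0474 0.1826] 0.0006 wrist px [203.4  30.6]
wall far [0.647  0.1705 0.174 ] 0.0015 wrist px [172.  141.1]
wall near [0.6424 0.0523 0.1792] 0.0023 wrist px [175.2  38.9]
```

View pics/w17c.png

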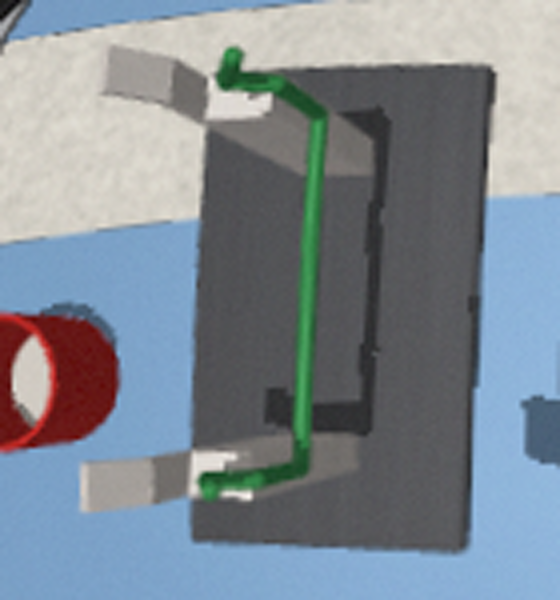

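```bash
python3 - <<'E'
from h import *
w=im("wrist");t=im("top");s=im("scene")
T=lambda u,v:(180+u/5,140+v/5);W=lambda u,v:(150+u/4,20+v/4)
for n,a,b in(("bar near",(388,210),(318,115)),("bar far",(185,202),(304,460)),("tip far",(143,170),(208,487)),("tip near",(376,175),(234,52)),("wallend far",(148,97),(85,487)),("wallend near",(373,108),(107,68))):
    p,e=tri([ray(t,*T(*a)),ray(w,*W(*b))]);print(n,p.round(4),e[0].round(4))
# base corners z=.012
for u,v in((494,66),(465,552),(193,542)): print("base",onz(w,*W(u,v),.012).round(4))
for u,v in((150,92),(484,106),(472,303),(138,288)): print("baseT",onz(t,*T(u,v),.012).round(4))
E
```

```text
bar near [0.6003 0.052  0.1   ] 0.0005
bar far [0.6057 0.169  0.0869] 0.0023
tip far [0.6094 0.1716 0.1722] 0.0008
tip near [0.6068 0.0483 0.1713] 0.0019
wallend far [0.6477 0.1703 0.175 ] 0.0011
wallend near [0.6421 0.0504 0.1788] 0.0008
base [0.5557 0.0147 0.012 ]
base [0.5629 0.2131 0.012 ]
base [0.6814 0.2096 0.012 ]
baseT [0.6802 0.2073 0.012 ]
baseT [0.6753 0.008  0.012 ]
baseT [0.557 0.012 0.012]
baseT [0.5626 0.2094 0.012 ]
```

Call:
move_arm([
  [[0,-0.03,0],[0,0,1.8],0.01],
  [[0,-0.03,0],[0,0,1.6],0.01],
  [[0,-0.012,0],[0,0,0],0.01],
  [[0,0,0],[0,0,0],0.01],
  [[0,0,0],[0,0,0],0.01],
])

```text
time: 37.95
ee_pos: [0.5498, 0.2109, 0.3616]
orientation: [-0.697, 0.717, -0.0, 0.002]
contact_force: [-1.1, -0.2, -1.7]
finger_gap: 0.0193
```

```bash
python3 - <<'E'
from h import *
go([0.619,.110,.36],-91.6);tilt()
w=im("wrist","w18")
a=w["img"][0:250,140:340,::-1];cv2.imwrite("pics/w18c.png",cv2.resize(a,None,fx=2.4,fy=2.4,interpolation=cv2.INTER_CUBIC))
E
```

```text
tcp [0.5498 0.2109 0.3616] yaw -91.67 tilt 0.17 shift(tool) mm [ 98.9 -72.1   1.6] gap 0.0193 t 37.95
turn z deg (before shift invalidates it) -0.07
tilt fix deg about tool x,y: [-0.13  0.12  0.  ]
```

View pics/w18c.png

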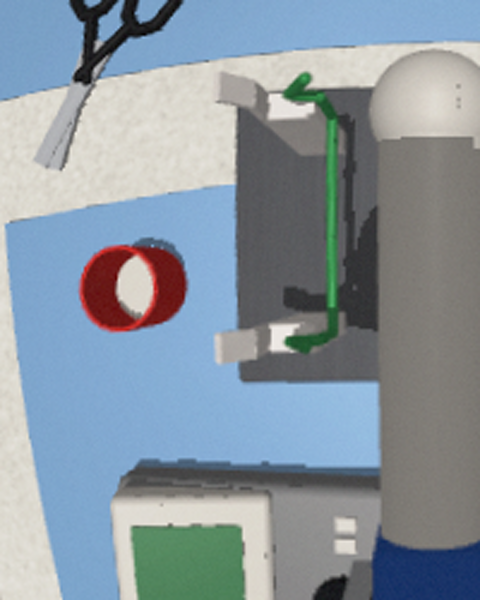

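```bash
python3 - <<'E'
from h import *
w=im("wrist");t=im("top")
W=lambda u,v:(140+u/2.4,v/2.4);T=lambda u,v:(180+u/5,140+v/5)
for n,a,b in(("bar near",(388,210),(333,118)),("bar far",(185,202),(332,335)),("tip far",(143,170),(297,344)),("tip near",(376,175),(306,80)),("wallend far",(148,97),(216,350)),("wallend near",(373,108),(219,90))):
    p,e=tri([ray(t,*T(*a)),ray(w,*W(*b))]);print(n,p.round(4),e[0].round(4))
a=onz(w,*W(333,118),.1);b=onz(w,*W(332,335),.1);print(a.round(4),b.round(4),"yaw",np.degrees(np.arctan2(*(a-b)[1::-1])))
a=onz(w,*W(219,90),.18);b=onz(w,*W(216,350),.18);print(a.round(4),b.round(4),"yaw",np.degrees(np.arctan2(*(a-b)[1::-1])))
E
```

```text
bar near [0.5998 0.0523 0.0961] 0.0005
bar far [0.6117 0.1783 0.0367] 0.0007
tip far [0.61   0.1718 0.1689] 0.0005
tip near [0.6054 0.0493 0.1697] 0.0034
wallend far [0.6499 0.1723 0.1648] 0.0009
wallend near [0.6425 0.0513 0.1744] 0.001
[0.5988 0.0532 0.1   ] [0.6036 0.1737 0.1   ] yaw -92.27087898184442
[0.6399 0.0527 0.18  ] [0.646  0.1716 0.18  ] yaw -92.95669295177716
```

Call:
move_arm([
  [[0.03,-0.022,0],[0,0,0.4],0.01],
  [[0.035,-0.026,0],[0,0,0],0.01],
  [[0.025,-0.018,0],[0,0,0],0.01],
  [[0.008,-0.005,0],[0,0,0],0.01],
  [[0,0,0],[0,0,0],0.01],
  [[0,0,0],[0,0,0],0.01],
])

```text
time: 38.7
ee_pos: [0.6158, 0.1101, 0.3655]
orientation: [-0.697, 0.717, -0.0, 0.005]
contact_force: [0.3, 0.6, -1.5]
finger_gap: 0.0186
```

```bash
python3 - <<'E'
from h import *
go([0.619,.111,.21],-92);tilt()
w=im("wrist","w19")
a=w["img"][0:250,190:450,::-1];cv2.imwrite("pics/w19c.png",cv2.resize(a,None,fx=2.4,fy=2.4,interpolation=cv2.INTER_CUBIC))
E
```

```text
tcp [0.6158 0.1101 0.3655] yaw -91.66 tilt 0.56 shift(tool) mm [ -0.   -2.  155.5] gap 0.0186 t 38.7
turn z deg (before shift invalidates it) 0.34
tilt fix deg about tool x,y: [-0.42  0.36  0.  ]
```

View pics/w19c.png

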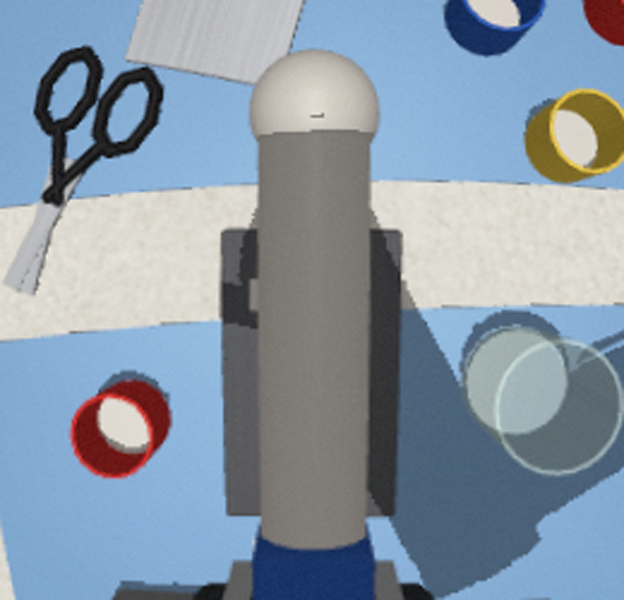

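Call:
move_arm([
  [[0,-0.002,0.025],[-0.4,0.4,0.3],0.01],
  [[0,0,0.04],[0,0,0],0.01],
  [[0,0,0.04],[0,0,0],0.01],
  [[0,0,0.02],[0,0,0],0.01],
  [[0,0,0],[0,0,0],0.01],
  [[0,0,0],[0,0,0],0.01],
])

```text
time: 39.35
ee_pos: [0.6152, 0.1173, 0.2407]
orientation: [-0.698, 0.716, -0.001, 0.004]
contact_force: [-0.1, 0.1, -0.1]
finger_gap: 0.019
```

```bash
python3 - <<'E'
from h import *
go([0.619,.111,.1177],-92);tilt()
s=im("scene"); a=s["img"][100:210,290:400,::-1];cv2.imwrite("pics/s20c.png",cv2.resize(a,None,fx=5,fy=5,interpolation=cv2.INTER_CUBIC))
E
```

```text
tcp [0.6152 0.1173 0.2407] yaw -91.41 tilt 0.43 shift(tool) mm [  6.6  -3.1 123. ] gap 0.019 t 39.35
turn z deg (before shift invalidates it) 0.59
tilt fix deg about tool x,y: [-0.39  0.19  0.  ]
```

View pics/s20c.png

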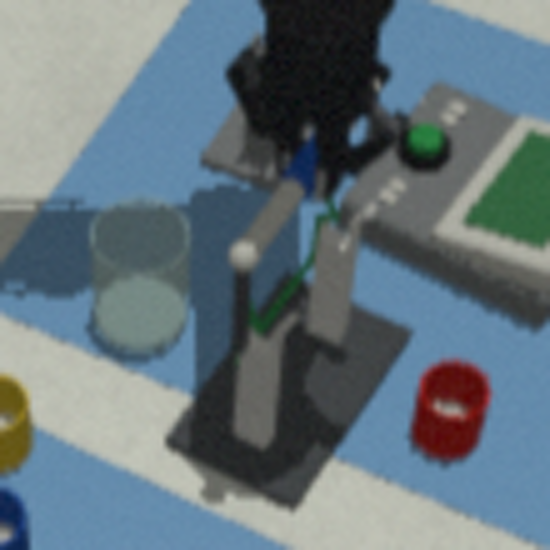

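Call:
move_arm([
  [[0.0065,-0.003,0.0],[-0.4,0.2,0.6],0.01],
  [[0,0,0],[0,0,0],0.01],
  [[0,0,0.02],[0,0,0],0.01],
  [[0,0,0.02],[0,0,0],0.01],
  [[0,0,0.01],[0,0,0],0.01],
  [[0,0,0],[0,0,0],0.01],
  [[0,0,0],[0,0,0],0.01],
])

```text
time: 40.1
ee_pos: [0.6222, 0.1108, 0.1995]
orientation: [-0.694, 0.72, -0.003, 0.006]
contact_force: [-0.1, -0.5, -1.2]
finger_gap: 0.0192
```

```bash
python3 - <<'E'
from h import *
go([0.619,.111,.1177],-92);tilt();print(r.get_obs()["contact_force"])
E
```

```text
tcp [0.6222 0.1108 0.1995] yaw -92.12 tilt 0.78 shift(tool) mm [ 0.3  4.2 81.8] gap 0.0192 t 40.1
turn z deg (before shift invalidates it) -0.12
tilt fix deg about tool x,y: [-0.74  0.26  0.  ]
[-0.12898859 -0.52814769 -1.15208569]
```

Call:
move_arm([
  [[0,0.004,0.0],[-0.7,0.3,0],0.01],
  [[0,0,0],[0,0,0],0.01],
  [[0,0.0005,0.012],[-0.1,0,0],0.01],
  [[0,0.0005,0.01],[-0.1,0,0],0.01],
  [[0,0,0],[0,0,0],0.01],
  [[0,0,0],[0,0,0],0.01],
])

```text
time: 40.7
ee_pos: [0.6176, 0.1113, 0.1782]
orientation: [-0.694, 0.72, 0.0, -0.0]
contact_force: [0.2, -0.5, -1.3]
finger_gap: 0.019
```

```bash
python3 - <<'E'
from h import *
go([0.619,.111,.1177],-92);tilt();print(r.get_obs()["contact_force"])
w=im("wrist","w21")
E
```

```text
tcp [0.6176 0.1113 0.1782] yaw -92.13 tilt 0.06 shift(tool) mm [ 0.2 -1.5 60.5] gap 0.019 t 40.7
turn z deg (before shift invalidates it) -0.13
tilt fix deg about tool x,y: [ 0.06  0.01 -0.  ]
[ 0.24264257 -0.47034861 -1.29205048]
```

View pics/w21.png

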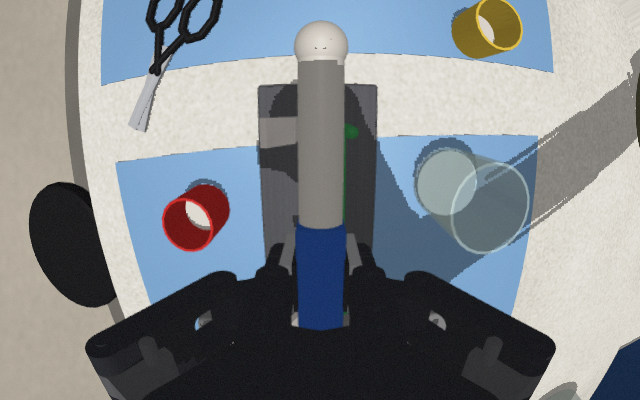

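Call:
move_arm([
  [[0,-0.001,0.012],[0,0,0],0.01],
  [[0,0.0005,0.012],[-0.1,0,0],0.01],
  [[0,0.0005,0.01],[-0.1,0,0],0.01],
  [[0,0,0],[0,0,0],0.01],
])

```text
time: 41.15
ee_pos: [0.6192, 0.1113, 0.1429]
orientation: [-0.694, 0.72, 0.0, 0.0]
contact_force: [3.7, 0.7, -1.7]
finger_gap: 0.0192
```

```bash
python3 - <<'E'
from h import *
go([0.619,.111,.1177],-92);tilt();print(r.get_obs()["contact_force"])
E
```

```text
tcp [0.6192 0.1113 0.1429] yaw -92.1 tilt 0.05 shift(tool) mm [ 0.3  0.2 25.2] gap 0.0192 t 41.15
turn z deg (before shift invalidates it) -0.1
tilt fix deg about tool x,y: [-0.01  0.05  0.  ]
[ 3.72421961  0.73926043 -1.68872842]
```

Call:
move_arm([
  [[0,0,0.012],[-0.1,0,0],0.01],
  [[0,0,0.01],[-0.1,0,0],0.01],
  [[0,0,0.004],[0,0,0],0.01],
  [[0,0,0],[0,0,0],0.01],
])

```text
time: 41.55
ee_pos: [0.6206, 0.1113, 0.1178]
orientation: [-0.694, 0.72, 0.0, 0.001]
contact_force: [0.4, 0.7, 0.7]
finger_gap: 0.0192
```

```bash
python3 - <<'E'
from h import *
go([0.619,.111,.1177],-92);tilt();print(r.get_obs()["contact_force"])
im("wrist","w22")
s=im("scene"); a=s["img"][100:210,290:400,::-1];cv2.imwrite("pics/s22c.png",cv2.resize(a,None,fx=5,fy=5,interpolation=cv2.INTER_CUBIC))
E
```

```text
tcp [0.6206 0.1113 0.1178] yaw -92.08 tilt 0.08 shift(tool) mm [0.3 1.6 0.1] gap 0.0192 t 41.55
turn z deg (before shift invalidates it) -0.08
tilt fix deg about tool x,y: [-0.05  0.07  0.  ]
[0.40728631 0.65741807 0.71865804]
```

View pics/s22c.png

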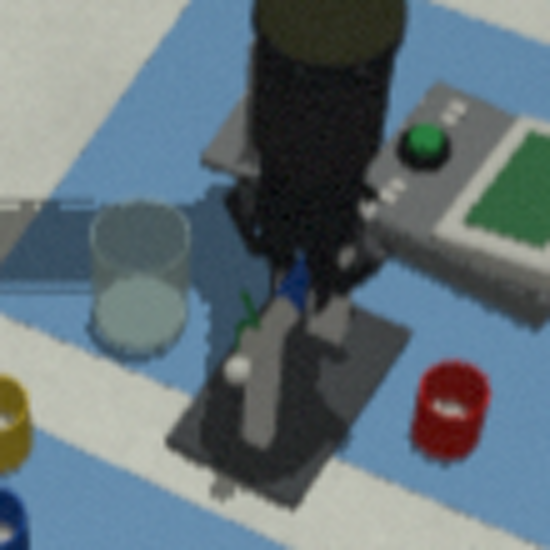

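View pics/w22.png

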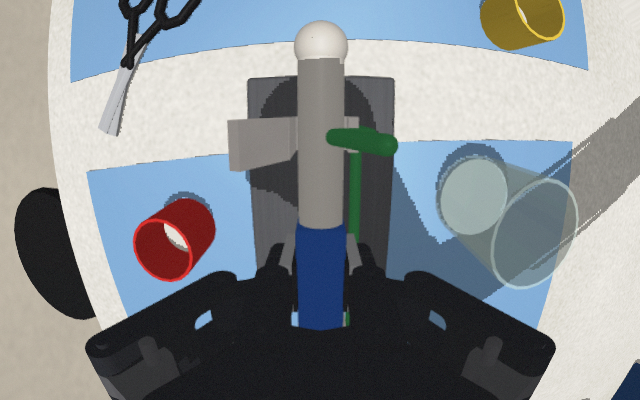

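The green jaw tip (332–395, 137) now lies over the handle. I'll push slightly more to confirm it's home.

Call:
move_arm([
  [[0,0,0.004],[0,0,0],0.01],
  [[0,0,0.004],[0,0,0],0.01],
])

```text
time: 41.85
ee_pos: [0.6212, 0.1113, 0.1175]
orientation: [-0.694, 0.72, -0.002, 0.002]
contact_force: [-8.6, 0.9, 15.5]
finger_gap: 0.0191
```

```bash
python3 - <<'E'
from h import *
go([0.619,.111,.1177],-92);tilt();print(r.get_obs()["contact_force"])
E
```

```text
tcp [0.6212 0.1113 0.1175] yaw -92.03 tilt 0.33 shift(tool) mm [ 0.3  2.1 -0.2] gap 0.0191 t 41.85
turn z deg (before shift invalidates it) -0.03
tilt fix deg about tool x,y: [-0.33  0.06  0.  ]
[-8.63427222  0.85530988 15.50007539]
```

Call:
move_arm([
  [[0,0.001,-0.001],[0,0,0],0.01],
  [[0,0,0],[0,0,0],0.03],
  [[0,0,0],[0,0,0],0.05],
  [[0,0,0],[0,0,0],0.06],
  [[0,0,0],[0,0,0],0.06],
  [[0,0,0],[0,0,0],0.06],
  [[0,0,0],[0,0,0],0.06],
])

```text
time: 42.55
ee_pos: [0.6198, 0.1114, 0.1188]
orientation: [-0.694, 0.72, -0.001, 0.002]
contact_force: [-0.2, 0.1, 0.7]
finger_gap: 0.0604
```

```bash
python3 - <<'E'
from h import *
go([0.619,.111,.1177],-92);tilt();print(r.get_obs()["contact_force"])
im("wrist","w23")
E
```

```text
tcp [0.6198 0.1114 0.1188] yaw -92.05 tilt 0.32 shift(tool) mm [0.4 0.8 1.1] gap 0.0604 t 42.55
turn z deg (before shift invalidates it) -0.05
tilt fix deg about tool x,y: [-0.31  0.08  0.  ]
[-0.22476318  0.12243952  0.65971649]
```

View pics/w23.png

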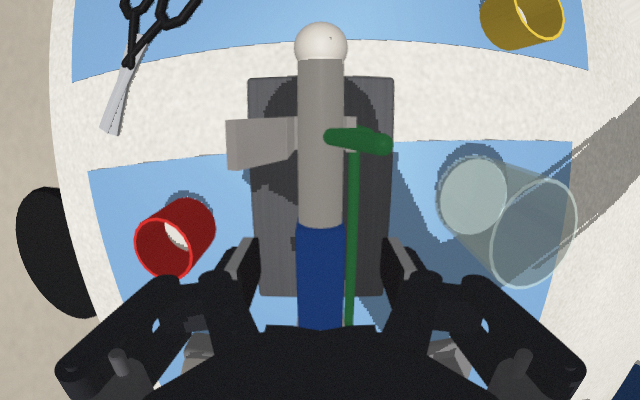

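Call:
move_arm([
  [[0,0,-0.02],[0,0,0],0.06],
  [[0,0,-0.04],[0,0,0],0.06],
  [[0,0,-0.04],[0,0,0],0.06],
  [[0,0,-0.04],[0,0,0],0.06],
  [[0,0,-0.04],[0,0,0],0.06],
  [[0,0,0],[0,0,0],0.06],
  [[0,0,0],[0,0,0],0.06],
])

```text
time: 43.3
ee_pos: [0.6181, 0.1104, 0.303]
orientation: [-0.694, 0.72, -0.0, 0.0]
contact_force: [-0.4, -0.2, -0.4]
finger_gap: 0.0599
```

```bash
python3 - <<'E'
from h import *
go([0.6177,.3641,.20],-92);tilt();print(r.get_obs()["contact_force"])
w=im("wrist","w24");s=im("scene"); a=s["img"][100:210,290:400,::-1];cv2.imwrite("pics/s24c.png",cv2.resize(a,None,fx=5,fy=5,interpolation=cv2.INTER_CUBIC))
print(blobs(mask(w,"blue",130,30),100)); cups()
E
```

```text
tcp [0.6181 0.1104 0.303 ] yaw -92.09 tilt 0.06 shift(tool) mm [-253.5    9.7  102.9] gap 0.0599 t 43.3
turn z deg (before shift invalidates it) -0.09
tilt fix deg about tool x,y: [-0.05 -0.03  0.  ]
[-0.3551049  -0.23444247 -0.43289532]
[([400.4, 4.8], [382, 0, 38, 13, 345]), ([318.5, 185.1], [309, 161, 20, 49, 967]), ([601.5, 351.6], [576, 316, 58, 84, 2349])]
top yellow (285, 231, 12, 19) [ 0.442 -0.039]
top green (397, 233, 22, 19) [ 0.441 -0.378]
top blue (317, 213, 19, 19) [ 0.495 -0.141]
top red (223, 124, 21, 22) [0.75  0.138]
top red (354, 223, 20, 19) [ 0.468 -0.25 ]
top red (322, 249, 20, 20) [ 0.391 -0.158]
scene yellow (282, 175, 14, 19) [ 0.442 -0.051]
scene green (232, 240, 17, 20) [ 0.441 -0.379]
scene blue (280, 197, 16, 21) [ 0.495 -0.143]
scene red (373, 172, 15, 20) [0.75  0.138]
scene red (255, 190, 16, 19) [ 0.392 -0.16 ]
scene red (258, 216, 16, 20) [ 0.466 -0.252]
```

View pics/s24c.png

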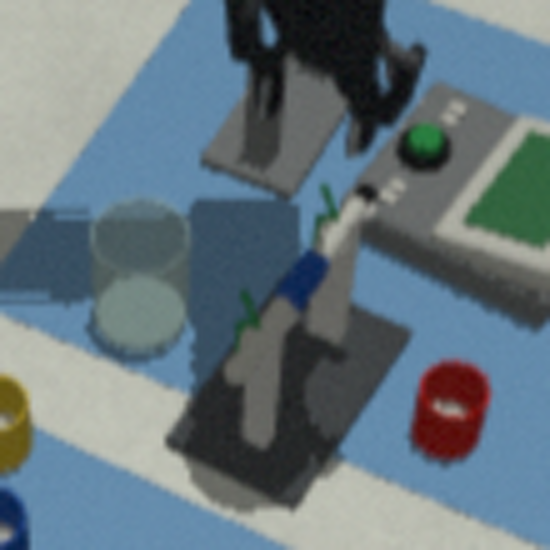

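View pics/w24.png

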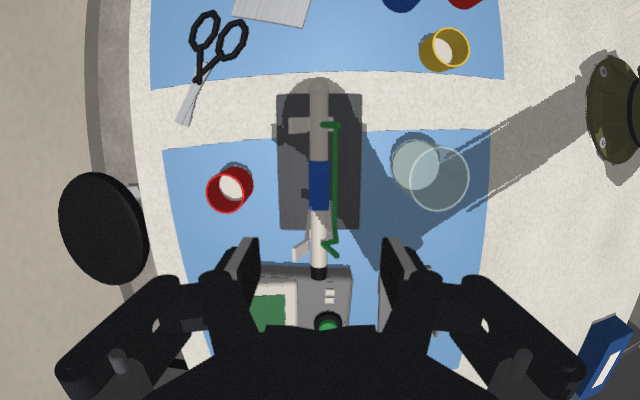

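```bash
python3 - <<'E'
from h import *
w=im("wrist");t=im("top"); print(blobs(mask(t,"blue",130,30),50))
print(onz(w,318.5,185.1,.15).round(4)); 
c=onz(w,319,276,.14);e=onz(w,318.5,78,.14);print(c.round(4),e.round(4),(c+e)/2,np.degrees(np.arctan2(*(e-c)[1::-1])))
g=cv2.inRange(hsv(w),(50,120,50),(80,255,255));print(blobs(g,60))
s=im("scene");print(blobs(mask(s,"green"),15))
E
```

```text
[([233.1, 172.2], [224, 168, 19, 9, 133]), ([458.3, 204.5], [455, 194, 12, 19, 71]), ([328.2, 219.2], [317, 213, 19, 19, 50]), ([486.3, 245.9], [481, 242, 11, 9, 85])]
[0.6187 0.1101 0.15  ]
[0.6223 0.2166 0.14  ] [0.6148 0.0053 0.14  ] [0.61855611 0.1109383  0.14      ] -92.03345731131427
[([332.4, 186.8], [320, 122, 21, 137, 743]), ([326.6, 325.4], [318, 321, 19, 10, 143])]
[([374.8, 127.4], [372, 125, 7, 6, 33]), ([396.9, 137.4], [384, 127, 26, 21, 293]), ([240.4, 249.2], [232, 240, 17, 20, 196])]
```

Call:
move_arm([
  [[-0.03,0.001,0],[0,0,0],0.03],
  [[-0.042,0.0015,0],[0,0,0],0.0],
  [[-0.042,0.0015,0],[0,0,0],0.0],
  [[-0.042,0.0015,0],[0,0,0],0.0],
  [[-0.042,0.0015,0],[0,0,0],0.0],
  [[-0.03,0.001,0],[0,0,0],0.0],
  [[-0.015,0,0],[0,0,0],0.0],
  [[0,0,0],[0,0,0],0.0],
  [[0,0,0],[0,0,0],0.0],
], newtons=40)

```text
time: 44.55
ee_pos: [0.6177, 0.3614, 0.2937]
orientation: [-0.693, 0.721, -0.0, -0.006]
contact_force: [-0.1, 0.0, -0.4]
finger_gap: 0.0001
```

```bash
python3 - <<'E'
from h import *
go([0.6177,.3641,.06],-92);tilt();print(r.get_obs()["contact_force"])
w=im("wrist","w25");t=im("top");s=im("scene")
bw=blobs(cv2.inRange(hsv(w),(50,90,50),(80,255,255)),60);bt=blobs(mask(t,"green",100,40),40);print(bw);print(bt);print(blobs(mask(s,"green",100,50),15))
E
```

```text
tcp [0.6177 0.3614 0.2937] yaw -92.22 tilt 0.72 shift(tool) mm [ -5.   -1.8 233.7] gap 0.0001 t 44.55
turn z deg (before shift invalidates it) -0.22
tilt fix deg about tool x,y: [ 0.47 -0.55  0.  ]
[-0.12379544  0.04358957 -0.38367568]
[([324.8, 5.5], [322, 0, 6, 12, 61]), ([250.6, 189.0], [212, 124, 55, 92, 1580]), ([320.5, 172.1], [309, 160, 24, 25, 471])]
[([145.0, 143.3], [136, 128, 30, 26, 185]), ([151.3, 177.0], [146, 172, 12, 11, 102]), ([235.1, 179.5], [207, 172, 51, 11, 131]), ([602.5, 187.9], [599, 174, 8, 28, 176]), ([576.0, 193.0], [573, 181, 7, 25, 137]), ([408.0, 242.1], [397, 233, 22, 19, 133])]
[([374.8, 127.6], [372, 125, 7, 6, 33]), ([396.8, 137.3], [384, 127, 26, 21, 308]), ([240.4, 249.2], [232, 240, 17, 20, 201])]
```

View pics/w25.png

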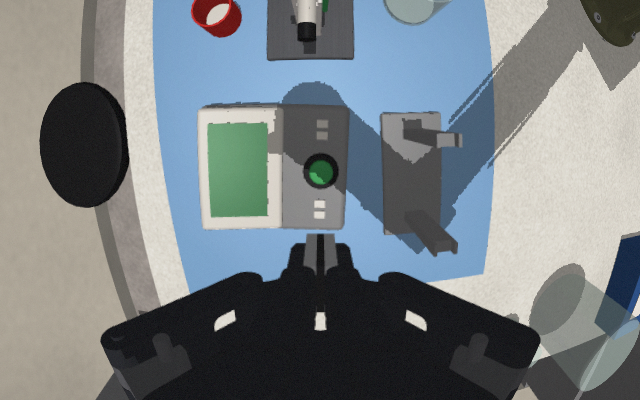

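```bash
python3 - <<'E'
from h import *
w=im("wrist");t=im("top");s=im("scene")
p,e=tri([ray(w,320.5,172.1),ray(t,151.3,177)]);print(p,e)
p,e=tri([ray(w,320.5,172.1),ray(t,151.3,177),ray(s,374.8,127.5)]);print(p,e)
print(onz(w,320.5,172.1,.05))
go([0.618,.362,.07],-92)
E
```

```text
[0.61508075 0.36177852 0.05715281] [np.float64(0.0003592230158276861), np.float64(0.00035922301582759817)]
[0.61575049 0.36303948 0.05295744] [np.float64(0.0008341725386605513), np.float64(0.0006080083694021803), np.float64(0.0008080196703419614)]
[0.61535186 0.36280986 0.05      ]
tcp [0.618  0.3603 0.2953] yaw -92.31 tilt 0.6 shift(tool) mm [ -3.5  -1.4 225.3] gap 0.0001 t 44.85
turn z deg (before shift invalidates it) -0.31
```

Call:
move_arm([
  [[-0.003,0.002,0.03],[0.4,-0.4,-0.2],0.0],
  [[0,0,0.04],[0,0,0],0.0],
  [[0,0,0.04],[0,0,0],0.0],
  [[0,0,0.04],[0,0,0],0.0],
  [[0,0,0.03],[0,0,0],0.0],
  [[0,0,0.015],[0,0,0],0.0],
  [[0,0,0],[0,0,0],0.0],
  [[0,0,0],[0,0,0],0.0],
])

```text
time: 45.65
ee_pos: [0.6195, 0.3596, 0.1014]
orientation: [-0.692, 0.722, -0.001, 0.006]
contact_force: [-0.1, 0.8, 0.2]
finger_gap: -0.0002
```

```bash
python3 - <<'E'
from h import *
go([0.616,.363,.052],-92);tilt();print(r.get_obs()["contact_force"])
E
```

```text
tcp [0.6195 0.3596 0.1014] yaw -92.42 tilt 0.7 shift(tool) mm [-2.9  4.1 49.3] gap -0.0002 t 45.65
turn z deg (before shift invalidates it) -0.42
tilt fix deg about tool x,y: [-0.57  0.4   0.  ]
[-0.05766412  0.82269436  0.24581664]
```

Call:
move_arm([
  [[-0.003,0.004,0.015],[-0.5,0.4,0],0.0],
  [[0,0,0.015],[0,0,0],0.0],
  [[0,0,0.005],[0,0,0],0.0],
  [[0,0,0],[0,0,0],0.0],
  [[0,0,0],[0,0,0],0.0],
])

```text
time: 46.15
ee_pos: [0.6175, 0.3648, 0.0688]
orientation: [-0.692, 0.722, -0.001, 0.004]
contact_force: [-1.0, 0.5, -0.1]
finger_gap: -0.0001
```

```bash
python3 - <<'E'
from h import *
go([0.616,.363,.052],-92);tilt();print(r.get_obs()["contact_force"])
im("wrist","w26")
E
```

```text
tcp [0.6175 0.3648 0.0688] yaw -92.41 tilt 0.43 shift(tool) mm [ 1.9  1.5 16.8] gap -0.0001 t 46.15
turn z deg (before shift invalidates it) -0.41
tilt fix deg about tool x,y: [-0.35  0.25  0.  ]
[-0.99486835  0.53159625 -0.08947054]
```

View pics/w26.png

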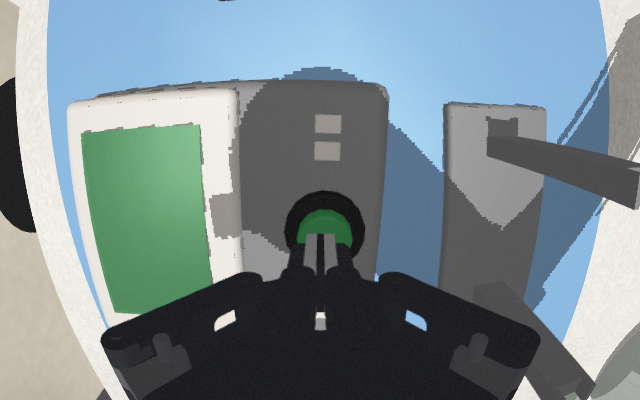

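Call:
move_arm([
  [[0.001,0.001,0.008],[0,0,0],0.0],
  [[0,0,0.006],[0,0,0],0.0],
  [[0,0,0.004],[0,0,0],0.0],
])

```text
time: 46.5
ee_pos: [0.6177, 0.3644, 0.0558]
orientation: [-0.692, 0.721, -0.002, 0.006]
contact_force: [-12.1, -3.4, 25.1]
finger_gap: 0.0002
```

Call:
move_arm([
  [[0,0,0.004],[0,0,0],0.0],
  [[0,0,0.004],[0,0,0],0.0],
])

```text
time: 46.7
ee_pos: [0.618, 0.3646, 0.056]
orientation: [-0.693, 0.721, -0.003, 0.008]
contact_force: [-10.1, -3.6, 17.1]
finger_gap: 0.0002
```

```bash
python3 - <<'E'
from h import *
print(r.get_obs()["contact_force"],r.get_obs()["ee_pos"])
w=im("wrist"); a=w["img"][140:280,220:430,::-1]; cv2.imwrite("pics/w27c.png",cv2.resize(a,None,fx=3.5,fy=3.5,interpolation=cv2.INTER_CUBIC))
E
```

```text
[-10.06551316  -3.56646284  17.13302273] [0.6179564  0.36456672 0.05600269]
```

View pics/w27c.png

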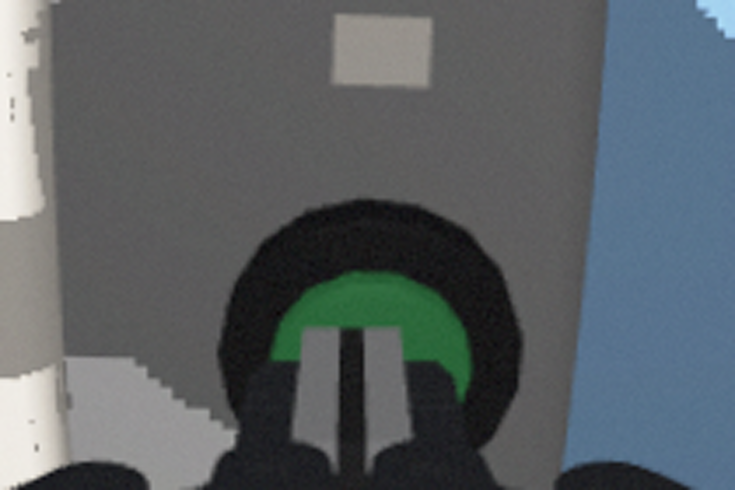

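Call:
move_arm([
  [[0,0,-0.001],[0,0,0],0.0],
  [[0,0,0],[0,0,0],0.0],
])

```text
time: 46.95
ee_pos: [0.618, 0.3647, 0.0599]
orientation: [-0.693, 0.721, -0.003, 0.009]
contact_force: [-0.7, -0.6, 2.7]
finger_gap: -0.0001
```

Call:
move_arm([
  [[0,0,-0.0015],[0,0,0],0.0],
  [[0,0,0],[0,0,0],0.0],
])

```text
time: 47.15
ee_pos: [0.6181, 0.3647, 0.0614]
orientation: [-0.693, 0.721, -0.003, 0.009]
contact_force: [-0.1, -0.9, 1.3]
finger_gap: -0.0003
```

Call:
move_arm([
  [[0,0,-0.002],[0,0,0],0.0],
  [[0,0,0],[0,0,0],0.0],
])

```text
time: 47.35
ee_pos: [0.6181, 0.3647, 0.0622]
orientation: [-0.693, 0.721, -0.003, 0.009]
contact_force: [0.4, 0.1, 1.5]
finger_gap: 0.0001
```

Call:
move_arm([
  [[0,0,-0.002],[0,0,0],0.0],
  [[0,0,0],[0,0,0],0.0],
])

```text
time: 47.55
ee_pos: [0.6178, 0.3644, 0.0631]
orientation: [-0.693, 0.721, -0.003, 0.008]
contact_force: [0.3, 0.6, -0.3]
finger_gap: -0.0006
```

The force fell smoothly, like a spring, from 2.7 N at z = 0.060 to 0 at 0.063. At 0.056 the key was therefore fully in. Now I'll move the cups.

Call:
move_arm([
  [[0,0,-0.03],[0,0,0],0.0],
  [[0,0,-0.045],[0,0,0],0.0],
  [[0,0,-0.045],[0,0,0],0.02],
  [[0,0,-0.045],[0,0,0],0.04],
  [[0,0,-0.03],[0,0,0],0.085],
  [[0,0,0],[0,0,7],0.085],
  [[0,0,0],[0,0,7],0.085],
  [[0,0,0],[0,0,0],0.085],
])

```text
time: 48.35
ee_pos: [0.6135, 0.362, 0.2611]
orientation: [-0.597, 0.802, -0.002, 0.004]
contact_force: [0.0, -0.4, 0.6]
finger_gap: 0.0845
```

```bash
python3 - <<'E'
from h import *
go([0.442,-.051,.25],-106);tilt();im("wrist","w28")
E
```

```text
tcp [0.6135 0.362  0.2611] yaw -106.74 tilt 0.54 shift(tool) mm [444.9  45.4   8.6] gap 0.0845 t 48.35
turn z deg (before shift invalidates it) -0.74
tilt fix deg about tool x,y: [-0.46  0.28  0.  ]
```

View pics/w28.png

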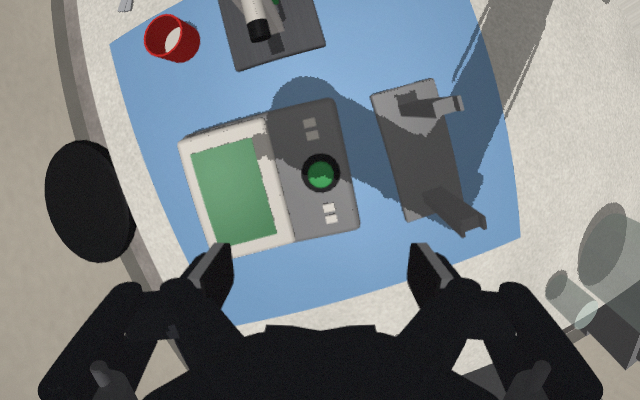

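Call:
move_arm([
  [[0.03,0.003,-0.005],[-0.4,0.3,-0.7],0.085],
  [[0.045,0.004,0],[0,0,0],0.085],
  [[0.045,0.004,0],[0,0,0],0.085],
  [[0.045,0.005,0],[0,0,0],0.085],
  [[0.045,0.005,0],[0,0,0],0.085],
  [[0.045,0.005,0],[0,0,0],0.085],
  [[0.045,0.005,0],[0,0,0],0.085],
  [[0.045,0.005,0],[0,0,0],0.085],
  [[0.045,0.005,0],[0,0,0],0.085],
  [[0.025,0.002,0],[0,0,0],0.085],
  [[0.01,0.001,0],[0,0,0],0.085],
  [[0,0,0],[0,0,0],0.085],
])

```text
time: 49.6
ee_pos: [0.4515, -0.0518, 0.2575]
orientation: [-0.62, 0.784, 0.0, -0.008]
contact_force: [-0.4, 0.3, -1.0]
finger_gap: 0.0853
```

```bash
python3 - <<'E'
from h import *
go([0.442,-.051,.15],-106);tilt();im("wrist","w29");im("top","t29");cups()
E
```

```text
tcp [ 0.4515 -0.0518  0.2575] yaw -103.3 tilt 0.93 shift(tool) mm [1.000e-01 8.300e+00 1.076e+02] gap 0.0853 t 49.6
turn z deg (before shift invalidates it) 2.7
tilt fix deg about tool x,y: [ 0.61 -0.7   0.  ]
top green (397, 233, 22, 19) [ 0.441 -0.378]
top blue (317, 213, 19, 17) [ 0.498 -0.141]
top red (222, 124, 22, 22) [0.75 0.14]
top red (354, 223, 20, 19) [ 0.468 -0.25 ]
top red (322, 249, 20, 20) [ 0.391 -0.158]
scene yellow (282, 175, 14, 19) [ 0.442 -0.051]
scene green (232, 240, 17, 20) [ 0.441 -0.379]
scene blue (280, 197, 16, 20) [ 0.494 -0.141]
scene red (373, 172, 15, 20) [0.75  0.138]
scene red (255, 190, 16, 19) [ 0.392 -0.16 ]
scene red (259, 216, 15, 20) [ 0.468 -0.251]
```

View pics/w29.png

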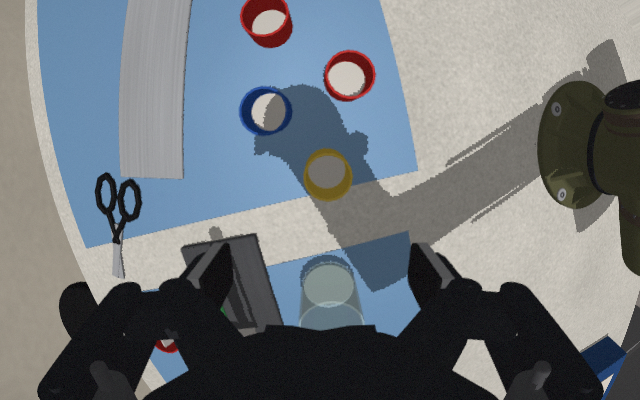

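```bash
cat >> h.py <<'E'
def wcup(col,s=110,v=40):
    w=im("wrist"); m=mask(w,col,s,v); cs,_=cv2.findContours(m,cv2.RETR_EXTERNAL,cv2.CHAIN_APPROX_NONE)
    for c in cs:
        if cv2.contourArea(c)<300: continue
        (x,y),rad=cv2.minEnclosingCircle(c); print("wrist",col,round(x,1),round(y,1),"r",round(rad,1),"@.06",onz(w,x,y,.06).round(4)[:2],"@.03",onz(w,x,y,.03).round(4)[:2])
E
python3 - <<'E'
from h import *
wcup("yellow");wcup("blue",130,30)
t=im("top")
w=im("wrist")
print("yellow rim tri",tri([ray(w,328,175),ray(t,294.5,240.5)]))
for u,v in((182,179),(120,177)): print("plate corner w",onz(w,u,v,.006).round(4))
E
```

```text
wrist yellow 327.4 172.9 r 26.2 @.06 [ 0.4405 -0.0533] @.03 [ 0.4406 -0.048 ]
wrist blue 604.5 368.0 r 31.2 @.06 [-0.168  0.598] @.03 [-0.2212  0.6604]
wrist blue 265.3 109.1 r 26.7 @.06 [ 0.4906 -0.1391] @.03 [ 0.4951 -0.1413]
yellow rim tri (array([ 0.44031448, -0.0526353 ,  0.06944537]), [np.float64(3.376517501393619e-05), np.float64(3.376517501400164e-05)])
plate corner w [ 0.6379 -0.0843  0.006 ]
plate corner w [ 0.7425 -0.1147  0.006 ]
```

Call:
move_arm([
  [[0.0,0.009,0.02],[0.6,-0.7,2.7],0.085],
  [[0,0,0.04],[0,0,0],0.085],
  [[0,0,0.04],[0,0,0],0.085],
  [[0,0,0.02],[0,0,0],0.085],
  [[0,0,0],[0,0,0],0.085],
  [[0,0,0],[0,0,0],0.085],
])

```text
time: 50.6
ee_pos: [0.4442, -0.0463, 0.1346]
orientation: [-0.603, 0.798, -0.001, 0.001]
contact_force: [0.5, -0.7, 0.2]
finger_gap: 0.0849
```

```bash
python3 - <<'E'
from h import *
go([0.441,-.052,.027],-106);tilt();im("wrist","w30")
E
```

```text
tcp [ 0.4442 -0.0463  0.1346] yaw -105.81 tilt 0.1 shift(tool) mm [  6.4   1.7 107.6] gap 0.0849 t 50.6
turn z deg (before shift invalidates it) 0.19
tilt fix deg about tool x,y: [-0.1   0.01  0.  ]
```

View pics/w30.png

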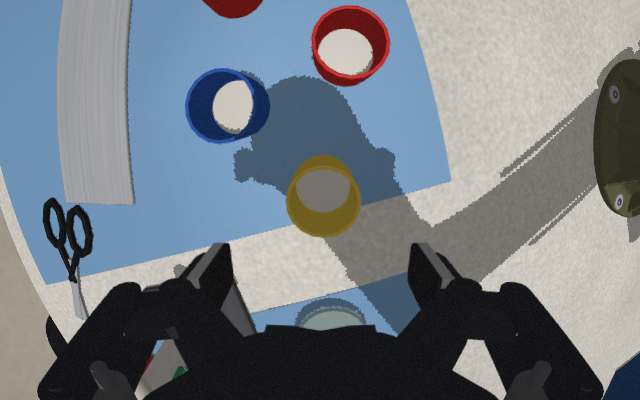

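Call:
move_arm([
  [[0.006,0.001,0.02],[0,0,0.2],0.085],
  [[0,0,0.03],[0,0,0],0.085],
  [[0,0,0.025],[0,0,0],0.085],
  [[0,0,0.01],[0,0,0],0.085],
  [[0,0,0],[0,0,0],0.085],
])

```text
time: 51.15
ee_pos: [0.4478, -0.0507, 0.0568]
orientation: [-0.602, 0.798, -0.004, 0.007]
contact_force: [-0.7, 0.5, 0.1]
finger_gap: 0.0848
```

```bash
python3 - <<'E'
from h import *
go([0.441,-.052,.027],-106);tilt()
E
```

```text
tcp [ 0.4478 -0.0507  0.0568] yaw -105.94 tilt 0.92 shift(tool) mm [ 3.3  6.6 29.7] gap 0.0848 t 51.15
turn z deg (before shift invalidates it) 0.06
tilt fix deg about tool x,y: [-0.85  0.35  0.  ]
```

Call:
move_arm([
  [[0.003,0.006,0],[-0.8,0.3,0],0.085],
  [[0,0,0],[0,0,0],0.085],
  [[0,0,0.015],[0,0,0],0.085],
  [[0,0,0.012],[0,0,0],0.085],
  [[0,0,0],[0,0,0],0.085],
])

```text
time: 51.65
ee_pos: [0.4438, -0.0513, 0.0335]
orientation: [-0.602, 0.798, -0.002, 0.004]
contact_force: [-0.9, 0.4, -1.3]
finger_gap: 0.085
```

```bash
python3 - <<'E'
from h import *
go([0.441,-.052,.027],-106);tilt();im("wrist","w31")
E
```

```text
tcp [ 0.4438 -0.0513  0.0335] yaw -105.91 tilt 0.46 shift(tool) mm [1.5 2.6 6.5] gap 0.085 t 51.65
turn z deg (before shift invalidates it) 0.09
tilt fix deg about tool x,y: [-0.4   0.22  0.  ]
```

View pics/w31.png

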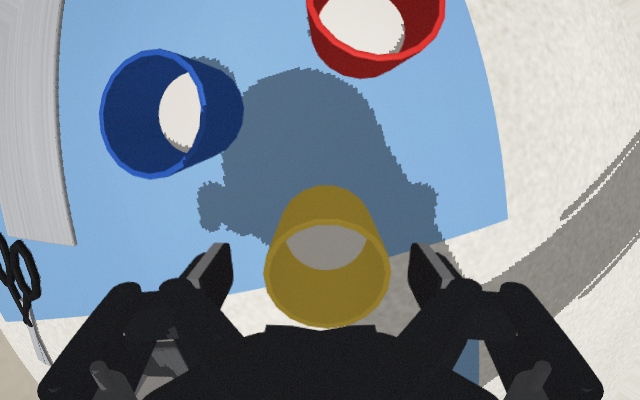

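Call:
move_arm([
  [[0.001,0.0025,0.007],[-0.4,0.2,0],0.085],
  [[0,0,0],[0,0,0],0.06],
  [[0,0,0],[0,0,0],0.045],
  [[0,0,0],[0,0,0],0.045],
  [[0,0,0],[0,0,0],0.045],
  [[0,0,0],[0,0,0],0.045],
], newtons=35)

```text
time: 52.3
ee_pos: [0.4417, -0.0516, 0.0273]
orientation: [-0.603, 0.798, -0.0, 0.0]
contact_force: [1.1, 0.7, -0.4]
finger_gap: 0.0546
```

```bash
python3 - <<'E'
from h import *
go([0.441,-.052,.027],-106);tilt()
E
```

```text
tcp [ 0.4417 -0.0516  0.0273] yaw -105.9 tilt 0.05 shift(tool) mm [0.5 0.6 0.3] gap 0.0546 t 52.3
turn z deg (before shift invalidates it) 0.1
tilt fix deg about tool x,y: [-0.05  0.01  0.  ]
```

Call:
move_arm([
  [[0,0,-0.02],[0,0,0],0.045],
  [[0,0,-0.035],[0,0,0],0.045],
  [[0,0,-0.04],[0,0,0],0.045],
  [[0,0,0],[0,0,0],0.045],
  [[0,0,0],[0,0,0],0.045],
])

```text
time: 52.8
ee_pos: [0.4399, -0.0518, 0.1233]
orientation: [-0.602, 0.798, 0.001, -0.002]
contact_force: [0.0, 0.9, -3.1]
finger_gap: 0.0547
```

```bash
python3 - <<'E'
from h import *
go([0.665,-.145,.13],-106);tilt();print(r.get_obs()["contact_force"])
E
```

```text
tcp [ 0.4399 -0.0518  0.1233] yaw -105.93 tilt 0.23 shift(tool) mm [  27.8 -242.    -7.6] gap 0.0547 t 52.8
turn z deg (before shift invalidates it) 0.07
tilt fix deg about tool x,y: [ 0.22 -0.07  0.  ]
[ 9.49670295e-04  9.48138933e-01 -3.13191860e+00]
```

Call:
move_arm([
  [[0.004,-0.03,0],[0,0,0],0.045],
  [[0.005,-0.042,0],[0,0,0],0.045],
  [[0.005,-0.042,0],[0,0,0],0.045],
  [[0.005,-0.042,0],[0,0,0],0.045],
  [[0.005,-0.042,0],[0,0,0],0.045],
  [[0.004,-0.03,0],[0,0,0],0.045],
  [[0,-0.01,0],[0,0,0],0.045],
  [[0,0,0],[0,0,0],0.045],
  [[0,0,0],[0,0,0],0.045],
])

```text
time: 53.7
ee_pos: [0.6662, -0.1475, 0.1089]
orientation: [-0.603, 0.798, 0.006, -0.006]
contact_force: [-1.0, 0.3, -1.6]
finger_gap: 0.0546
```

```bash
python3 - <<'E'
from h import *
go([0.665,-.145,.035],-106);tilt();print(r.get_obs()["contact_force"]);im("wrist","w32")
E
```

```text
tcp [ 0.6662 -0.1475  0.1089] yaw -105.86 tilt 0.97 shift(tool) mm [-2.3  0.6 74. ] gap 0.0546 t 53.7
turn z deg (before shift invalidates it) 0.14
tilt fix deg about tool x,y: [ 0.96 -0.12  0.  ]
[-0.96715518  0.26864872 -1.57885644]
```

View pics/w32.png

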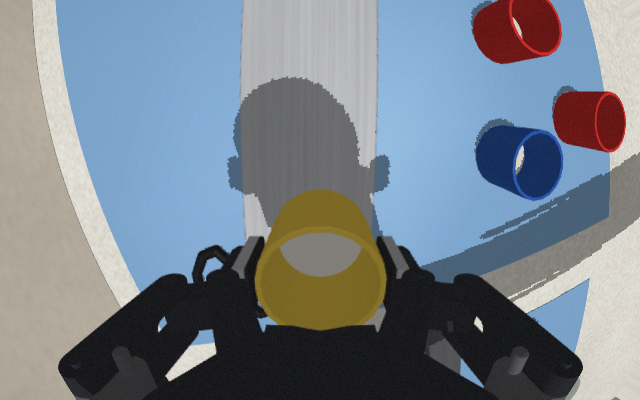

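Call:
move_arm([
  [[-0.002,0.0,0.015],[0.9,-0.1,0],0.045],
  [[0,0,0.02],[0,0,0],0.045],
  [[0,0,0.02],[0,0,0],0.045],
  [[0,0,0],[0,0,0],0.045],
  [[0,0,0],[0,0,0],0.045],
])

```text
time: 54.25
ee_pos: [0.664, -0.1434, 0.0555]
orientation: [-0.604, 0.797, -0.001, 0.001]
contact_force: [0.2, 0.3, -0.3]
finger_gap: 0.0549
```

```bash
python3 - <<'E'
from h import *
go([0.665,-.145,.034],-106);tilt();print(r.get_obs()["contact_force"])
E
```

```text
tcp [ 0.664  -0.1434  0.0555] yaw -105.69 tilt 0.17 shift(tool) mm [ 1.3 -1.3 21.5] gap 0.0549 t 54.25
turn z deg (before shift invalidates it) 0.31
tilt fix deg about tool x,y: [-0.16  0.05  0.  ]
[ 0.21537679  0.30579621 -0.2900284 ]
```

Call:
move_arm([
  [[0,-0.001,0.008],[-0.1,0,0.2],0.045],
  [[0,0,0.008],[0,0,0],0.045],
  [[0,0,0.004],[0,0,0],0.045],
  [[0,0,0],[0,0,0],0.045],
])

```text
time: 54.65
ee_pos: [0.6662, -0.1434, 0.0377]
orientation: [-0.603, 0.798, -0.002, 0.003]
contact_force: [0.0, 0.5, -1.5]
finger_gap: 0.0548
```

```bash
python3 - <<'E'
from h import *
go([0.665,-.145,.034],-106);tilt();print(r.get_obs()["contact_force"])
E
```

```text
tcp [ 0.6662 -0.1434  0.0377] yaw -105.88 tilt 0.34 shift(tool) mm [1.9 0.8 3.6] gap 0.0548 t 54.65
turn z deg (before shift invalidates it) 0.12
tilt fix deg about tool x,y: [-0.32  0.11  0.  ]
[ 0.02324617  0.51317211 -1.53373854]
```

Call:
move_arm([
  [[0,0,0.003],[-0.3,0.1,0],0.045],
  [[0,0,0.002],[0,0,0],0.045],
  [[0,0,0],[0,0,0],0.045],
])

```text
time: 54.95
ee_pos: [0.6668, -0.1435, 0.0334]
orientation: [-0.603, 0.798, -0.0, 0.0]
contact_force: [-0.5, -0.5, -1.6]
finger_gap: 0.0547
```

```bash
python3 - <<'E'
from h import *
go([0.665,-.145,.034],-106);tilt();print(r.get_obs()["contact_force"])
E
```

```text
tcp [ 0.6668 -0.1435  0.0334] yaw -105.87 tilt 0.07 shift(tool) mm [ 1.9  1.4 -0.6] gap 0.0547 t 54.95
turn z deg (before shift invalidates it) 0.13
tilt fix deg about tool x,y: [-0.07  0.    0.  ]
[-0.51869682 -0.51783967 -1.55784866]
```

Call:
move_arm([
  [[0,0,0.001],[0,0,0],0.058],
  [[0,0,0],[0,0,0],0.065],
  [[0,0,0],[0,0,0],0.08],
  [[0,0,0],[0,0,0],0.08],
  [[0,0,-0.02],[0,0,0],0.08],
  [[0,0,-0.04],[0,0,0],0.08],
  [[0,0,-0.04],[0,0,0],0.08],
  [[0,0,-0.02],[0,0,0],0.08],
  [[0,0,0],[0,0,0],0.085],
])

```text
time: 55.85
ee_pos: [0.6663, -0.1441, 0.1567]
orientation: [-0.603, 0.798, -0.001, -0.0]
contact_force: [0.4, 0.5, 0.6]
finger_gap: 0.0852
```

```bash
python3 - <<'E'
from h import *
go([0.494,-.141,.16],-106);tilt();print(r.get_obs()["contact_force"]);cups();im("wrist","w33")
E
```

```text
tcp [ 0.6663 -0.1441  0.1567] yaw -105.88 tilt 0.09 shift(tool) mm [ 44.2 166.6  -3.4] gap 0.0852 t 55.85
turn z deg (before shift invalidates it) 0.12
tilt fix deg about tool x,y: [-0.06 -0.06  0.  ]
[0.36046343 0.48409404 0.6239663 ]
top green (397, 233, 22, 19) [ 0.441 -0.378]
top blue (317, 213, 19, 18) [ 0.497 -0.141]
top red (354, 223, 20, 19) [ 0.468 -0.25 ]
top red (322, 249, 20, 20) [ 0.391 -0.158]
scene yellow (320, 217, 16, 20) [ 0.668 -0.142]
scene green (232, 240, 17, 20) [ 0.441 -0.379]
scene blue (280, 197, 16, 20) [ 0.494 -0.141]
scene red (373, 172, 15, 20) [0.75  0.138]
scene red (255, 190, 16, 19) [ 0.392 -0.16 ]
scene red (259, 216, 15, 20) [ 0.468 -0.251]
```

View pics/w33.png

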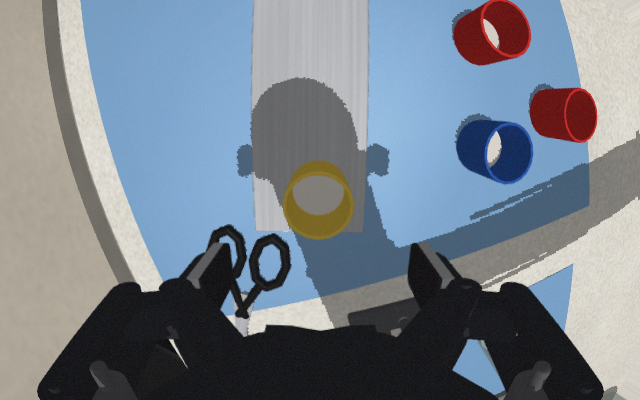

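Call:
move_arm([
  [[0.008,0.03,0],[0,0,0],0.085],
  [[0.011,0.042,0],[0,0,0],0.085],
  [[0.011,0.042,0],[0,0,0],0.085],
  [[0.009,0.033,0],[0,0,0],0.085],
  [[0.004,0.015,0],[0,0,0],0.085],
  [[0,0,0],[0,0,0],0.085],
  [[0,0,0],[0,0,0],0.085],
])

```text
time: 56.7
ee_pos: [0.4856, -0.1397, 0.1367]
orientation: [-0.602, 0.798, 0.01, -0.012]
contact_force: [-0.1, 0.2, -0.5]
finger_gap: 0.085
```

```bash
python3 - <<'E'
from h import *
go([0.494,-.141,.065],-106);tilt();wcup("blue",130,30)
E
```

```text
tcp [ 0.4856 -0.1397  0.1367] yaw -105.9 tilt 1.73 shift(tool) mm [ -1.6 -10.5  71.4] gap 0.085 t 56.7
turn z deg (before shift invalidates it) 0.1
tilt fix deg about tool x,y: [ 1.68 -0.4   0.  ]
wrist blue 620.5 380.5 r 26.2 @.06 [-0.0281  0.4275] @.03 [-0.0958  0.5132]
wrist blue 307.8 203.8 r 41.3 @.06 [ 0.4913 -0.1446] @.03 [ 0.494  -0.1365]
```

Call:
move_arm([
  [[-0.001,-0.006,0.01],[1.6,-0.4,0],0.085],
  [[0,0,0.025],[0,0,0],0.085],
  [[0,0,0.02],[0,0,0],0.085],
  [[0,0,0],[0,0,0],0.085],
  [[0,0,0],[0,0,0],0.085],
])

```text
time: 57.25
ee_pos: [0.4944, -0.1405, 0.0773]
orientation: [-0.602, 0.798, 0.001, -0.002]
contact_force: [-0.2, -0.4, 0.7]
finger_gap: 0.0849
```

```bash
python3 - <<'E'
from h import *
go([0.494,-.1415,.027],-106);tilt()
E
```

```text
tcp [ 0.4944 -0.1405  0.0773] yaw -105.91 tilt 0.31 shift(tool) mm [ 1.  -0.1 50.3] gap 0.0849 t 57.25
turn z deg (before shift invalidates it) 0.09
tilt fix deg about tool x,y: [ 0.28 -0.12  0.  ]
```

Call:
move_arm([
  [[0,0.001,0.015],[0,0,0],0.085],
  [[0,0.001,0.018],[-0.1,0,0],0.085],
  [[0,0.001,0.014],[-0.1,0,0],0.085],
  [[0,0,0.0],[0,0,0],0.085],
  [[0,0,0],[0,0,0],0.085],
])

```text
time: 57.75
ee_pos: [0.4933, -0.1397, 0.0294]
orientation: [-0.602, 0.798, 0.002, -0.002]
contact_force: [0.8, -0.1, -0.3]
finger_gap: 0.0853
```

```bash
python3 - <<'E'
from h import *
go([0.494,-.1415,.027],-106);tilt();im("wrist","w34")
E
```

```text
tcp [ 0.4933 -0.1397  0.0294] yaw -105.9 tilt 0.34 shift(tool) mm [ 1.5 -1.2  2.4] gap 0.0853 t 57.75
turn z deg (before shift invalidates it) 0.1
tilt fix deg about tool x,y: [ 0.33 -0.1   0.  ]
```

View pics/w34.png

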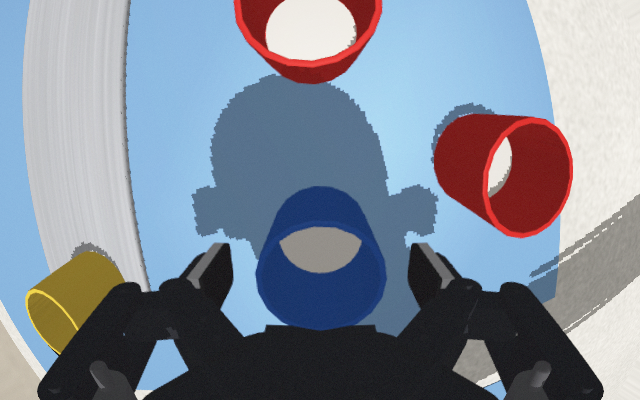

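Blue is centred between the fingers. Closing and lifting.

Call:
move_arm([
  [[0.001,-0.001,0.002],[0.3,-0.1,0],0.085],
  [[0,0,0],[0,0,0],0.06],
  [[0,0,0],[0,0,0],0.045],
  [[0,0,0],[0,0,0],0.045],
  [[0,0,0],[0,0,0],0.045],
  [[0,0,0],[0,0,0],0.045],
], newtons=35)

```text
time: 58.4
ee_pos: [0.4953, -0.141, 0.0295]
orientation: [-0.602, 0.798, -0.001, 0.002]
contact_force: [0.4, -0.4, -0.8]
finger_gap: 0.0549
```

Call:
move_arm([
  [[0,0,-0.02],[0,0,0],0.045],
  [[0,0,-0.035],[0,0,0],0.045],
  [[0,0,-0.04],[0,0,0],0.045],
  [[0,0,0],[0,0,0],0.045],
  [[0,0,0],[0,0,0],0.045],
])

```text
time: 58.9
ee_pos: [0.493, -0.1408, 0.1249]
orientation: [-0.602, 0.798, 0.001, -0.0]
contact_force: [-0.0, -1.0, -2.4]
finger_gap: 0.0545
```

```bash
python3 - <<'E'
from h import *
go([0.6426,-.222,.13],-106);tilt();print(r.get_obs()["contact_force"])
E
```

```text
tcp [ 0.493  -0.1408  0.1249] yaw -105.94 tilt 0.15 shift(tool) mm [  37.  -166.1   -5.6] gap 0.0545 t 58.9
turn z deg (before shift invalidates it) 0.06
tilt fix deg about tool x,y: [ 0.14  0.05 -0.  ]
[-0.00740651 -0.96250286 -2.40206552]
```

Call:
move_arm([
  [[0.007,-0.03,0],[0,0,0],0.045],
  [[0.01,-0.042,0],[0,0,0],0.045],
  [[0.01,-0.042,0],[0,0,0],0.045],
  [[0.007,-0.032,0],[0,0,0],0.045],
  [[0.003,-0.012,0],[0,0,0],0.045],
  [[0,0,0],[0,0,0],0.045],
  [[0,0,0],[0,0,0],0.045],
])

```text
time: 59.6
ee_pos: [0.6373, -0.2218, 0.1149]
orientation: [-0.603, 0.798, 0.005, -0.003]
contact_force: [-0.6, -0.2, -2.1]
finger_gap: 0.0544
```

```bash
python3 - <<'E'
from h import *
go([0.6426,-.222,.055],-106);tilt();print(r.get_obs()["contact_force"])
E
```

```text
tcp [ 0.6373 -0.2218  0.1149] yaw -105.87 tilt 0.71 shift(tool) mm [-1.2 -5.9 59.8] gap 0.0544 t 59.6
turn z deg (before shift invalidates it) 0.13
tilt fix deg about tool x,y: [ 0.7   0.07 -0.  ]
[-0.59424108 -0.21506822 -2.06787423]
```

Call:
move_arm([
  [[-0.001,-0.003,0.015],[0.7,0,0],0.045],
  [[0,0,0.02],[0,0,0],0.045],
  [[0,0,0.012],[0,0,0],0.045],
  [[0,0,0],[0,0,0],0.045],
  [[0,0,0],[0,0,0],0.045],
])

```text
time: 60.1
ee_pos: [0.6376, -0.2195, 0.0665]
orientation: [-0.603, 0.797, 0.001, 0.0]
contact_force: [0.1, -0.1, -1.1]
finger_gap: 0.0549
```

```bash
python3 - <<'E'
from h import *
go([0.6426,-.222,.0365],-106);tilt();print(r.get_obs()["contact_force"])
E
```

```text
tcp [ 0.6376 -0.2195  0.0665] yaw -105.77 tilt 0.08 shift(tool) mm [ 1.1 -5.6 30. ] gap 0.0549 t 60.1
turn z deg (before shift invalidates it) 0.23
tilt fix deg about tool x,y: [ 0.02  0.07 -0.  ]
[ 0.12735836 -0.0995585  -1.11428063]
```

Call:
move_arm([
  [[0.001,-0.004,0.01],[0,0,0.2],0.045],
  [[0,0,0.012],[0,0,0],0.045],
  [[0,0,0.005],[0,0,0],0.045],
  [[0,0,0],[0,0,0],0.045],
])

```text
time: 60.5
ee_pos: [0.6424, -0.2216, 0.0397]
orientation: [-0.602, 0.798, -0.001, 0.002]
contact_force: [-0.1, -0.8, -1.3]
finger_gap: 0.0541
```

```bash
python3 - <<'E'
from h import *
go([0.6426,-.222,.0355],-106);tilt();print(r.get_obs()["contact_force"])
E
```

```text
tcp [ 0.6424 -0.2216  0.0397] yaw -105.97 tilt 0.2 shift(tool) mm [ 0.3 -0.3  4.2] gap 0.0541 t 60.5
turn z deg (before shift invalidates it) 0.03
tilt fix deg about tool x,y: [-0.17  0.1   0.  ]
[-0.10508258 -0.78225117 -1.27103021]
```

Call:
move_arm([
  [[0,0,0.003],[-0.1,0.1,0],0.045],
  [[0,0,0.002],[0,0,0],0.045],
  [[0,0,0.0],[0,0,0],0.045],
])

```text
time: 60.8
ee_pos: [0.6429, -0.2219, 0.0357]
orientation: [-0.602, 0.798, -0.001, 0.0]
contact_force: [0.8, -0.6, -2.2]
finger_gap: 0.0546
```

```bash
python3 - <<'E'
from h import *
go([0.6426,-.222,.0355],-106);tilt();print(r.get_obs()["contact_force"])
E
```

```text
tcp [ 0.6429 -0.2219  0.0357] yaw -105.96 tilt 0.15 shift(tool) mm [0.1 0.2 0.2] gap 0.0546 t 60.8
turn z deg (before shift invalidates it) 0.04
tilt fix deg about tool x,y: [-0.14 -0.04  0.  ]
[ 0.75646128 -0.64565804 -2.239898  ]
```

Call:
move_arm([
  [[0,0,0.001],[0,0,0],0.058],
  [[0,0,0],[0,0,0],0.065],
  [[0,0,0],[0,0,0],0.08],
  [[0,0,0],[0,0,0],0.08],
  [[0,0,-0.02],[0,0,0],0.08],
  [[0,0,-0.04],[0,0,0],0.08],
  [[0,0,-0.04],[0,0,0],0.08],
  [[0,0,-0.02],[0,0,0],0.08],
  [[0,0,0],[0,0,0],0.085],
])

```text
time: 61.7
ee_pos: [0.6423, -0.2222, 0.1589]
orientation: [-0.602, 0.799, -0.001, 0.0]
contact_force: [0.2, 0.2, -0.4]
finger_gap: 0.0849
```

```bash
python3 - <<'E'
from h import *
go([0.468,-.2505,.16],-106);tilt();cups()
E
```

```text
tcp [ 0.6423 -0.2222  0.1589] yaw -105.98 tilt 0.15 shift(tool) mm [ 75.2 159.7  -1.3] gap 0.0849 t 61.7
turn z deg (before shift invalidates it) 0.02
tilt fix deg about tool x,y: [-0.13 -0.08  0.  ]
top yellow (318, 154, 19, 20) [ 0.668 -0.142]
top green (397, 233, 22, 19) [ 0.441 -0.378]
top red (222, 124, 13, 22) [0.75  0.153]
top red (354, 223, 20, 19) [ 0.468 -0.25 ]
top red (322, 249, 20, 20) [ 0.391 -0.158]
scene yellow (321, 217, 15, 20) [ 0.669 -0.141]
scene green (232, 240, 17, 20) [ 0.441 -0.379]
scene blue (304, 230, 15, 21) [ 0.643 -0.22 ]
scene red (373, 172, 15, 20) [0.75  0.138]
scene red (255, 189, 16, 20) [ 0.391 -0.158]
scene red (259, 216, 15, 20) [ 0.468 -0.251]
```

Now red, the rightmost one at (0.468, -0.2505).

Call:
move_arm([
  [[0.014,0.03,0],[0,0,0],0.085],
  [[0.019,0.04,0],[0,0,0],0.085],
  [[0.019,0.04,0],[0,0,0],0.085],
  [[0.014,0.03,0],[0,0,0],0.085],
  [[0.007,0.012,0],[0,0,0],0.085],
  [[0,0,0],[0,0,0],0.085],
  [[0,0,0],[0,0,0],0.085],
])

```text
time: 62.5
ee_pos: [0.4642, -0.2485, 0.1403]
orientation: [-0.602, 0.798, 0.009, -0.008]
contact_force: [0.4, -0.6, -0.2]
finger_gap: 0.0852
```

```bash
python3 - <<'E'
from h import *
go([0.468,-.2505,.065],-106);tilt();wcup("red")
E
```

```text
tcp [ 0.4642 -0.2485  0.1403] yaw -105.97 tilt 1.39 shift(tool) mm [ 0.8 -6.  75.2] gap 0.0852 t 62.5
turn z deg (before shift invalidates it) 0.03
tilt fix deg about tool x,y: [ 1.38 -0.06  0.  ]
wrist red 416.1 265.0 r 39.1 @.06 [ 0.3986 -0.1741] @.03 [ 0.3918 -0.1555]
wrist red 313.0 199.2 r 40.3 @.06 [ 0.466  -0.2543] @.03 [ 0.4682 -0.2464]
```

Call:
move_arm([
  [[0.002,-0.001,0.01],[1.3,0,0],0.085],
  [[0,0,0.025],[0,0,0],0.085],
  [[0,0,0.02],[0,0,0],0.085],
  [[0,0,0],[0,0,0],0.085],
  [[0,0,0],[0,0,0],0.085],
])

```text
time: 63.05
ee_pos: [0.4674, -0.2496, 0.0812]
orientation: [-0.603, 0.798, 0.001, -0.002]
contact_force: [0.4, -0.5, 1.0]
finger_gap: 0.0849
```

```bash
python3 - <<'E'
from h import *
go([0.468,-.2505,.027],-106);tilt()
E
```

```text
tcp [ 0.4674 -0.2496  0.0812] yaw -105.83 tilt 0.3 shift(tool) mm [ 0.6 -1.1 54.2] gap 0.0849 t 63.05
turn z deg (before shift invalidates it) 0.17
tilt fix deg about tool x,y: [ 0.28 -0.11  0.  ]
```

Call:
move_arm([
  [[0,0,0.018],[0,0,0.1],0.085],
  [[0,0.001,0.018],[0,0,0],0.085],
  [[0,0.001,0.016],[-0.1,0,0],0.085],
  [[0,0,0.0],[0,0,0],0.085],
  [[0,0,0],[0,0,0],0.085],
])

```text
time: 63.55
ee_pos: [0.4693, -0.2496, 0.0322]
orientation: [-0.603, 0.798, -0.0, -0.002]
contact_force: [-1.0, -0.3, 0.3]
finger_gap: 0.0849
```

```bash
python3 - <<'E'
from h import *
go([0.468,-.2505,.028],-106);tilt();im("wrist","w35")
E
```

```text
tcp [ 0.4693 -0.2496  0.0322] yaw -105.84 tilt 0.19 shift(tool) mm [1.2 1.  4.2] gap 0.0849 t 63.55
turn z deg (before shift invalidates it) 0.16
tilt fix deg about tool x,y: [ 0.08 -0.18  0.  ]
```

View pics/w35.png

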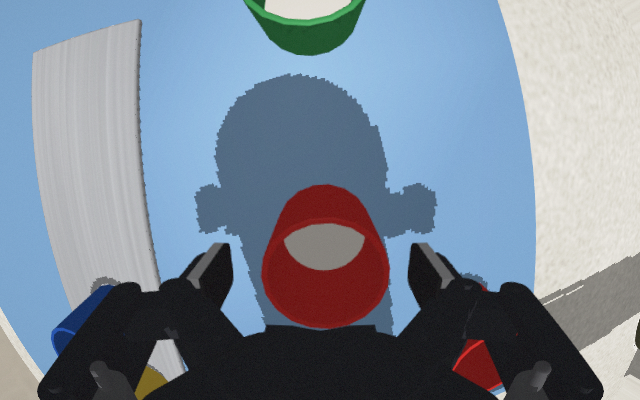

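Call:
move_arm([
  [[0.001,0.001,0.004],[0,-0.1,0],0.085],
  [[0,0,0],[0,0,0],0.06],
  [[0,0,0],[0,0,0],0.045],
  [[0,0,0],[0,0,0],0.045],
  [[0,0,0],[0,0,0],0.045],
  [[0,0,0],[0,0,0],0.045],
], newtons=35)

```text
time: 64.2
ee_pos: [0.4692, -0.2506, 0.0304]
orientation: [-0.603, 0.798, -0.001, 0.0]
contact_force: [-0.3, 0.5, -0.2]
finger_gap: 0.0547
```

Call:
move_arm([
  [[0,0,-0.02],[0,0,0],0.045],
  [[0,0,-0.035],[0,0,0],0.045],
  [[0,0,-0.04],[0,0,0],0.045],
  [[0,0,0],[0,0,0],0.045],
  [[0,0,0],[0,0,0],0.045],
])

```text
time: 64.7
ee_pos: [0.4671, -0.2497, 0.1253]
orientation: [-0.603, 0.798, 0.002, -0.001]
contact_force: [0.1, 0.7, -2.8]
finger_gap: 0.0547
```

```bash
python3 - <<'E'
from h import *
go([0.620,-.299,.13],-106);tilt();print(r.get_obs()["contact_force"])
E
```

```text
tcp [ 0.4671 -0.2497  0.1253] yaw -105.87 tilt 0.25 shift(tool) mm [   5.6 -160.6   -5.4] gap 0.0547 t 64.7
turn z deg (before shift invalidates it) 0.13
tilt fix deg about tool x,y: [ 0.25  0.02 -0.  ]
[ 0.08488352  0.7346451  -2.76830731]
```

Call:
move_arm([
  [[0.001,-0.03,0],[0,0,0],0.045],
  [[0.002,-0.042,0],[0,0,0],0.045],
  [[0.001,-0.042,0],[0,0,0],0.045],
  [[0.001,-0.032,0],[0,0,0],0.045],
  [[0,-0.012,0],[0,0,0],0.045],
  [[0,0,0],[0,0,0],0.045],
  [[0,0,0],[0,0,0],0.045],
])

```text
time: 65.4
ee_pos: [0.6201, -0.2982, 0.1144]
orientation: [-0.603, 0.798, 0.006, -0.004]
contact_force: [-0.3, -0.8, -1.1]
finger_gap: 0.0546
```

```bash
python3 - <<'E'
from h import *
go([0.620,-.299,.055],-106);tilt();print(r.get_obs()["contact_force"])
E
```

```text
tcp [ 0.6201 -0.2982  0.1144] yaw -105.87 tilt 0.87 shift(tool) mm [ 0.9 -1.  59.4] gap 0.0546 t 65.4
turn z deg (before shift invalidates it) 0.13
tilt fix deg about tool x,y: [ 0.87  0.09 -0.  ]
[-0.28250839 -0.79883161 -1.09342258]
```

Call:
move_arm([
  [[0.001,0,0.015],[0.8,0,0],0.045],
  [[0,0,0.02],[0,0,0],0.045],
  [[0,0,0.012],[0,0,0],0.045],
  [[0,0,0],[0,0,0],0.045],
  [[0,0,0],[0,0,0],0.045],
])

```text
time: 65.9
ee_pos: [0.6163, -0.2981, 0.066]
orientation: [-0.603, 0.798, 0.001, 0.0]
contact_force: [0.2, 0.3, -1.0]
finger_gap: 0.0548
```

```bash
python3 - <<'E'
from h import *
go([0.620,-.299,.0365],-106);tilt();print(r.get_obs()["contact_force"])
E
```

```text
tcp [ 0.6163 -0.2981  0.066 ] yaw -105.86 tilt 0.13 shift(tool) mm [-0.1 -3.8 29.5] gap 0.0548 t 65.9
turn z deg (before shift invalidates it) 0.14
tilt fix deg about tool x,y: [ 0.1   0.09 -0.  ]
[ 0.23704681  0.28320053 -0.96311223]
```

Call:
move_arm([
  [[0,-0.003,0.01],[0,0,0.1],0.045],
  [[0,0,0.012],[0,0,0],0.045],
  [[0,0,0.005],[0,0,0],0.045],
  [[0,0,0],[0,0,0],0.045],
  [[0,0,0.002],[0,0,0],0.045],
  [[0,0,0],[0,0,0],0.045],
])

```text
time: 66.5
ee_pos: [0.6203, -0.2992, 0.0369]
orientation: [-0.602, 0.798, -0.0, 0.001]
contact_force: [-0.0, -0.3, -1.1]
finger_gap: 0.0546
```

```bash
python3 - <<'E'
from h import *
go([0.620,-.299,.0365],-106);tilt();print(r.get_obs()["contact_force"])
E
```

```text
tcp [ 0.6203 -0.2992  0.0369] yaw -105.95 tilt 0.1 shift(tool) mm [-0.1  0.4  0.4] gap 0.0546 t 66.5
turn z deg (before shift invalidates it) 0.05
tilt fix deg about tool x,y: [-0.07  0.07  0.  ]
[-0.0132233  -0.25190455 -1.06795389]
```

Call:
move_arm([
  [[0,0,0.001],[0,0,0],0.058],
  [[0,0,0],[0,0,0],0.065],
  [[0,0,0],[0,0,0],0.08],
  [[0,0,0],[0,0,0],0.08],
  [[0,0,-0.02],[0,0,0],0.08],
  [[0,0,-0.04],[0,0,0],0.08],
  [[0,0,-0.04],[0,0,0],0.08],
  [[0,0,-0.02],[0,0,0],0.08],
  [[0,0,0],[0,0,0],0.085],
])

```text
time: 67.4
ee_pos: [0.6203, -0.3001, 0.1629]
orientation: [-0.602, 0.798, -0.002, 0.001]
contact_force: [-0.0, -0.4, -0.4]
finger_gap: 0.085
```

```bash
python3 - <<'E'
from h import *
go([0.441,-.379,.16],-106);tilt();cups()
E
```

```text
tcp [ 0.6203 -0.3001  0.1629] yaw -105.95 tilt 0.25 shift(tool) mm [125.2 150.8   2.3] gap 0.085 t 67.4
turn z deg (before shift invalidates it) 0.05
tilt fix deg about tool x,y: [-0.25 -0.01  0.  ]
top green (397, 233, 22, 19) [ 0.441 -0.378]
top blue (347, 161, 18, 15) [ 0.656 -0.226]
top red (222, 124, 22, 22) [0.75 0.14]
top red (371, 169, 14, 21) [ 0.624 -0.291]
top red (322, 249, 20, 20) [ 0.391 -0.158]
scene yellow (320, 217, 16, 20) [ 0.668 -0.142]
scene green (232, 240, 17, 20) [ 0.441 -0.379]
scene blue (306, 230, 13, 21) [ 0.646 -0.218]
scene red (373, 172, 15, 20) [0.75  0.138]
scene red (255, 189, 17, 20) [ 0.392 -0.157]
scene red (287, 245, 16, 20) [ 0.621 -0.298]
```

Green next.

Call:
move_arm([
  [[0.022,0.026,0],[0,0,0],0.085],
  [[0.031,0.038,0],[0,0,0],0.085],
  [[0.031,0.038,0],[0,0,0],0.085],
  [[0.025,0.03,0],[0,0,0],0.085],
  [[0.01,0.012,0],[0,0,0],0.085],
  [[0,0,0],[0,0,0],0.085],
  [[0,0,0],[0,0,0],0.085],
])

```text
time: 68.2
ee_pos: [0.439, -0.373, 0.1453]
orientation: [-0.603, 0.798, 0.009, -0.004]
contact_force: [0.8, 0.1, 0.3]
finger_gap: 0.0851
```

```bash
python3 - <<'E'
from h import *
go([0.441,-.379,.065],-106);tilt();wcup("green")
E
```

```text
tcp [ 0.439  -0.373   0.1453] yaw -105.87 tilt 1.1 shift(tool) mm [ 5.6 -5.  80.2] gap 0.0851 t 68.2
turn z deg (before shift invalidates it) 0.13
tilt fix deg about tool x,y: [ 1.07  0.28 -0.  ]
wrist green 315.1 194.3 r 39.4 @.06 [ 0.4391 -0.3805] @.03 [ 0.4412 -0.3729]
```

Call:
move_arm([
  [[0.005,-0.001,0.01],[1.0,0.3,0],0.085],
  [[0,0,0.025],[0,0,0],0.085],
  [[0,0,0.025],[0,0,0],0.085],
  [[0,0,0],[0,0,0],0.085],
  [[0,0,0],[0,0,0],0.085],
])

```text
time: 68.75
ee_pos: [0.4437, -0.3755, 0.0821]
orientation: [-0.605, 0.796, 0.001, -0.001]
contact_force: [-0.2, -0.4, 0.5]
finger_gap: 0.0848
```

```bash
python3 - <<'E'
from h import *
go([0.441,-.3785,.028],-106);tilt()
E
```

```text
tcp [ 0.4437 -0.3755  0.0821] yaw -105.51 tilt 0.14 shift(tool) mm [ 3.6  1.7 54.1] gap 0.0848 t 68.75
turn z deg (before shift invalidates it) 0.49
tilt fix deg about tool x,y: [ 0.14 -0.03  0.  ]
```

Call:
move_arm([
  [[0.0035,0.002,0.018],[0,0,0.4],0.085],
  [[0,0.001,0.018],[0,0,0],0.085],
  [[0,0.001,0.018],[-0.1,0,0],0.085],
  [[0,0,0.0],[0,0,0],0.085],
  [[0,0,0],[0,0,0],0.085],
])

```text
time: 69.25
ee_pos: [0.4446, -0.3789, 0.0342]
orientation: [-0.604, 0.797, -0.003, -0.0]
contact_force: [0.2, 1.3, 0.4]
finger_gap: 0.085
```

```bash
python3 - <<'E'
from h import *
go([0.441,-.3785,.028],-106);tilt();im("wrist","w36")
E
```

```text
tcp [ 0.4446 -0.3789  0.0342] yaw -105.7 tilt 0.33 shift(tool) mm [0.6 3.6 6.1] gap 0.085 t 69.25
turn z deg (before shift invalidates it) 0.3
tilt fix deg about tool x,y: [-0.24 -0.22  0.  ]
```

View pics/w36.png

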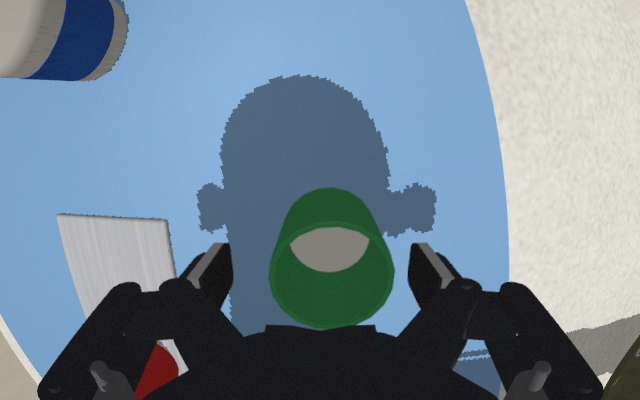

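Call:
move_arm([
  [[0.001,0.004,0.006],[-0.2,-0.2,0.2],0.085],
  [[0,0,0],[0,0,0],0.07],
  [[0,0,0],[0,0,0],0.045],
  [[0,0,0],[0,0,0],0.045],
  [[0,0,0],[0,0,0],0.045],
  [[0,0,0],[0,0,0],0.045],
  [[0,0,0],[0,0,0],0.045],
], newtons=35)

```text
time: 70.0
ee_pos: [0.4417, -0.3794, 0.0313]
orientation: [-0.602, 0.798, -0.002, 0.001]
contact_force: [-0.8, 0.2, -0.2]
finger_gap: 0.0554
```

Call:
move_arm([
  [[0,0,-0.02],[0,0,0],0.045],
  [[0,0,-0.035],[0,0,0],0.045],
  [[0,0,-0.04],[0,0,0],0.045],
  [[0,0,0],[0,0,0],0.045],
  [[0,0,0],[0,0,0],0.045],
])

```text
time: 70.5
ee_pos: [0.4397, -0.3782, 0.1263]
orientation: [-0.602, 0.798, 0.001, 0.0]
contact_force: [1.5, 0.3, -2.6]
finger_gap: 0.0555
```

```bash
python3 - <<'E'
from h import *
go([0.598,-.375,.13],-106);tilt();print(r.get_obs()["contact_force"])
E
```

```text
tcp [ 0.4397 -0.3782  0.1263] yaw -105.94 tilt 0.09 shift(tool) mm [ -46.5 -151.3   -3.8] gap 0.0555 t 70.5
turn z deg (before shift invalidates it) 0.06
tilt fix deg about tool x,y: [ 0.05  0.08 -0.  ]
[ 1.51371244  0.33485471 -2.61015419]
```

Call:
move_arm([
  [[-0.009,-0.03,0],[0,0,0],0.045],
  [[-0.012,-0.038,0],[0,0,0],0.045],
  [[-0.012,-0.038,0],[0,0,0],0.045],
  [[-0.009,-0.032,0],[0,0,0],0.045],
  [[-0.003,-0.012,0],[0,0,0],0.045],
  [[0,0,0],[0,0,0],0.045],
  [[0,0,0],[0,0,0],0.045],
])

```text
time: 71.2
ee_pos: [0.5991, -0.3747, 0.1167]
orientation: [-0.602, 0.799, 0.005, -0.002]
contact_force: [-0.9, -0.6, -1.5]
finger_gap: 0.0557
```

```bash
python3 - <<'E'
from h import *
go([0.598,-.375,.055],-106);tilt();print(r.get_obs()["contact_force"])
E
```

```text
tcp [ 0.5991 -0.3747  0.1167] yaw -106.01 tilt 0.67 shift(tool) mm [ 0.7  0.3 61.7] gap 0.0557 t 71.2
turn z deg (before shift invalidates it) -0.01
tilt fix deg about tool x,y: [ 0.65  0.18 -0.  ]
[-0.90132608 -0.57477162 -1.51260675]
```

Call:
move_arm([
  [[0,0,0.015],[0.6,0.2,0],0.045],
  [[0,0,0.02],[0,0,0],0.045],
  [[0,0,0.012],[0,0,0],0.045],
  [[0,0,0],[0,0,0],0.045],
  [[0,0,0],[0,0,0],0.045],
])

```text
time: 71.7
ee_pos: [0.595, -0.3754, 0.0681]
orientation: [-0.601, 0.799, 0.001, -0.001]
contact_force: [0.1, -0.4, -0.9]
finger_gap: 0.0559
```

```bash
python3 - <<'E'
from h import *
go([0.598,-.375,.0375],-106);tilt();print(r.get_obs()["contact_force"]);im("wrist","w37")
E
```

```text
tcp [ 0.595  -0.3754  0.0681] yaw -106.12 tilt 0.11 shift(tool) mm [-1.2 -2.8 30.6] gap 0.0559 t 71.7
turn z deg (before shift invalidates it) -0.12
tilt fix deg about tool x,y: [ 0.1  -0.04  0.  ]
[ 0.13587671 -0.35816662 -0.94480026]
```

View pics/w37.png

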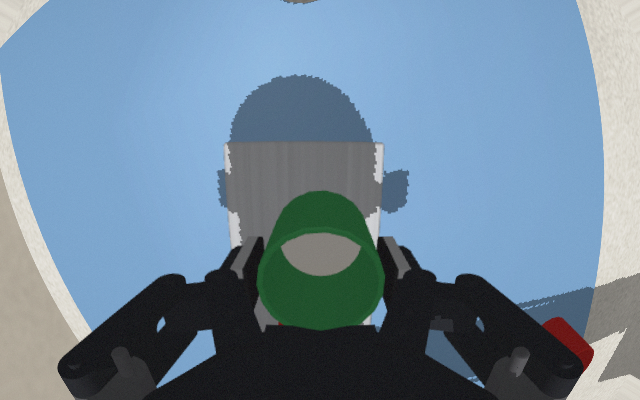

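Call:
move_arm([
  [[-0.001,-0.003,0.01],[0,0,0],0.045],
  [[0,0,0.012],[0,0,0],0.045],
  [[0,0,0.006],[0,0,0],0.045],
  [[0,0,0],[0,0,0],0.045],
  [[0,0,0.002],[0,0,0],0.045],
  [[0,0,0],[0,0,0],0.045],
])

```text
time: 72.35
ee_pos: [0.5994, -0.3757, 0.0377]
orientation: [-0.601, 0.799, -0.001, -0.0]
contact_force: [-0.8, 0.0, -1.6]
finger_gap: 0.0553
```

```bash
python3 - <<'E'
from h import *
go([0.598,-.375,.0375],-106);tilt();print(r.get_obs()["contact_force"])
E
```

```text
tcp [ 0.5994 -0.3757  0.0377] yaw -106.12 tilt 0.09 shift(tool) mm [-0.3  1.5  0.2] gap 0.0553 t 72.35
turn z deg (before shift invalidates it) -0.12
tilt fix deg about tool x,y: [-0.07 -0.05  0.  ]
[-0.75269237  0.02966843 -1.63740862]
```

Call:
move_arm([
  [[0,0,0.001],[0,0,0],0.058],
  [[0,0,0],[0,0,0],0.065],
  [[0,0,0],[0,0,0],0.08],
  [[0,0,0],[0,0,0],0.08],
  [[0,0,-0.02],[0,0,0],0.08],
  [[0,0,-0.04],[0,0,0],0.08],
  [[0,0,-0.04],[0,0,0],0.08],
  [[0,0,-0.04],[0,0,0],0.08],
  [[0,0,-0.04],[0,0,0],0.085],
  [[0,0,0],[0,0,0],0.085],
])

```text
time: 73.35
ee_pos: [0.5984, -0.3761, 0.2255]
orientation: [-0.601, 0.799, -0.002, -0.0]
contact_force: [-0.8, -0.2, 1.8]
finger_gap: 0.0851
```

Call:
move_arm([
  [[0,0.03,0],[0,0,0],0.085],
  [[0,0.045,0],[0,0,0],0.085],
  [[0,0.045,0],[0,0,0],0.085],
  [[0,0.045,0],[0,0,0],0.085],
  [[0,0.03,0],[0,0,0],0.085],
  [[0,0,0],[0,0,0],0.085],
  [[0,0,0],[0,0,0],0.085],
])

```text
time: 74.05
ee_pos: [0.4055, -0.3202, 0.2248]
orientation: [-0.601, 0.799, -0.004, 0.001]
contact_force: [0.7, -0.1, 0.6]
finger_gap: 0.085
```

```bash
python3 - <<'E'
from h import *
go([0.4,-.3,.2],-106);cups();im("top","t40");im("scene","s40")
d=im("top"); a=d["img"][90:290,80:520,::-1]; cv2.imwrite("pics/t40c.png",cv2.resize(a,None,fx=1.8,fy=1.8,interpolation=cv2.INTER_CUBIC))
d=im("scene"); a=d["img"][75:325,170:470,::-1]; cv2.imwrite("pics/s40c.png",cv2.resize(a,None,fx=2.3,fy=2.3,interpolation=cv2.INTER_CUBIC))
E
```

```text
tcp [ 0.4055 -0.3202  0.2248] yaw -106.13 tilt 0.52 shift(tool) mm [-18.   11.1  24.7] gap 0.085 t 74.05
turn z deg (before shift invalidates it) -0.13
top yellow (318, 153, 20, 21) [ 0.669 -0.143]
top green (396, 177, 22, 20) [ 0.603 -0.376]
top blue (347, 162, 18, 15) [ 0.653 -0.226]
top red (222, 124, 22, 22) [0.75 0.14]
top red (371, 169, 21, 21) [ 0.624 -0.301]
scene yellow (321, 217, 15, 20) [ 0.669 -0.141]
scene green (270, 259, 17, 21) [ 0.6   -0.374]
scene blue (304, 230, 15, 20) [ 0.642 -0.218]
scene red (373, 172, 15, 20) [0.75  0.138]
scene red (255, 190, 16, 19) [ 0.392 -0.16 ]
scene red (287, 245, 16, 20) [ 0.621 -0.298]
```

View pics/t40c.png

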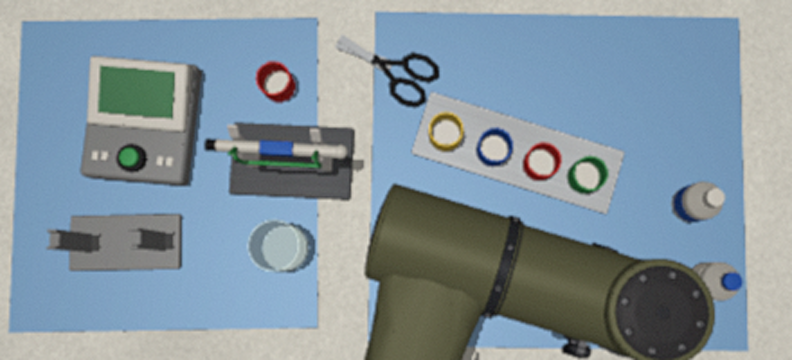

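View pics/s40c.png

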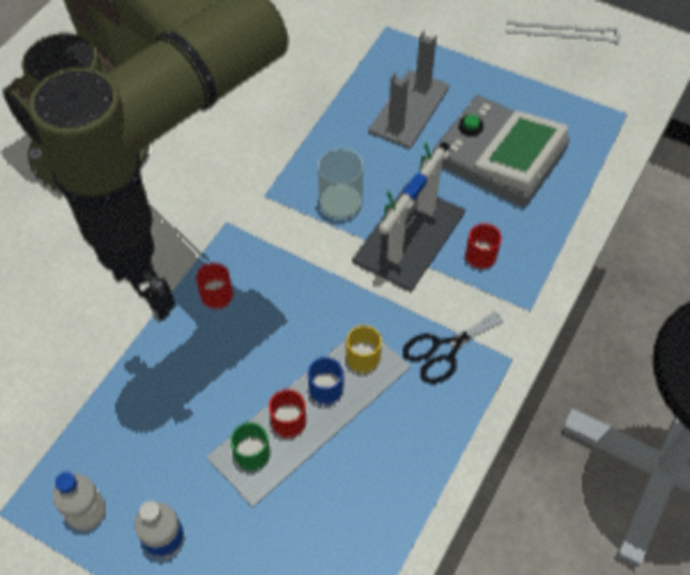

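```bash
python3 - <<'E'
from h import *
t=im("top");s=im("scene")
bt=[b for b in blobs(mask(t,"blue",130,30),60) if 215<b[0][0]<250][0][0]
bs=[b for b in blobs(mask(s,"blue",130,30),15) if 335<b[0][0]<370 and 140<b[0][1]<175]; print(bt,bs)
if bs: print(tri([ray(t,*bt),ray(s,*bs[0][0])]))
o=r.get_obs();print(o["time"],o["qvel"].round(3),o["contact_force"].round(2))
r.hand_in()
E
```

```text
[233.0, 172.0] [([350.0, 155.1], [345, 150, 10, 11, 62])]
(array([0.62041354, 0.11333305, 0.14220639]), [np.float64(0.00046056280521247664), np.float64(0.00046056280521250293)])
74.45 [ 0.001 -0.006 -0.003  0.001  0.    -0.001] [-0.13  0.63 -0.14]
the job is handed in; nothing more can be done
```

The whole job is done and handed in at about 74 s of the 210 s allowed; no verdict is reported.

- **Dips:** I dipped the probe in yellow, green, blue and red (the rightmost red cup), holding about 3 s in each, then in the beaker. Working from the hand pose, the tip was about 24–25 mm above the table in the cups and 47 mm in the beaker.
- **Clip:** I pushed the probe home in the clip stand and let go. Camera checks put its block at (0.619, 0.110), and the jaw showed closed over the handle. The last two-view check put the block 2–3 mm from that, at height 0.142 m, which is within the error of those views.
- **Key:** I pressed the green key to a firm stop at about 25 N. It then sprang back over about 6 mm, with the force falling to zero as I lifted.
- **Cups:** I moved all four onto the plate. The last pictures show them upright and well inside its edges.
- **Bystanders:** The scissors and bottles look unmoved, and the beaker is standing.

Two things did not go to plan. The first grip on the probe was too high, so I reopened, went lower and gripped again. The yellow cup was knocked about 6 cm aside after its dip; I measured it again before picking it up.

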